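# Load, close, clamp and sniff a purge chamber

### The arm

A 7-joint arm with a two-finger parallel gripper is mounted at the origin on the work surface. World frame = base frame: x ahead of the robot, y to its left, z up, the work surface at z = 0. Lengths are in m, angles in rad, forces in N, time in s.
With the tool pointing down it reaches from about 0.425 to 0.95 m from the base axis. Payload 4.7 kg.
Tool frame: the origin (TCP) lies midway between the tips of the shut fingers; the grasp point (between the pads) lies 19 mm behind it; z points along the fingers, y is the direction in which the jaws open and shut (so a half turn about z gives the same grasp; the last joint's range is limited). The gripper opens to 87 mm and grips with 3 to 60 N. Pads are 19 mm wide; open, the fingers measure 117 mm over their backs; the gripper's body (75 mm by 190 mm) begins 51 mm behind the grasp point.
Start: joints at [1.118, 0.469, -0.049, 1.532, 0.024, 1.141, -0.082], TCP at [0.278, -0.615, 0.223] pointing down, gripper open.
Joint ranges: [-2.59, 2.59], [-0.33, 1.99], [-1.39, 1.29], [0.1, 2.45], [-1.04, 4.18], [0.21, 1.99], [-2.66, 2.66]. Speed limits (rad/s): [2.57, 2.57, 3.14, 3.14, 3.14, 3.14, 3.14].

### API

Orientations are given as a unit quaternion [w, x, y, z].
In Python, from bench import ctrl gives the robot as it stands. The module is installed in compiled form; this text tells all that it offers.
- The arm moves only by the tool arm_command, never from a script. Its argument "increments" is a list of rows, each a list of 7 numbers: the shift along the tool's x, y, z in mm, then the turn, a rotation vector about the tool's x, y, z in rad, then the opening, from -1 (shut) to 1 (fully open). A call has 1 to 8 rows; each row shifts and turns the commanded pose from where the row before left it, along the tool's axes as they then stand; what a row does not reach is not made up. A row lasts 1/8 s, in which the tool goes at most 62.5 mm and 10.7 degrees, less where a joint would pass 70% of its speed; a pose out of reach is approached as far as the arm can. A call with a gripper value outside its range is refused whole. The fingers move at their own pace and stop on an object; the grip force is fixed at half the most. Time passes only in rows, so rows that do not move let the fingers close. It gives the time, the measured TCP pose, the force and the opening at its end, in the units of the state.
- ctrl.read_state(): the state, without advancing time (a new reading comes with each control period).
- ctrl.get_image(name): name is "side" or "top" or "wrist"; returns the picture (384x512x3 uint8, red, green, blue); there is no depth.
- ctrl.camera_params(name): a dict with "mtx" (3x3 intrinsics, pixels), "xyz" and "rotation" of the camera in the world. Camera axes: x right, y down, z forward; pixel columns grow to the right and rows downward; lengths in m; the calibration is good to about 2 mm. A picture is of the moment at which its call begins: read the wrist's pose just before it. camera_params takes no time and is no camera call; for the wrist camera it gives the pose at the moment of the call.
- ctrl.finish_job(): hands the job in, once; it reports no verdict.
Trained networks look in the newest picture that a camera, given by its name, has taken for a name from the list of things; names that differ only in an ending like _2 or _b are one class to them, and where a whole thing is asked for, a point or a joint stands for the part that bears it (a point fixed in the world has none). Each returns a list of dicts, best first, with "score" (0 to 1); they miss things now and then, are a little off and sometimes report something else, mostly with a low value. They report only what shows in the picture. A call takes as long as a camera call.
- ctrl.search_frame(camera, query): "xy" ([column, row] in pixels, amid what is visible of it).
- ctrl.outline_of(camera, query): "mask" (384x512 bool, what is visible of it) and "xy" ([column, row] in pixels, amid what is visible of it).
The state is a dict: "clock": time; "q": joint angles; "joint_velocities": joint speeds; "tau": joint torques, N m; "eef_pos": TCP position; "orientation": TCP orientation; "ft_force": force on the tool from outside, world axes, zero at the start; "torque": the same for the moment, N m; "opening": finger opening in m.
Only numpy, scipy, OpenCV 4.12 (cv2) and the standard library are available. Lean on these libraries where they do the work, as an engineer would, in place of code of your own. Each camera call takes 0.05 s, during which the arm holds its last target.

### The job

Stand every sample jar upright inside the purge chamber's base, put the lid on so that it sits flat all round on the gasket, and shut both toggle clamps fully. Then take the leak-detector wand and pass its tip along the seam between lid and base on the chamber's front (robot) side, from the left end to the right end, slowly (about 2 cm/s) and keeping the tip within about 5 mm of the seam all the way, and lay the wand back in its cradle as it lay. Leave the other things on the bench where they are.

Things in the scene. Friction and masses are not known exactly. Their poses are not given: they have to be found in the camera images.
- chamber: aluminium base of the purge chamber, fixed to the bench; origin on the bench under its centre, z up, y along its long side (robot's left), x across it, away from the robot. Base plate 150 x 400 x 8 mm; open-topped trough 78 mm (x) by 200 mm (y) inside, walls 5 mm thick with their rim 38 mm above the bench and the floor 8 mm above it; round it at 32 mm height a flange 124 x 266 mm with a black rubber gasket on which the lid's rim sits (the walls stand 6 mm up inside the lid)
- lid_seat (a point): where the origin of the seated lid belongs: centre of the flange, 32 mm above the bench
- lid: loose white box-shaped lid, 0.45 kg, rim flange 124 (x) x 266 (y) x 6 mm, box 108 x 230 mm, 43 mm tall without its handle, open underneath (inside 96 x 218 x 38 mm deep: its ceiling clears standing jars by 2 mm; 4 mm of play all round on the chamber's walls); origin at the centre of its underside, y along its long side; either way round fits
- lid_grip (a point): centre of the lid's black bar handle, 72 mm above its underside: bar 16 mm wide (lid's x), 14 mm high, 110 mm long (lid's y), solid with a web down to the lid's top
- jar1: white-capped plastic sample jar, 58 mm diameter at the screw cap (the top 20 mm), 56 mm below, 60 mm tall, 0.14 kg, heavy at the bottom; origin at the centre of its underside. All jars are alike; None if this jar is absent today
- jar2: white-capped plastic sample jar, 58 mm diameter at the screw cap (the top 20 mm), 56 mm below, 60 mm tall, 0.14 kg, heavy at the bottom; origin at the centre of its underside. All jars are alike; None if this jar is absent today
- jar3: white-capped plastic sample jar, 58 mm diameter at the screw cap (the top 20 mm), 56 mm below, 60 mm tall, 0.14 kg, heavy at the bottom; origin at the centre of its underside. All jars are alike; None if this jar is absent today
- clamp_left (a joint): toggle clamp at the left end of the chamber (towards its +y, left as seen from the robot): angle in rad, 0 = shut (pad down on the lid's rim), about 1.25 to 1.45 at the start (open, handle lying outboard). One-piece steel lever on a level pivot along the chamber's x axis; stiff (0.2 N m), stays where it is left. Shutting it swings the handle up and inboard over an arc about the pivot
- clamp_right (a joint): toggle clamp at the right end of the chamber (towards its -y, right as seen from the robot): angle in rad, 0 = shut (pad down on the lid's rim), about 1.25 to 1.45 at the start (open, handle lying outboard). One-piece steel lever on a level pivot along the chamber's x axis; stiff (0.2 N m), stays where it is left. Shutting it swings the handle up and inboard over an arc about the pivot
- clamp_left_grip (a point): centre of the clamp's black handle grip (18 x 18 mm, 62 mm long along the lever, from 40 to 102 mm from the pivot), 80 mm from the pivot
- clamp_right_grip (a point): centre of the clamp's black handle grip (18 x 18 mm, 62 mm long along the lever, from 40 to 102 mm from the pivot), 80 mm from the pivot
- clamp_left_hinge (a point): on the clamp's pivot, 160 mm from the chamber's centre along its y and 48 mm above the bench. Shut, the handle stands up from here, leaning 0.26 rad inboard; at angle q it leans q - 0.26 rad outboard of upright
- clamp_right_hinge (a point): on the clamp's pivot, 160 mm from the chamber's centre along its y and 48 mm above the bench. Shut, the handle stands up from here, leaning 0.26 rad inboard; at angle q it leans q - 0.26 rad outboard of upright
- seam_left (a point): left end of the front seam to be checked (line between the lid's rim and the gasket on the outer face of the flange), 32 mm above the bench, 62 mm in front of the chamber's centre (-x), +99 mm along its y; the seam runs straight between the two ends
- seam_right (a point): right end of the front seam to be checked (line between the lid's rim and the gasket on the outer face of the flange), 32 mm above the bench, 62 mm in front of the chamber's centre (-x), -99 mm along its y; the seam runs straight between the two ends
- wand: leak-detector wand, 0.16 kg: grey handle 130 mm long (x, from -75 to +55 mm), 26 mm wide (y), 30 mm high (z), origin on its axis near its balance point; a thin steel tube goes on to x = 103 mm and then bends down and forwards to the tip. Lies in its cradle, tube hanging free beyond the front
- wand_tip (a point): brass tip of the wand: 145 mm ahead of (x) and 56 mm below (z) the wand's origin
- cradle_rest (a point): in the grey cradle fixed to the bench: where the wand's origin lies at rest, 80 mm above the bench; x towards the wand's tip, z up. The cradle has a foot 130 x 70 x 8 mm and two notched uprights 8 mm thick at x = -58 and +38 mm, slots 32 mm wide, flared at the top, slot floor 65 mm and top 99 mm above the bench; the handle can be gripped between the uprights, at the wand's origin
- beaker: bystander: glass beaker, 66 mm diameter, 85 mm tall
- wash_bottle: bystander: plastic bottle, 64 mm diameter, 170 mm tall
- tip_box: bystander: pipette tip box, 120 x 85 x 59 mm
- vial_rack: bystander: white rack of vials, 60 x 150 mm, 82 mm tall
- spanner: bystander: spanner 130 mm long lying on the bench
- dish: bystander: white dish, 70 mm diameter, 16 mm tall

How it is judged:
By the outcome, as a careful person would: the job done as asked, in the order asked, and still so for the second after the job is handed in, with the robot touching nothing.
Of jar1, jar2, jar3 only 1 to 3 are there at a start; the rules pass over those that are not, and their reading is None.
At some moment in a run one of jar1, jar2, jar3 may be knocked a few centimetres aside while the robot is not near it.
It also fails if it takes over 210 s, if anything falls off the work surface, if the arm or the gripper's body presses on something with over 40 N, if the wrist force passes 120 N, or if a joint passes its speed limit or range.

## Working session

There is one attempt and no reset: what is moved stays moved. The work goes in short steps, Python scripts to look and compute and a tool call to move; the robot and the scene stay as the last step left them, time stands still between calls to the robot, and variables do not carry over. Pictures are saved under pics/ and viewed, and the job is handed in when it is done.

Besides the shell and the picture viewer there is one more tool, called after "Call:" by a JSON object that holds its "method" and its "body". arm_command: Moves the arm, as the interface text tells. Its arguments: {"type":"object","properties":{"increments":{"type":"array","items":{"type":"array","items":{"type":"number"}}}},"required":["increments"]}

```bash
ls; mkdir -p pics
python3 - <<'E'
from bench import ctrl
import cv2
s=ctrl.read_state();print(s)
for n in("side","top","wrist"):
    im=ctrl.get_image(n);cv2.imwrite(f"pics/{n}0.png",im[:,:,::-1]);p=ctrl.camera_params(n);print(n,p)
E
```

```text
pics
{'clock': 0.0, 'q': array([ 1.11814824,  0.46946301, -0.04860881,  1.53366863,  0.02408934,
        1.14101139, -0.0823228 ]), 'joint_velocities': array([-0.00076832,  0.00123497, -0.00071876, -0.00077675, -0.00039648,
       -0.00169951, -0.00144828]), 'tau': array([ 3.87835216e-04, -5.07980776e+01, -8.05612234e-02, -2.36158293e+01,
       -6.14385051e-02,  3.78367316e-02,  1.61787812e-04]), 'eef_pos': array([ 0.27732192, -0.61474835,  0.22149565]), 'orientation': array([-9.54333875e-04,  9.77636359e-01,  2.10300224e-01, -2.33955151e-04]), 'ft_force': array([ 0.29606304, -0.02668086, -0.66853395]), 'torque': array([-0.01941062,  0.02698248,  0.019207  ]), 'opening': 0.08697924621323565}
side {'mtx': array([[447.05563158,   0.        , 256.9824785 ],
       [  0.        , 447.05563158, 193.78245318],
       [  0.        ,   0.        ,   1.        ]]), 'xyz': array([0.07252482, 0.76539151, 0.98180606]), 'rotation': array([ 0.11491358, -0.2617186 ,  0.88392198, -0.37010834])}
top {'mtx': array([[384.58964358,   0.        , 255.25674422],
       [  0.        , 384.58964358, 193.04999136],
       [  0.        ,   0.        ,   1.        ]]), 'xyz': array([0.37884665, 0.00394276, 1.19444075]), 'rotation': array([-0.05501394,  0.71172367, -0.69762954,  0.06112216])}
wrist {'mtx': array([[290.29064377,   0.        , 257.33854581],
       [  0.        , 290.29064377, 194.39013364],
       [  0.        ,   0.        ,   1.        ]]), 'xyz': array([ 0.35128439, -0.58270382,  0.38411339]), 'rotation': array([ 0.12151781,  0.83127193, -0.53659258, -0.07930195])}
```

View pics/top0.png

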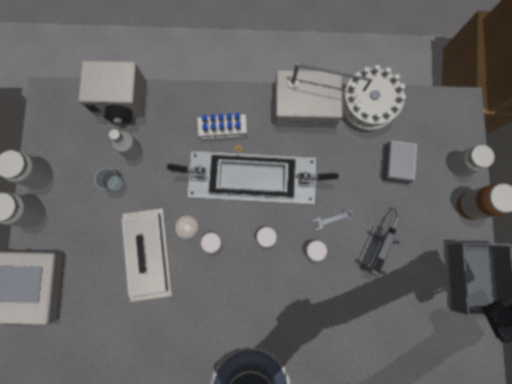

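View pics/side0.png

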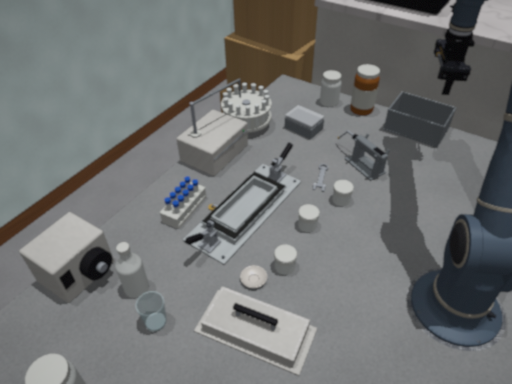

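View pics/wrist0.png

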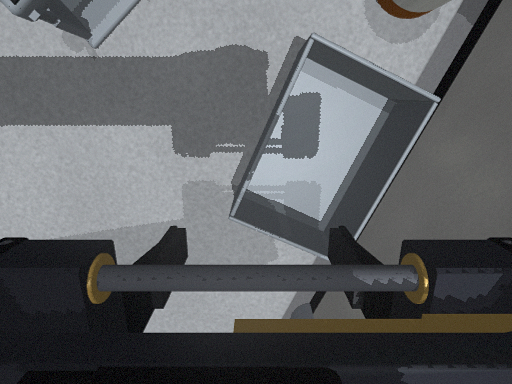

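```bash
cat > h.py <<'E'
from bench import ctrl
import numpy as np, cv2
from scipy.spatial.transform import Rotation as R
def Rq(q): return R.from_quat([q[1],q[2],q[3],q[0]])
def cam(n):
    p=ctrl.camera_params(n); return p['mtx'],np.array(p['xyz']),Rq(p['rotation']).as_matrix()
def proj(n,P,c=None):
    K,t,Rm=c or cam(n); v=(np.atleast_2d(P)-t)@Rm; u=v@K.T; return u[:,:2]/u[:,2:]
def ray(n,uv,c=None):
    K,t,Rm=c or cam(n); d=Rm@np.linalg.solve(K,[uv[0],uv[1],1.]); return t,d/np.linalg.norm(d)
def plane(n,uv,z,c=None):
    t,d=ray(n,uv,c); return t+d*(z-t[2])/d[2]
def tri(obs):
    A=np.zeros((3,3));b=np.zeros(3)
    for t,d in obs:
        M=np.eye(3)-np.outer(d,d);A+=M;b+=M@t
    return np.linalg.solve(A,b)
def snap(n,name):
    c=cam(n);im=ctrl.get_image(n);cv2.imwrite(f"pics/{name}.png",im[:,:,::-1]);return im,c
def crop(im,name,x0,y0,x1,y1,s=4):
    c=cv2.resize(im[y0:y1,x0:x1],None,fx=s,fy=s,interpolation=cv2.INTER_CUBIC);cv2.imwrite(f"pics/{name}.png",c[:,:,::-1])
E
python3 - <<'E'
from h import *
for n in("top","side"):
    im,c=snap(n,n+"1")
    print(n)
    for q in ["chamber","lid","lid_grip","jar1","clamp_left_grip","clamp_right_grip","clamp_left","wand","wand_tip","cradle_rest","seam_left","seam_right","lid_seat","dish","clamp_left_hinge","clamp_right_hinge"]:
        r=ctrl.search_frame(n,q)
        print(q,[(np.round(x['xy'],1).tolist(),round(x['score'],2),np.round(plane(n,x['xy'],0.04,c)[:2],3).tolist()) for x in r[:4]])
print(ctrl.read_state()['clock'])
im=cv2.imread('pics/top1.png')[:,:,::-1]
crop(im,'c1',160,140,345,215,4); crop(im,'c2',110,190,310,310,4); crop(im,'c3',300,190,420,290,6)
E
```

```text
top
chamber [([251.5, 176.7], 0.83, [0.621, 0.008])]
lid [([141.8, 255.9], 0.88, [0.375, 0.327])]
lid_grip [([144.3, 255.7], 0.84, [0.376, 0.32]), ([385.6, 248.9], 0.63, [0.41, -0.396]), ([269.1, 235.7], 0.3, [0.442, -0.048])]
jar1 [([265.6, 234.4], 0.83, [0.446, -0.038]), ([209.8, 242.1], 0.77, [0.42, 0.128]), ([314.6, 249.5], 0.69, [0.404, -0.184]), ([253.2, 180.6], 0.44, [0.609, 0.003])]
clamp_left_grip [([189.0, 169.0], 0.57, [0.641, 0.201])]
clamp_right_grip [([320.5, 177.4], 0.66, [0.623, -0.203])]
clamp_left [([186.0, 166.5], 0.74, [0.649, 0.21]), ([254.6, 178.5], 0.65, [0.616, -0.001])]
wand [([381.5, 248.8], 0.66, [0.41, -0.384]), ([249.3, 173.7], 0.38, [0.63, 0.015])]
wand_tip [([384.3, 248.2], 0.76, [0.412, -0.392])]
cradle_rest [([373.2, 247.3], 0.94, [0.414, -0.359])]
seam_left [([254.9, 179.8], 0.88, [0.612, -0.002]), ([183.7, 229.4], 0.59, [0.456, 0.208])]
seam_right [([248.9, 177.5], 0.57, [0.618, 0.016])]
lid_seat [([249.9, 176.5], 0.87, [0.622, 0.013]), ([146.2, 257.2], 0.59, [0.372, 0.314]), ([385.2, 251.6], 0.4, [0.402, -0.395])]
dish [([185.0, 228.8], 0.73, [0.45
[... 700 characters left out ...]
307.4], 0.71, [0.607, 0.428])]
wand [([370.6, 146.9], 0.67, [0.409, -0.429]), ([281.3, 159.8], 0.2, [0.627, -0.21])]
wand_tip [([368.1, 146.9], 0.91, [0.416, -0.424])]
cradle_rest [([366.0, 164.0], 0.58, [0.386, -0.339])]
seam_left [([242.2, 213.1], 0.81, [0.599, 0.055]), ([282.8, 156.6], 0.74, [0.631, -0.226])]
seam_right [([241.6, 210.5], 0.67, [0.606, 0.048]), ([182.3, 202.5], 0.61, [0.773, 0.116])]
lid_seat [([237.9, 208.6], 0.85, [0.62, 0.047])]
dish [([254.9, 276.9], 0.94, [0.447, 0.22]), ([281.0, 158.2], 0.52, [0.632, -0.216])]
clamp_left_hinge [([241.4, 212.1], 0.82, [0.603, 0.053])]
clamp_right_hinge [([241.5, 209.0], 0.8, [0.61, 0.043]), ([254.2, 330.3], 0.19, [0.367, 0.344])]
1.85
```

View pics/c1.png

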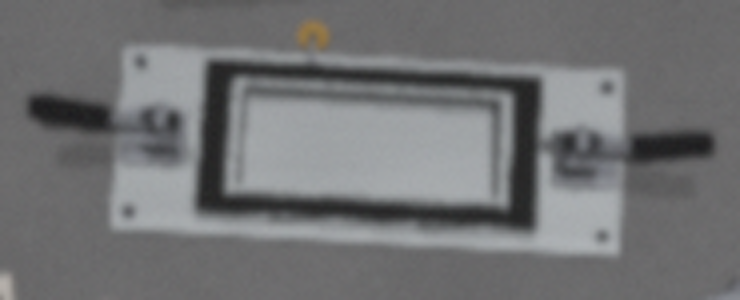

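View pics/c2.png

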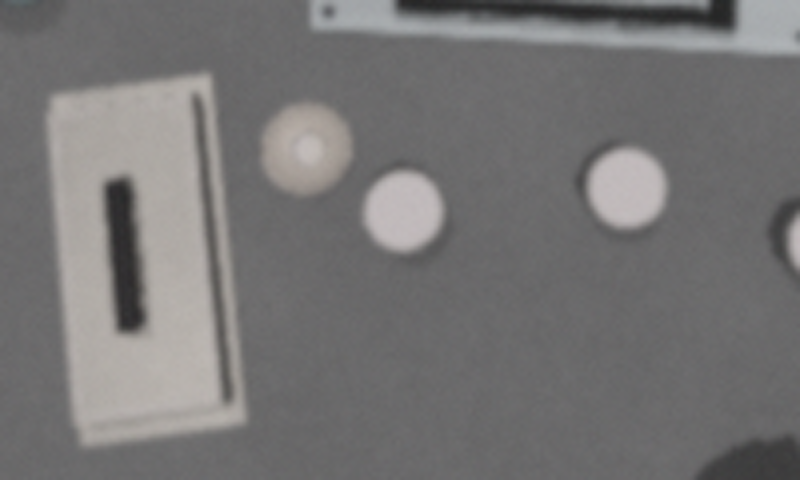

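View pics/c3.png

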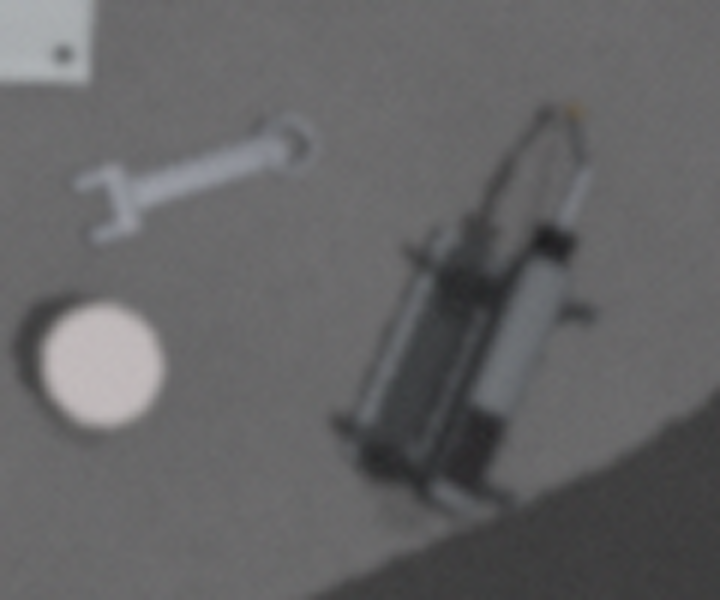

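```bash
cat > fit.py <<'E'
from h import *
from scipy.optimize import least_squares
def fit(obs,x0):
    """obs: list (cam, local pt, uv). pose x,y,yaw (z as given in local)"""
    cs={n:cam(n) for n in ('top','side')}
    def W(p,l):
        c,s=np.cos(p[2]),np.sin(p[2]); return np.array([p[0]+c*l[0]-s*l[1],p[1]+s*l[0]+c*l[1],l[2]])
    f=lambda p:np.concatenate([proj(n,W(p,l),cs[n])[0]-uv for n,l,uv in obs])
    r=least_squares(f,x0,loss='soft_l1'); return r.x,f(r.x).reshape(-1,2)
E
python3 - <<'E'
from fit import *
c1=lambda x,y:np.array([x/4-.375+160,y/4-.375+140])
c2=lambda x,y:np.array([x/4-.375+110,y/4-.375+190])
ch=[]
for (u,v),l in zip([(125,47),(625,70),(618,254),(112,229)],[(.075,.2,.008),(.075,-.2,.008),(-.075,-.2,.008),(-.075,.2,.008)]): ch.append(('top',l,c1(u,v)))
for (u,v),l in zip([(207,62),(541,78),(533,228),(197,210)],[(.062,.133,.032),(.062,-.133,.032),(-.062,-.133,.032),(-.062,.133,.032)]): ch.append(('top',l,c1(u,v)))
p,r=fit(ch,[.62,0,0]);print('chamber',p,r.round(1).tolist())
lid=[]
for (u,v),l in zip([(50,95),(210,73),(245,424),(82,445)],[(-.062,.133,.006),(.062,.133,.006),(.062,-.133,.006),(-.062,-.133,.006)]): lid.append(('top',l,c2(u,v)))
# lid long axis (its y) maps to world +x => yaw -90
lid+= [('top',(0,.055,.079),c2(118,178)),('top',(0,-.055,.079),c2(130,332))]
p,r=fit(lid,[.38,.31,-1.5]);print('lid',p,r.round(1).tolist())
for n in('top',):
  c=cam(n)
  for u,v in [(403,211),(626,187)]: print('jar',plane(n,c2(u,v),.06,c))
  print('jar',plane(n,np.array([103,365])/6+[300,190],.06,c))
im=cv2.imread('pics/side1.png')[:,:,::-1]
crop(im,'s1',170,130,310,260,5); crop(im,'s2',190,250,330,370,5); crop(im,'s3',310,115,410,205,7)
E
```

```text
chamber [ 0.6270413   0.00635381 -0.02908974] [[-0.4, -0.6], [0.2, -0.2], [0.9, 0.5], [-0.8, 0.4], [-0.9, -1.4], [0.9, -1.1], [1.7, 0.7], [-1.1, 0.9]]
lid [ 0.38256469  0.32253474 -1.41225368] [[0.5, -0.1], [0.5, -0.1], [0.6, -0.4], [-0.1, 0.3], [-1.1, 0.1], [-0.6, 0.2]]
jar [0.41824442 0.12435695 0.06      ]
jar [ 0.43891422 -0.0384509   0.06      ]
jar [ 0.39981339 -0.18824078  0.06      ]
```

View pics/s1.png

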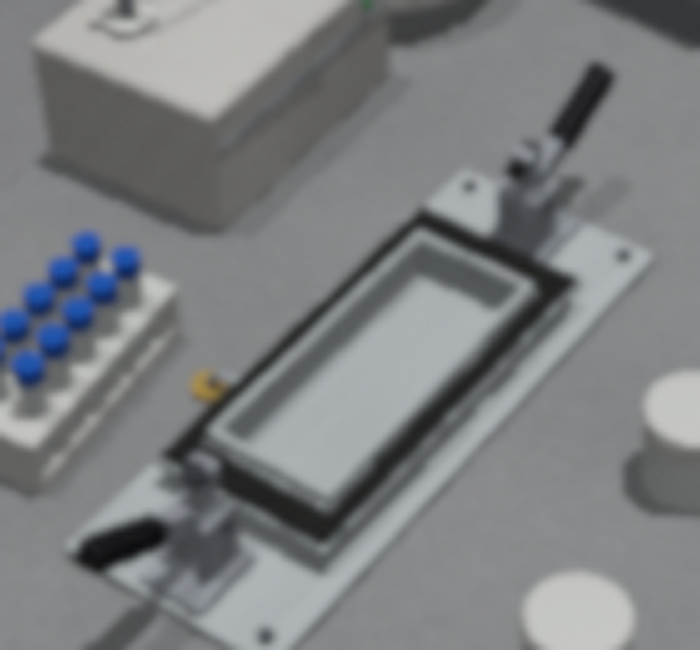

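View pics/s3.png

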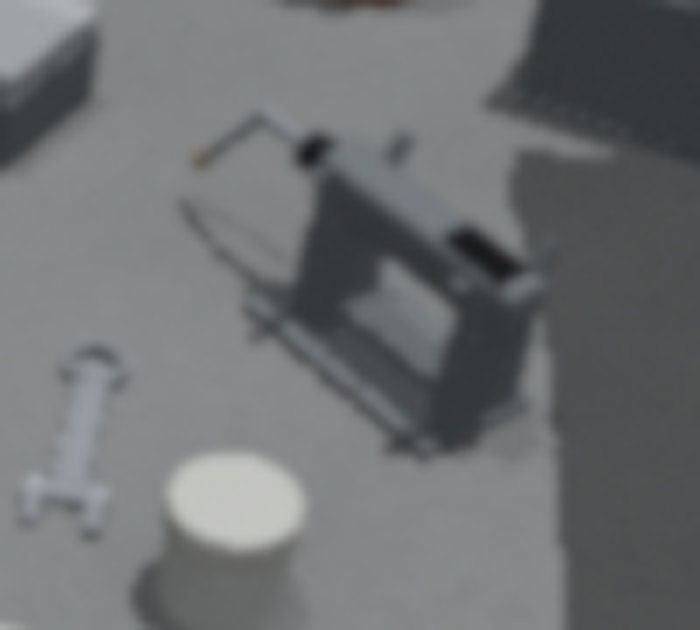

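```bash
cat >> h.py <<'E'
def pose():
    s=ctrl.read_state(); return np.array(s['eef_pos']),Rq(s['orientation']),s
def down(yaw): # tool x at yaw, z down
    return R.from_matrix(np.array([[np.cos(yaw),np.sin(yaw),0],[np.sin(yaw),-np.cos(yaw),0],[0,0,-1]]))
def rows(tgts,op,start=None,step=50,rot=.17,n=None,target_R=None):
    """tgts: list of (x,y,z,yaw); prints increments"""
    p,r,_=pose()
    if start is not None: p,r=start
    out=[]
    for t in tgts:
        tp=np.array(t[:3]);tr=down(t[3]) if len(t)==4 else t[4]
        d=np.linalg.norm(tp-p);rv=(r.inv()*tr).as_rotvec();a=np.linalg.norm(rv)
        k=n or max(1,int(np.ceil(max(d/(step/1000),a/rot))))
        p0,r0=p,r
        for i in range(1,k+1):
            q=p0+(tp-p0)*i/k; rr=r0*R.from_rotvec(rv*i/k)
            sh=r.inv().apply(q-p)*1000; tu=(r.inv()*rr).as_rotvec()
            sh=np.round(sh,1)+0.;tu=np.round(tu,3)+0.
            out.append([float(v) for v in sh]+[float(v) for v in tu]+[op])
            p=p+r.apply(sh/1000); r=r*R.from_rotvec(tu)
    for i in range(0,len(out),8): print(str(out[i:i+8]))
    return p,r
E
python3 - <<'E'
from h import *
c=cam('side')
s3=lambda x,y:np.array([x/7-.43+310,y/7-.43+115])
s1=lambda x,y:np.array([x/5-.4+170,y/5-.4+130])
print('jar R side',plane('side',s3(235,500),.06,c))
print('jar mid side',plane('side',s1(695,410),.06,c), 'jar left',plane('side',s1(578,617),.06,c))
t=cam('top')
tip=tri([ray('top',np.array([575,112])/6-.42+[300,190],t),ray('side',s3(200,160),c)]);print('tip',tip)
col=tri([ray('top',np.array([555,240])/6-.42+[300,190],t),ray('side',s3(315,150),c)]);print('collar',col)
rear=tri([ray('top',np.array([470,480])/6-.42+[300,190],t),ray('side',s3(520,272),c)]);print('rear',rear)
P,yc=np.array([.627,.0064]),-.029
for nm,l in [('plate',[(.075,.2,.008),(.075,-.2,.008),(-.075,-.2,.008),(-.075,.2,.008)]),('flange',[(.062,.133,.032),(.062,-.133,.032),(-.062,-.133,.032),(-.062,.133,.032)])]:
    for a in l:
        w=[P[0]+np.cos(yc)*a[0]-np.sin(yc)*a[1],P[1]+np.sin(yc)*a[0]+np.cos(yc)*a[1],a[2]]
        print(nm,((proj('side',w,c)[0]-[170,130]+.4)*5).round())
rows([(.30,-.5,.22,1.0),(.439,-.038,.13,1.542)],1,step=58)
E
```

```text
jar R side [ 0.3965849  -0.18445314  0.06      ]
jar mid side [ 0.43310207 -0.03596411  0.06      ] jar left [0.41354103 0.12675114 0.06      ]
tip [ 0.53292656 -0.43716855  0.02383411]
collar [ 0.46342522 -0.40383099  0.07932119]
rear [ 0.34669607 -0.35644894  0.08904609]
plate [ 58. 542.]
plate [458. 163.]
plate [650. 248.]
plate [267. 663.]
flange [148. 451.]
flange [415. 198.]
flange [578. 272.]
flange [320. 545.]
[[16.9, -24.0, 0.6, 0.0, 0.0, -0.144, 1], [20.3, -21.2, 0.7, 0.0, 0.0, -0.144, 1], [23.0, -18.2, 0.6, 0.0, 0.0, -0.144, 1], [25.4, -14.7, 0.7, 0.0, 0.0, -0.144, 1], [51.5, -14.7, 10.0, 0.0, 0.0, -0.06, 1], [52.4, -11.7, 10.0, 0.0, 0.0, -0.06, 1], [52.9, -8.4, 10.0, 0.0, 0.0, -0.061, 1], [53.4, -5.3, 10.0, 0.0, 0.0, -0.06, 1]]
[[53.5, -2.0, 10.0, 0.0, 0.0, -0.06, 1], [53.6, 1.2, 10.0, 0.0, 0.0, -0.06, 1], [53.5, 4.4, 10.0, 0.0, 0.0, -0.061, 1], [53.0, 7.7, 10.0, 0.0, 0.0, -0.06, 1], [52.5, 10.8, 10.0, 0.0, 0.0, -0.06, 1]]
```

Call:
{"method": "arm_command", "body": {"increments": [[16.9,-24.0,0.6,0.0,0.0,-0.144,1],[20.3,-21.2,0.7,0.0,0.0,-0.144,1],[23.0,-18.2,0.6,0.0,0.0,-0.144,1],[25.4,-14.7,0.7,0.0,0.0,-0.144,1],[51.5,-14.7,10.0,0.0,0.0,-0.06,1],[52.4,-11.7,10.0,0.0,0.0,-0.06,1],[52.9,-8.4,10.0,0.0,0.0,-0.061,1],[53.4,-5.3,10.0,0.0,0.0,-0.06,1]]}}

```text
clock: 2.85
eef_pos: [0.3622, -0.2932, 0.1801]
orientation: [0.001, 0.813, 0.582, 0.0]
ft_force: [1.1, -0.2, -0.4]
opening: 0.0875
```

Call:
{"method": "arm_command", "body": {"increments": [[53.5,-2.0,10.0,0.0,0.0,-0.06,1],[53.6,1.2,10.0,0.0,0.0,-0.06,1],[53.5,4.4,10.0,0.0,0.0,-0.061,1],[53.0,7.7,10.0,0.0,0.0,-0.06,1],[52.5,10.8,10.0,0.0,0.0,-0.06,1],[0,0,0,0,0,0,1],[0,0,0,0,0,0,1]]}}

```text
clock: 3.72
eef_pos: [0.439, -0.0385, 0.13]
orientation: [0.0, 0.717, 0.697, -0.0]
ft_force: [-0.4, 0.7, -0.9]
opening: 0.0868
```

Run:
```python
from h import *
p,r,s=pose();print(p,r.as_matrix().round(3).tolist(),s['clock'],s['ft_force'])
im,c=snap('wrist','w1')
im,c=snap('top','t2')
r=ctrl.search_frame('top','jar1');print([(x['xy'],x['score'],plane('top',x['xy'],.06,c)) for x in r[:4]])
```

```text
[ 0.43895625 -0.03853106  0.12999279] [[0.029, 1.0, -0.0], [1.0, -0.029, -0.001], [-0.001, -0.0, -1.0]] 3.725 [-0.37676869  0.72912587 -0.91426678]
[([318.2, 249.7], 0.78, array([ 0.40315007, -0.19129016,  0.06      ])), ([208.2, 241.0], 0.65, array([0.42211127, 0.13086514, 0.06      ])), ([109.6, 180.4], 0.54, array([0.59646974, 0.43279364, 0.06      ]))]
```

View pics/w1.png

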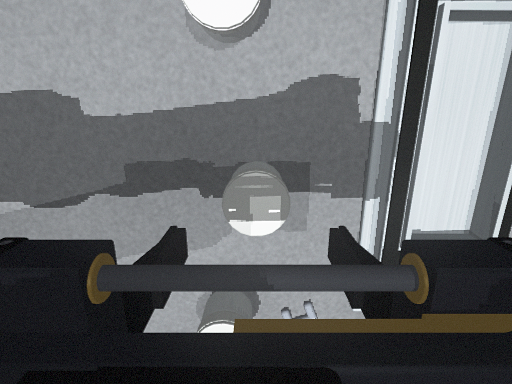

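View pics/t2.png

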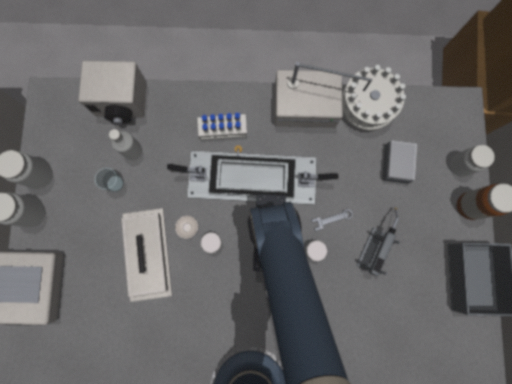

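Run:
```python
from h import *
c=cam('wrist')
print(proj('wrist',[[.436,-.037,.06],[.439,-.0385,.13],[.416,.125,.06],[.436,-.037,0.]],c).round(1))
print(c[2].round(3).tolist(),c[1])
for uv in [(256,215),(256,200)]: print(plane('wrist',uv,.06,c))
```

```text
[[251.8 202.1]
 [254.9 240.1]
 [213.7 -22.4]
 [252.7 184. ]]
[[0.999, -0.031, -0.007], [-0.032, -0.957, -0.289], [0.002, 0.289, -0.957]] [0.4426889  0.03967797 0.29241293]
[ 0.43916846 -0.04875033  0.06      ]
[ 0.43961214 -0.03529068  0.06      ]
```

Call:
{"method": "arm_command", "body": {"increments": [[0,0,48,0,0,0,1],[0,0,48,0,0,0,1],[0,0,0,0,0,0,-1],[0,0,0,0,0,0,-1],[0,0,0,0,0,0,-1],[0,0,0,0,0,0,-1]]}}

```text
clock: 4.62
eef_pos: [0.4398, -0.0384, 0.0354]
orientation: [0.001, 0.717, 0.697, 0.0]
ft_force: [-2.8, 0.2, 6.8]
opening: 0.0577
```

Call:
{"method": "arm_command", "body": {"increments": [[0,0,-50,0,0,0,-1],[0,0,-45,0,0,0,-1],[15,48,0,0,0,0,-1],[15,48,0,0,0,0,-1],[11,48,0,0,0,0,-1],[11,44,0,0,0,0,-1],[0,0,0,0,0,0,-1],[0,0,0,0,0,0,-1]]}}

```text
clock: 5.62
eef_pos: [0.6274, 0.0083, 0.1288]
orientation: [-0.0, 0.717, 0.697, -0.001]
ft_force: [-0.0, -0.2, -2.1]
opening: 0.0573
```

Run:
```python
from h import *
p,r,s=pose();print(p,s['clock'],s['opening'],s['ft_force'])
im,c=snap('wrist','w2')
def ch(l,P=(.627,.0064),yc=-.029):
    return [P[0]+np.cos(yc)*l[0]-np.sin(yc)*l[1],P[1]+np.sin(yc)*l[0]+np.cos(yc)*l[1],l[2]]
v=im.copy()
for L,col in [([(.075,.2,.008),(.075,-.2,.008),(-.075,-.2,.008),(-.075,.2,.008)],(255,0,0)),([(.062,.133,.032),(.062,-.133,.032),(-.062,-.133,.032),(-.062,.133,.032)],(0,255,0)),([(.044,.105,.038),(.044,-.105,.038),(-.044,-.105,.038),(-.044,.105,.038)],(255,0,255))]:
    q=proj('wrist',[ch(a) for a in L],c);print(q.round(1).tolist())
    cv2.polylines(v,[q.round().astype(int).reshape(-1,1,2)],True,col,1)
cv2.imwrite('pics/w2b.png',cv2.resize(v[:,:,::-1],(780,585)))
cv2.imwrite('pics/w2c.png',cv2.resize(im[:,:,::-1],(780,585)))
```

```text
[0.62741634 0.0082859  0.12877763] 5.625 0.057277375799145894 [-0.00345344 -0.19125858 -2.06552507]
[[346.9, -45.1], [317.4, 349.0], [193.8, 349.0], [163.0, -45.3]]
[[332.1, 39.6], [313.4, 316.5], [197.3, 316.5], [177.7, 39.5]]
[[309.1, 76.3], [298.4, 297.6], [212.2, 297.6], [200.7, 76.2]]
```

View pics/w2b.png

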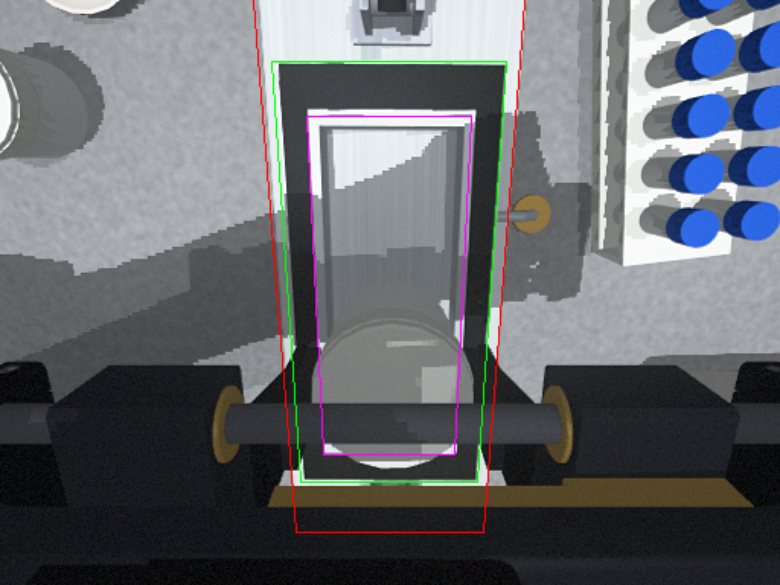

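View pics/w2c.png

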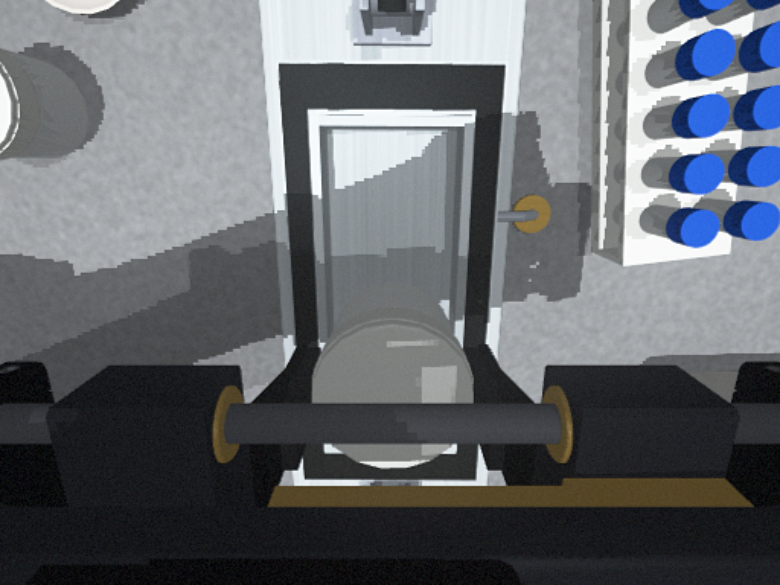

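Call:
{"method": "arm_command", "body": {"increments": [[0,1,40,0,0,0,-1],[0,0,30,0,0,0,-1],[0,0,14,0,0,0,-1],[0,0,0,0,0,0,-1]]}}

```text
clock: 6.18
eef_pos: [0.6289, 0.0082, 0.045]
orientation: [-0.0, 0.717, 0.697, -0.0]
ft_force: [0.0, -0.3, -1.0]
opening: 0.0575
```

Run:
```python
from h import *
p,r,s=pose();print(p,s['clock'],s['opening'],s['ft_force'])
```

```text
[0.62891741 0.00818239 0.04501996] 6.175 0.057543951756978046 [ 0.02446363 -0.34370512 -1.04789304]
```

Call:
{"method": "arm_command", "body": {"increments": [[0,0,1.5,0,0,0,-1],[0,0,0,0,0,0,1],[0,0,0,0,0,0,1],[0,0,-45,0,0,0,1],[0,0,-40,0,0,0,1],[-30,-33,0,0,0,0,1],[-36,-40,0,0,0,0,1],[-36,-40,0,0,0,0,1]]}}

```text
clock: 7.18
eef_pos: [0.5126, -0.0912, 0.129]
orientation: [0.001, 0.717, 0.697, 0.0]
ft_force: [-0.4, -1.6, -0.8]
opening: 0.0873
```

Call:
{"method": "arm_command", "body": {"increments": [[-36,-40,0,0,0,0,1],[-36,-40,0,0,0,0,1],[-29,-30,0,0,0,0,1],[0,0,0,0,0,0,1]]}}

```text
clock: 7.68
eef_pos: [0.3983, -0.1904, 0.1287]
orientation: [0.0, 0.719, 0.695, -0.001]
ft_force: [-0.1, 0.3, -0.7]
opening: 0.087
```

Run:
```python
from h import *
p,r,s=pose();print(p,s['clock'],s['opening'],s['ft_force'])
im,c=snap('wrist','w3')
for z in (.06,):
    r=ctrl.search_frame('wrist','jar1');print([(x['xy'],x['score'],plane('wrist',x['xy'],.06,c)) for x in r[:4]])
im,c=snap('top','t3')
r=ctrl.search_frame('top','jar1');print([(x['xy'],x['score'],plane('top',x['xy'],.06,c)) for x in r[:4]])
print(proj('wrist',[.4,-.188,.06]))
```

```text
[ 0.39827608 -0.19038736  0.12868037] 7.675 0.08704026168190959 [-0.13487928  0.32189072 -0.67159129]
[([260.4, 196.8], 0.95, array([ 0.402756  , -0.18305455,  0.06      ])), ([463.1, 97.5], 0.67, array([ 0.55820065, -0.10986418,  0.06      ]))]
[([251.8, 176.2], 0.82, array([0.61838813, 0.00731987, 0.06      ])), ([209.5, 242.8], 0.81, array([0.41696182, 0.12686479, 0.06      ])), ([310.7, 249.3], 0.51, array([ 0.40388281, -0.16933816,  0.06      ]))]
[[252.77929982 206.40501094]]
```

View pics/w3.png

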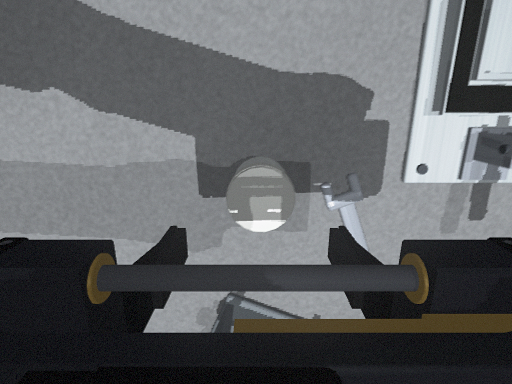

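View pics/t3.png

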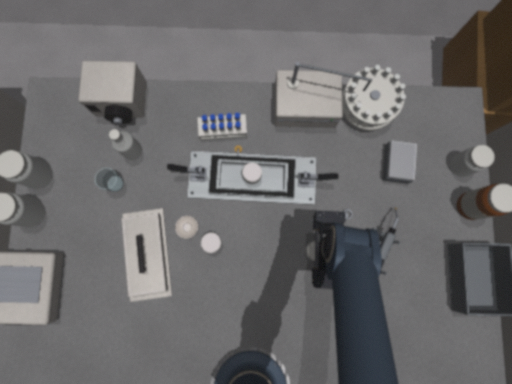

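Call:
{"method": "arm_command", "body": {"increments": [[4,4,40,0,0,0,1],[0,0,54,0,0,0,1],[0,0,0,0,0,0,-1],[0,0,0,0,0,0,-1],[0,0,0,0,0,0,-1],[0,0,-40,0,0,0,-1],[0,0,-54,0,0,0,-1],[0,0,0,0,0,0,-1]]}}

```text
clock: 8.88
eef_pos: [0.4083, -0.1855, 0.1337]
orientation: [0.006, 0.717, 0.697, 0.002]
ft_force: [0.8, -0.3, -0.5]
opening: 0.0348
```

Run:
```python
from h import *
p,r,s=pose();print(p,s['clock'],s['opening'],s['ft_force'])
c,sn=np.cos(-.031),np.sin(-.031)
rows([(.6283-sn*-.066,.0068-c*.066,.128,1.54)],-1)
```

```text
[ 0.40831549 -0.18546367  0.13370365] 8.875 0.034813315664757184 [ 0.8415831  -0.27514924 -0.5498923 ]
[[22.1, 35.7, 1.2, 0.002, 0.001, 0.0, -1], [22.1, 35.6, 1.1, 0.002, 0.001, 0.0, -1], [22.2, 35.7, 1.1, 0.001, 0.001, 0.001, -1], [22.1, 35.7, 1.1, 0.002, 0.001, 0.0, -1], [22.2, 35.6, 1.1, 0.002, 0.001, 0.0, -1], [22.1, 35.7, 0.9, 0.002, 0.001, 0.0, -1]]
```

Run:
```python
from h import *
p,r,s=pose();print(p,r.as_matrix().round(3).tolist(),s['clock'],s['opening'],s['ft_force'])
im,c=snap('wrist','w4')
r=ctrl.search_frame('wrist','jar1');print([(x['xy'],x['score'],plane('wrist',x['xy'],.06,c)) for x in r[:4]])
im,c=snap('side','sd4')
```

```text
[ 0.40831549 -0.18546367  0.13370365] [[0.03, 1.0, 0.01], [1.0, -0.03, -0.006], [-0.006, 0.011, -1.0]] 8.875 0.034813315664757184 [ 0.8415831  -0.27514924 -0.5498923 ]
[([252.5, 199.7], 0.8, array([ 0.40678683, -0.18237464,  0.06      ]))]
```

View pics/w4.png

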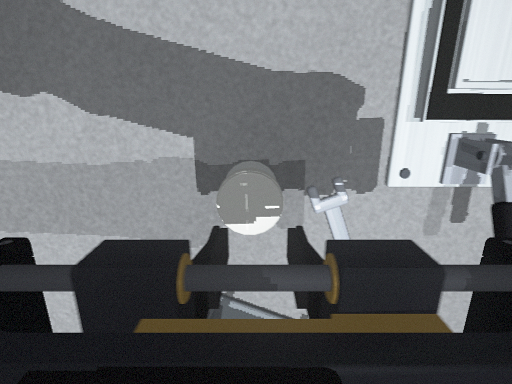

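View pics/sd4.png

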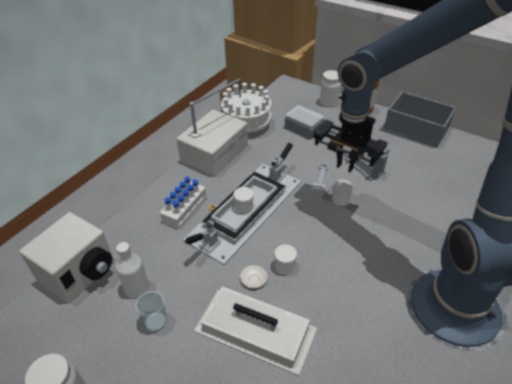

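Call:
{"method": "arm_command", "body": {"increments": [[0,0,0,0,0,0,1],[0,0,0,0,0,0,1],[0,0,0,0,0,0,1],[0,0,0,0,0,0,1]]}}

```text
clock: 9.52
eef_pos: [0.4047, -0.184, 0.1282]
orientation: [-0.0, 0.717, 0.697, -0.0]
ft_force: [-0.1, -0.2, -0.8]
opening: 0.0548
```

Run:
```python
from h import *
p,r,s=pose();print(p,r.as_matrix().round(3).tolist(),s['clock'],s['opening'],s['ft_force'])
im,c=snap('wrist','w5')
r=ctrl.search_frame('wrist','jar1');print([(x['xy'],x['score'],plane('wrist',x['xy'],.06,c)) for x in r[:4]])
rows([(.4045,-.184,.0345,1.54)],1)
```

```text
[ 0.40466754 -0.1840115   0.12817616] [[0.029, 1.0, -0.0], [1.0, -0.029, 0.0], [0.0, -0.0, -1.0]] 9.525 0.054847184265728 [-0.10939728 -0.16912867 -0.78100252]
[([256.5, 202.2], 0.73, array([ 0.40577172, -0.18096652,  0.06      ]))]
[[0.0, -0.1, 46.9, 0.0, 0.0, 0.001, 1], [0.0, -0.1, 46.9, 0.0, 0.0, 0.001, 1]]
```

View pics/w5.png

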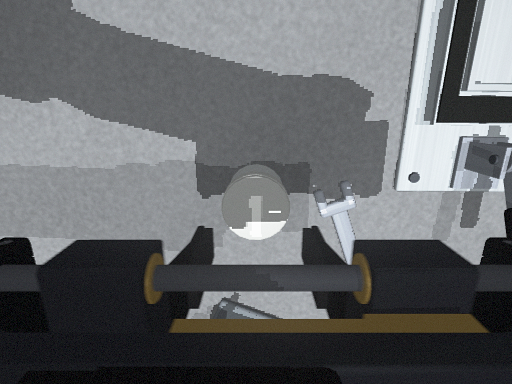

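Call:
{"method": "arm_command", "body": {"increments": [[0,0,0,0,0,0,1],[0,0,0,0,0,0,1],[0,0,0,0,0,0,1],[0,0,46,0,0,0,1],[0,0,47,0,0,0,1],[0,0,0,0,0,0,1],[0,0,0,0,0,0,-1],[0,0,0,0,0,0,-1]]}}

```text
clock: 10.62
eef_pos: [0.4062, -0.1847, 0.0372]
orientation: [0.002, 0.717, 0.697, 0.001]
ft_force: [0.5, -0.2, -0.0]
opening: 0.0745
```

Call:
{"method": "arm_command", "body": {"increments": [[0,0,0,0,0,0,-1],[0,0,0,0,0,0,-1],[0,0,0,0,0,0,-1]]}}

```text
clock: 11.0
eef_pos: [0.4048, -0.1845, 0.0362]
orientation: [0.0, 0.717, 0.697, -0.0]
ft_force: [-2.1, -0.2, 6.9]
opening: 0.0573
```

Gripped; TCP 36 mm above the jar's base, so about 44 mm on the chamber floor.

Run:
```python
from h import *
c,sn=np.cos(-.031),np.sin(-.031)
x,y=.6283-sn*-.066,.0068-c*.066;print(x,y)
rows([(.4046,-.1845,.128,1.54),(x,y,.128,1.54),(x,y,.047,1.54)],-1)
```

```text
0.6262543276852542 -0.059168289539601404
[[0.0, -0.1, -45.9, 0.0, 0.001, 0.001, -1], [-0.1, -0.1, -45.9, 0.0, 0.0, 0.0, -1], [22.0, 36.3, 0.0, 0.0, 0.0, 0.0, -1], [22.0, 36.3, 0.0, 0.0, 0.0, 0.0, -1], [22.0, 36.3, 0.0, 0.0, 0.0, 0.0, -1], [22.0, 36.3, 0.0, 0.0, 0.0, 0.0, -1], [22.0, 36.3, 0.1, 0.0, 0.0, 0.0, -1], [22.0, 36.3, 0.0, 0.0, 0.0, 0.0, -1]]
[[0.0, 0.0, 40.5, 0.0, 0.0, 0.0, -1], [0.1, 0.0, 40.5, 0.0, 0.0, 0.0, -1]]
```

Call:
{"method": "arm_command", "body": {"increments": [[0,0,-46,0,0,0,-1],[0,0,-46,0,0,0,-1],[22,36.3,0,0,0,0,-1],[22,36.3,0,0,0,0,-1],[22,36.3,0,0,0,0,-1],[22,36.3,0,0,0,0,-1],[22,36.3,0,0,0,0,-1],[22,36.3,0,0,0,0,-1]]}}

```text
clock: 12.0
eef_pos: [0.6271, -0.058, 0.1271]
orientation: [-0.0, 0.717, 0.697, -0.0]
ft_force: [-0.6, 0.5, -1.5]
opening: 0.0574
```

Call:
{"method": "arm_command", "body": {"increments": [[0,0,0,0,0,0,-1],[0,0,40,0,0,0,-1],[0,0,30,0,0,0,-1],[0,0,11,0,0,0,-1],[0,0,0,0,0,0,-1]]}}

```text
clock: 12.62
eef_pos: [0.6259, -0.0589, 0.0464]
orientation: [-0.0, 0.717, 0.697, -0.0]
ft_force: [0.6, 0.2, -0.9]
opening: 0.0572
```

Call:
{"method": "arm_command", "body": {"increments": [[0,0,2,0,0,0,-1],[0,0,0,0,0,0,1],[0,0,0,0,0,0,1],[0,0,0,0,0,0,1],[0,0,-42,0,0,0,1],[0,0,-42,0,0,0,1],[22,-30,0,0,0,0,1],[35.4,-38,0,0,0,0,1]]}}

```text
clock: 13.62
eef_pos: [0.5602, 0.0004, 0.1292]
orientation: [0.001, 0.718, 0.696, 0.001]
ft_force: [-0.1, 1.8, 0.7]
opening: 0.087
```

Run:
```python
from h import *
rows([(.418,.126,.128,1.54)],1)
```

```text
[[30.2, -36.6, 0.2, 0.001, 0.0, 0.0, 1], [30.3, -36.5, 0.3, 0.0, 0.0, -0.001, 1], [30.3, -36.5, 0.2, 0.001, 0.0, 0.0, 1], [30.3, -36.6, 0.3, 0.0, 0.0, 0.0, 1]]
```

Call:
{"method": "arm_command", "body": {"increments": [[30.3,-36.6,0,0,0,0,1],[30.3,-36.6,0,0,0,0,1],[30.3,-36.6,0,0,0,0,1],[30.3,-36.6,0,0,0,0,1],[0,0,0,0,0,0,1],[0,0,0,0,0,0,1]]}}

```text
clock: 14.38
eef_pos: [0.4179, 0.126, 0.1288]
orientation: [0.001, 0.717, 0.697, 0.0]
ft_force: [0.5, -0.2, 0.2]
opening: 0.087
```

Run:
```python
from h import *
p,r,s=pose();print(p,s['clock'],s['opening'],s['ft_force'])
im,c=snap('wrist','w6')
r=ctrl.search_frame('wrist','jar1');print([(x['xy'],x['score'],plane('wrist',x['xy'],.06,c)) for x in r[:4]])
im,c=snap('top','t6')
```

```text
[0.41791254 0.12600311 0.12878553] 14.375 0.08700257520355317 [ 0.50524454 -0.23222849  0.21391056]
[([257.7, 203.0], 0.59, array([0.4200868 , 0.12804583, 0.06      ])), ([509.9, 152.0], 0.18, array([0.62262066, 0.16494013, 0.06      ]))]
```

View pics/w6.png

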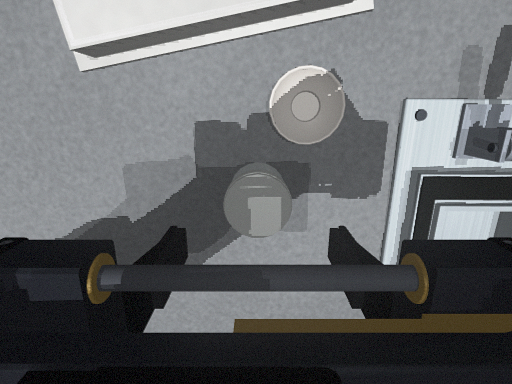

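View pics/t6.png

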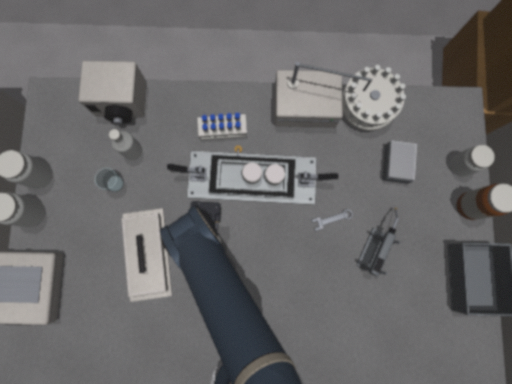

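Call:
{"method": "arm_command", "body": {"increments": [[1,1,46,0,0,0,1],[0,0,48,0,0,0,1],[0,0,0,0,0,0,-1],[0,0,0,0,0,0,-1],[0,0,0,0,0,0,-1],[0,0,0,0,0,0,-1],[0,0,0,0,0,0,-1]]}}

```text
clock: 15.4
eef_pos: [0.4192, 0.1274, 0.0359]
orientation: [0.001, 0.717, 0.697, 0.001]
ft_force: [-1.1, -0.7, 7.8]
opening: 0.0576
```

Run:
```python
from h import *
c,sn=np.cos(-.031),np.sin(-.031)
p,r,s=pose();print(p,s['clock'],s['opening'],s['ft_force'])
x,y=.6283-sn*.066,.0068+c*.067;print(x,y)
rows([(.419,.127,.128,1.54),(x,y,.128,1.54),(x,y,.047,1.54)],-1)
```

```text
[0.41918992 0.12735746 0.03585212] 15.4 0.057603161862889586 [-1.13061283 -0.6971095   7.83868987]
0.6303456723147457 0.07376780907808021
[[-0.2, 0.0, -46.1, 0.001, 0.0, 0.001, -1], [-0.2, 0.0, -46.0, 0.002, 0.0, 0.0, -1], [-9.4, 42.6, 0.0, 0.0, 0.0, 0.0, -1], [-9.3, 42.6, 0.0, 0.0, 0.0, 0.0, -1], [-9.4, 42.5, -0.1, 0.0, 0.0, 0.0, -1], [-9.3, 42.6, 0.0, 0.0, 0.0, 0.0, -1], [-9.4, 42.6, 0.0, 0.0, 0.0, 0.0, -1], [0.0, 0.0, 40.5, 0.0, 0.0, 0.0, -1]]
[[0.1, 0.0, 40.5, 0.0, 0.0, 0.0, -1]]
```

Call:
{"method": "arm_command", "body": {"increments": [[0,0,-46,0,0,0,-1],[0,0,-46,0,0,0,-1],[-9.4,42.6,0,0,0,0,-1],[-9.4,42.6,0,0,0,0,-1],[-9.4,42.6,0,0,0,0,-1],[-9.4,42.6,0,0,0,0,-1],[-9.4,42.6,0,0,0,0,-1],[0,0,0,0,0,0,-1]]}}

```text
clock: 16.4
eef_pos: [0.6324, 0.0719, 0.1263]
orientation: [0.001, 0.719, 0.695, 0.001]
ft_force: [-0.5, 0.6, -1.6]
opening: 0.0568
```

Call:
{"method": "arm_command", "body": {"increments": [[0,0,0,0,0,0,-1],[0,0,40,0,0,0,-1],[0,0,30,0,0,0,-1],[0,0,11,0,0,0,-1],[0,0,0,0,0,0,-1]]}}

```text
clock: 17.02
eef_pos: [0.6291, 0.0747, 0.0458]
orientation: [-0.0, 0.717, 0.697, -0.0]
ft_force: [0.1, -0.7, -1.9]
opening: 0.0573
```

Call:
{"method": "arm_command", "body": {"increments": [[0,0,1.5,0,0,0,-1],[0,0,0,0,0,0,1],[0,0,0,0,0,0,1],[0,0,0,0,0,0,1],[0,0,-50,0,0,0,1],[0,0,-50,0,0,0,1],[0,0,0,0,0,0,1]]}}

```text
clock: 17.9
eef_pos: [0.6327, 0.0753, 0.1488]
orientation: [0.003, 0.717, 0.697, 0.004]
ft_force: [-0.1, 0.2, -0.3]
opening: 0.0869
```

Run:
```python
from h import *
p,r,s=pose();print(p,s['clock'],s['opening'],s['ft_force'])
im,c=snap('wrist','w7'); snap('top','t7')
rows([(.3826,.3225,.15,.1585)],1)
```

```text
[0.63266716 0.07530278 0.14882733] 17.9 0.08691038581612548 [-0.14971946  0.24680396 -0.30711469]
[[26.8, -28.3, -0.7, 0.0, 0.0, 0.154, 1], [22.2, -32.0, -0.6, 0.0, 0.0, 0.153, 1], [17.0, -35.0, -0.7, 0.0, 0.0, 0.154, 1], [11.5, -37.3, -0.7, 0.0, 0.0, 0.154, 1], [5.6, -38.5, -0.6, 0.0, 0.0, 0.153, 1], [-0.4, -38.9, -0.7, 0.001, 0.0, 0.154, 1], [-6.3, -38.5, -0.6, 0.0, 0.0, 0.154, 1], [-12.1, -37.0, -0.7, 0.0, 0.0, 0.154, 1]]
[[-17.7, -34.7, -0.6, 0.0, 0.0, 0.153, 1]]
```

View pics/w7.png

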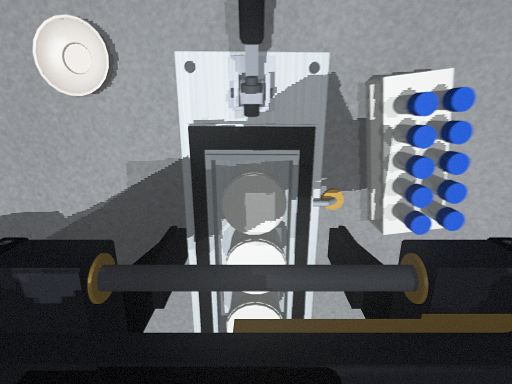

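Call:
{"method": "arm_command", "body": {"increments": [[26.8,-28.3,-0.7,0.0,0.0,0.154,1],[22.2,-32.0,-0.6,0.0,0.0,0.153,1],[17.0,-35.0,-0.7,0.0,0.0,0.154,1],[11.5,-37.3,-0.7,0.0,0.0,0.154,1],[5.6,-38.5,-0.6,0.0,0.0,0.153,1],[-0.4,-38.9,-0.7,0.001,0.0,0.154,1],[-6.3,-38.5,-0.6,0.0,0.0,0.154,1],[-12.1,-37.0,-0.7,0.0,0.0,0.154,1]]}}

```text
clock: 19.0
eef_pos: [0.4083, 0.2949, 0.1478]
orientation: [0.0, 0.988, 0.153, -0.002]
ft_force: [-0.2, -0.6, -0.4]
opening: 0.0872
```

Call:
{"method": "arm_command", "body": {"increments": [[-17.7,-34.7,-0.6,0.0,0.0,0.153,1],[0,0,0,0,0,0,1],[0,0,0,0,0,0,1]]}}

```text
clock: 19.38
eef_pos: [0.3824, 0.3216, 0.1489]
orientation: [0.0, 0.997, 0.08, -0.001]
ft_force: [-0.5, 1.2, -0.4]
opening: 0.0872
```

Run:
```python
from h import *
p,r,s=pose();print(p,r.as_matrix().round(3).tolist(),s['clock'],s['opening'],s['q'].round(2))
im,c=snap('wrist','w8')
def ch(l,P=(.3826,.3225),yc=-1.4123):
    return [P[0]+np.cos(yc)*l[0]-np.sin(yc)*l[1],P[1]+np.sin(yc)*l[0]+np.cos(yc)*l[1],l[2]]
v=im.copy()
for L,col in [([(.062,.133,.006),(.062,-.133,.006),(-.062,-.133,.006),(-.062,.133,.006)],(0,255,0)),([(.008,.055,.079),(.008,-.055,.079),(-.008,-.055,.079),(-.008,.055,.079)],(255,0,255))]:
    q=proj('wrist',[ch(a) for a in L],c);print(q.round(1).tolist())
    cv2.polylines(v,[q.round().astype(int).reshape(-1,1,2)],True,col,1)
cv2.imwrite('pics/w8b.png',cv2.resize(v[:,:,::-1],(780,585)))
```

```text
[0.38242315 0.32163848 0.14888033] [[0.987, 0.159, -0.002], [0.159, -0.987, -0.001], [-0.002, 0.001, -1.0]] 19.375 0.08719462193359219 [-0.41  0.31 -0.45  2.    0.17  0.87 -2.36]
[[321.1, 49.6], [307.0, 289.9], [205.2, 289.8], [191.1, 49.4]]
[[265.9, 140.7], [264.7, 264.2], [246.9, 264.2], [245.6, 140.7]]
```

View pics/w8b.png

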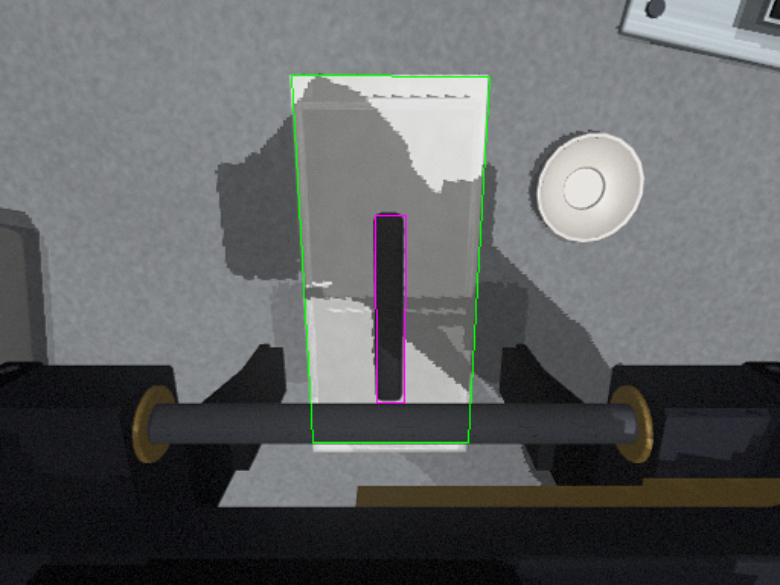

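Call:
{"method": "arm_command", "body": {"increments": [[0,0,46,0,0,0,1],[0,0,46,0,0,0,1],[0,0,4,0,0,0,-1],[0,0,0,0,0,0,-1],[0,0,0,0,0,0,-1],[0,0,0,0,0,0,-1],[0,0,0,0,0,0,-1],[0,0,0,0,0,0,-1]]}}

```text
clock: 20.42
eef_pos: [0.3826, 0.3228, 0.0543]
orientation: [-0.001, 0.997, 0.079, 0.0]
ft_force: [-0.0, 0.2, 0.6]
opening: 0.0347
```

Call:
{"method": "arm_command", "body": {"increments": [[0,0,0,0,0,0,-1],[0,0,0,0,0,0,-1],[0,0,0,0,0,0,-1],[0,0,0,0,0,0,-1]]}}

```text
clock: 20.92
eef_pos: [0.3825, 0.323, 0.0539]
orientation: [-0.001, 0.997, 0.079, -0.0]
ft_force: [0.2, 2.3, -1.0]
opening: 0.0155
```

Run:
```python
from h import *
p,r,s=pose();print(s['clock'],s['opening'],s['ft_force'])
rows([(p[0],p[1],.19,.1585),(.6283,.0068,.19,1.5398)],-1,rot=.14,step=45)
```

```text
20.925 0.015500080429538486 [ 0.17455384  2.33742543 -0.98521269]
[[0.0, 0.0, -34.0, 0.0, 0.0, 0.0, -1], [0.0, -0.1, -34.0, -0.001, 0.0, 0.0, -1], [0.0, 0.0, -34.0, 0.0, 0.0, 0.0, -1], [0.0, 0.0, -34.1, 0.0, 0.0, 0.0, -1], [19.3, 35.1, 0.0, 0.0, 0.0, -0.138, -1], [14.2, 37.4, 0.0, 0.0, 0.0, -0.138, -1], [9.0, 39.1, 0.0, 0.0, 0.0, -0.138, -1], [3.5, 39.9, 0.0, 0.0, 0.0, -0.138, -1]]
[[-2.0, 40.0, 0.0, 0.0, 0.0, -0.138, -1], [-7.5, 39.3, -0.1, 0.0, 0.0, -0.138, -1], [-12.8, 37.9, 0.0, 0.0, 0.0, -0.139, -1], [-18.0, 35.8, 0.0, 0.0, 0.0, -0.138, -1], [-22.7, 33.0, 0.0, 0.0, 0.0, -0.138, -1], [-27.1, 29.5, 0.0, 0.0, 0.0, -0.138, -1]]
```

Call:
{"method": "arm_command", "body": {"increments": [[0,0,-34,0,0,0,-1],[0,0,-34,0,0,0,-1],[0,0,-34,0,0,0,-1],[0,0,-34,0,0,0,-1],[19.3,35.1,0.0,0.0,0.0,-0.138,-1],[14.2,37.4,0.0,0.0,0.0,-0.138,-1],[9.0,39.1,0.0,0.0,0.0,-0.138,-1],[3.5,39.9,0.0,0.0,0.0,-0.138,-1]]}}

```text
clock: 21.92
eef_pos: [0.4806, 0.1942, 0.1888]
orientation: [-0.0, 0.937, 0.35, -0.001]
ft_force: [-0.2, 0.8, -3.4]
opening: 0.016
```

Call:
{"method": "arm_command", "body": {"increments": [[-2.0,40.0,0.0,0.0,0.0,-0.138,-1],[-7.5,39.3,-0.1,0.0,0.0,-0.138,-1],[-12.8,37.9,0.0,0.0,0.0,-0.139,-1],[-18.0,35.8,0.0,0.0,0.0,-0.138,-1],[-22.7,33.0,0.0,0.0,0.0,-0.138,-1],[-27.1,29.5,0.0,0.0,0.0,-0.138,-1],[0,0,0,0,0,0,-1],[0,0,0,0,0,0,-1]]}}

```text
clock: 22.92
eef_pos: [0.6271, 0.0065, 0.1884]
orientation: [-0.002, 0.718, 0.696, -0.001]
ft_force: [-0.6, 0.8, -4.8]
opening: 0.0158
```

```bash
cat >> h.py <<'E'
def loc(l,P,yc):
    return [P[0]+np.cos(yc)*l[0]-np.sin(yc)*l[1],P[1]+np.sin(yc)*l[0]+np.cos(yc)*l[1],l[2]]
CH=(.6283,.0068);YC=-.031
LID=[(.062,.133,.006),(.062,-.133,.006),(-.062,-.133,.006),(-.062,.133,.006)]
BAR=[(.008,.055,.079),(.008,-.055,.079),(-.008,-.055,.079),(-.008,.055,.079)]
FL=[(.062,.133,.032),(.062,-.133,.032),(-.062,-.133,.032),(-.062,.133,.032)]
PL=[(.075,.2,.008),(.075,-.2,.008),(-.075,-.2,.008),(-.075,.2,.008)]
def overlay(im,n,c,items,name,size=(780,585)):
    s=size[0]/512;v=cv2.resize(im,size,interpolation=cv2.INTER_CUBIC)
    for pts,col in items:
        q=(proj(n,pts,c)+.5)*s-.5;print(q.round(0).tolist())
        cv2.polylines(v,[q.round().astype(int).reshape(-1,1,2)],True,col,1)
    cv2.imwrite(f'pics/{name}.png',v[:,:,::-1])
E
python3 - <<'E'
from h import *
p,r,s=pose();m=r.as_matrix();print(p,m.round(3).tolist(),s['clock'],s['opening'],s['ft_force'],s['torque'])
yaw=np.arctan2(m[1,0],m[0,0])-np.pi/2;zl=p[2]-.0535;print(yaw)
im,c=snap('wrist','w9')
L=[loc((a[0],a[1],a[2]+zl),p,yaw) for a in LID];B=[loc((a[0],a[1],a[2]+zl),p,yaw) for a in BAR]
overlay(im,'wrist',c,[(L,(0,255,0)),(B,(255,0,255)),([loc(a,CH,YC) for a in FL],(255,255,0)),([loc(a,CH,YC) for a in PL],(255,0,0))],'w9b')
E
```

```text
[0.62706498 0.00652471 0.18837692] [[0.032, 0.999, -0.004], [0.999, -0.032, 0.001], [0.001, -0.004, -1.0]] 22.925 0.01580215384884697 [-0.64858549  0.82297958 -4.84313747] [ 0.01979153 -0.06540195 -0.02454787]
-0.03163995787146501
[[537.0, 30.0], [494.0, 538.0], [285.0, 537.0], [241.0, 30.0]]
[[413.0, 244.0], [409.0, 529.0], [367.0, 528.0], [361.0, 244.0]]
[[487.0, 77.0], [467.0, 431.0], [317.0, 431.0], [298.0, 77.0]]
[[505.0, -27.0], [474.0, 479.0], [311.0, 479.0], [279.0, -27.0]]
```

View pics/w9b.png

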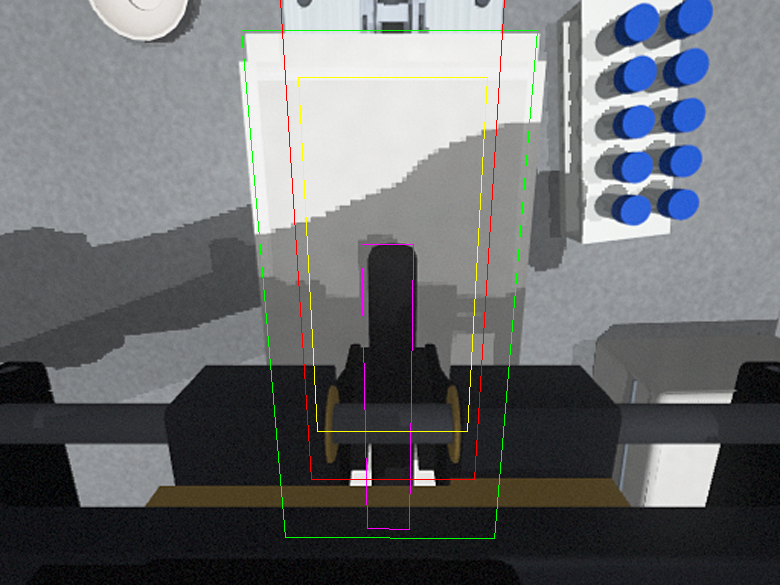

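Call:
{"method": "arm_command", "body": {"increments": [[0.5,0,30,0,0,0,-1],[0,0,30,0,0,0,-1],[0,0,0,0,0,0,-1],[0,0,0,0,0,0,-1]]}}

```text
clock: 23.48
eef_pos: [0.6287, 0.008, 0.1309]
orientation: [-0.0, 0.718, 0.696, 0.001]
ft_force: [0.3, 0.5, -3.1]
opening: 0.0156
```

Run:
```python
from h import *
p,r,s=pose();m=r.as_matrix();print(p,m.round(3).tolist(),s['clock'],s['opening'],s['ft_force'],s['torque'])
im,c=snap('wrist','w10'); t,ct=snap('top','t10'); sd,_=snap('side','s10')
crop(sd,'s10b',160,110,320,270,4);crop(t,'t10b',160,130,345,215,4)
cv2.imwrite('pics/w10.png',cv2.resize(im[:,:,::-1],(780,585)))
```

```text
[0.6287413  0.00795011 0.13088521] [[0.03, 1.0, 0.001], [1.0, -0.03, 0.001], [0.001, 0.001, -1.0]] 23.475 0.015627776193612098 [ 0.28945255  0.52575429 -3.12086698] [ 0.05736891 -0.17168265 -0.03525918]
```

View pics/s10b.png

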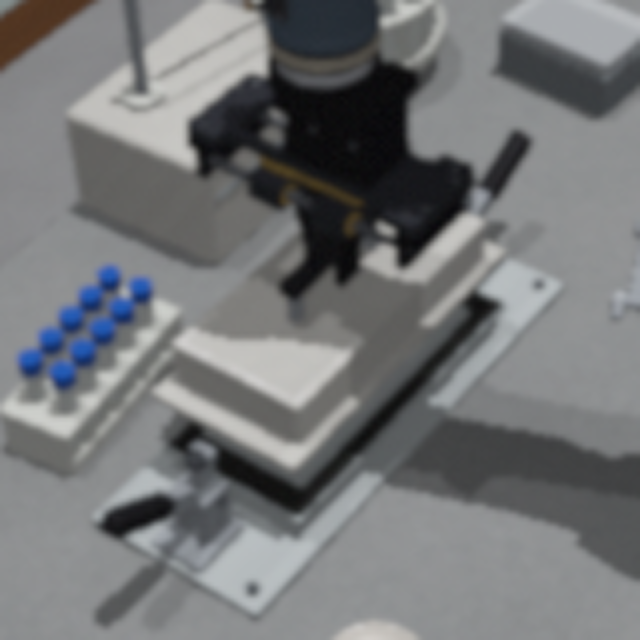

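View pics/t10b.png

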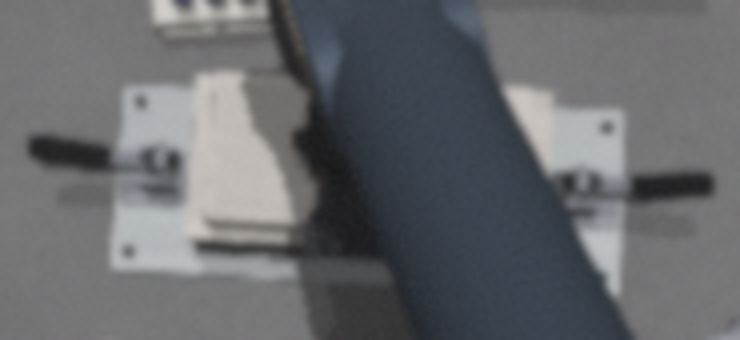

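View pics/w10.png

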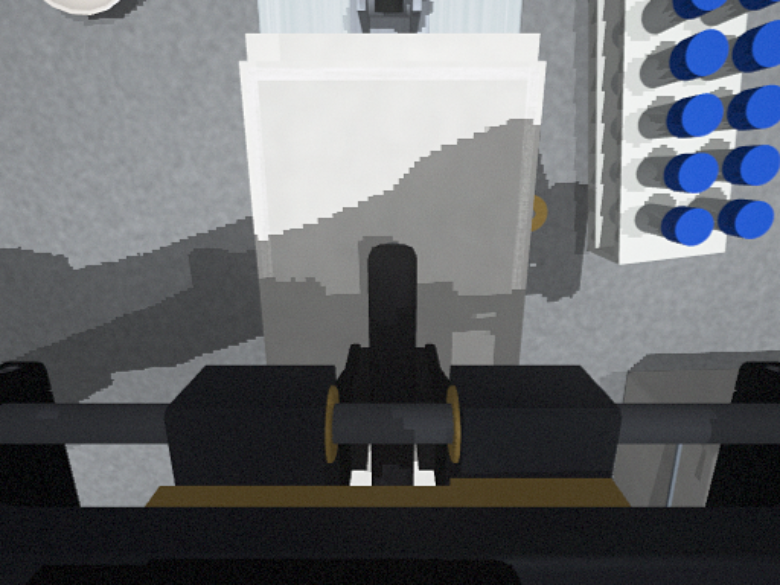

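Call:
{"method": "arm_command", "body": {"increments": [[0,0,0,0,0,0,-1],[0,0,0,0,0,0,-1]]}}

```text
clock: 23.88
eef_pos: [0.6284, 0.0068, 0.1302]
orientation: [-0.0, 0.718, 0.696, 0.0]
ft_force: [0.6, -0.5, -3.7]
opening: 0.0154
```

Run:
```python
from h import *
p,r,s=pose();m=r.as_matrix();print(p,m.round(3).tolist(),s['clock'],s['opening'],s['ft_force'],s['torque'])
im,c=snap('wrist','w11')
cv2.imwrite('pics/w11b.png',cv2.resize(im[0:200,130:400,::-1],None,fx=2.9,fy=2.9,interpolation=cv2.INTER_CUBIC))
zl=p[2]-.0535
g=cv2.cvtColor(im,cv2.COLOR_RGB2GRAY).astype(int)
for row in (3,10,18,23,24,30,34,46,60): print(row,[(i,g[row,i+1]-g[row,i-1]) for i in range(140,380) if abs(g[row,i+1]-g[row,i-1])>35])
for col in (200,230,260,290,330): print(col,[(i,g[i+1,col]-g[i-1,col]) for i in range(2,60) if abs(g[i+1,col]-g[i-1,col])>20])
```

```text
[0.6284413  0.00684392 0.1301587 ] [[0.031, 1.0, 0.0], [1.0, -0.031, 0.001], [0.001, 0.0, -1.0]] 23.875 0.015374101260466413 [ 0.55899856 -0.47228395 -3.66019413] [-0.01022504 -0.11506141  0.03085203]
3 [(168, np.int64(58)), (169, np.int64(87)), (227, np.int64(-36)), (239, np.int64(-116)), (240, np.int64(-82)), (241, np.int64(50)), (245, np.int64(-80)), (246, np.int64(-63)), (264, np.int64(41)), (266, np.int64(39)), (268, np.int64(-42)), (270, np.int64(132)), (271, np.int64(105)), (276, np.int64(-75)), (277, np.int64(-43)), (284, np.int64(94)), (285, np.int64(73)), (341, np.int64(-43)), (342, np.int64(-95))]
10 [(169, np.int64(55)), (170, np.int64(53)), (235, np.int64(-95)), (236, np.int64(-70)), (275, np.int64(47)), (279, np.int64(77)), (280, np.int64(64)), (341, np.int64(-57)), (342, np.int64(-49))]
18 [(169, np.int64(65)), (170, np.int64(59)), (236, np.int64(-51)), (237, np.int64(-98)), (238, np.int64(-43)), (242, np.int64(105)), (243, np.int64(80)), (258, np.int64(-84)), (259, np.int64(-72)), (273, np.int64(53)), (274, np.int64(49)), (276, np.int64(76)), (277, np.int64(63)), (340
[... 211 characters left out ...]
4(-72)), (354, np.int64(-89))]
30 [(160, np.int64(37)), (161, np.int64(94)), (162, np.int64(49)), (353, np.int64(-101)), (354, np.int64(-73))]
34 [(161, np.int64(86)), (162, np.int64(81)), (352, np.int64(-47)), (353, np.int64(-99)), (354, np.int64(-46))]
46 [(156, np.int64(57)), (157, np.int64(80)), (357, np.int64(-78)), (358, np.int64(-92))]
60 [(157, np.int64(39)), (158, np.int64(92)), (159, np.int64(49)), (356, np.int64(-97)), (357, np.int64(-87))]
200 []
230 [(21, np.int64(59)), (22, np.int64(47))]
260 [(5, np.int64(31)), (6, np.int64(26)), (8, np.int64(21)), (9, np.int64(21)), (19, np.int64(72)), (20, np.int64(69)), (21, np.int64(70)), (22, np.int64(60))]
290 []
330 [(21, np.int64(22))]
```

View pics/w11b.png

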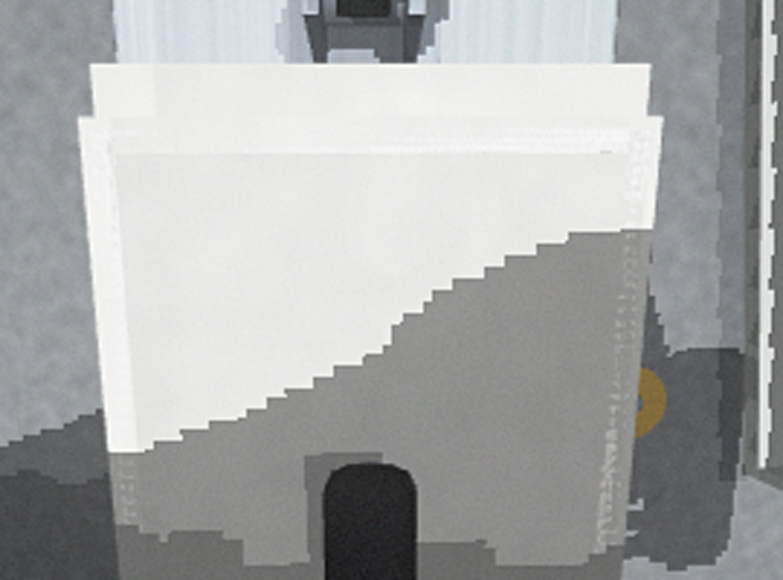

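Run:
```python
from h import *
c=cam('wrist')
print('lid far',plane('wrist',(257.2,21.3),.130-.0535+.006,c))
# w2 camera: same orientation approx, shift by tcp diff
im=cv2.imread('pics/w2.png',0).astype(int)
for col in (215,250,300): print(col,[(i,im[i+1,col]-im[i-1,col]) for i in range(20,100) if abs(im[i+1,col]-im[i-1,col])>25])
d=np.array([.62741634,.0082859,.12877763])-np.array([.6284413,.00684392,.1301587])
c2=(c[0],c[1]+d,c[2])
for rw,z in [(41.8,.032),(72,.038),(82,.038)]: print(rw,plane('wrist',(257.2,rw),z,c2))
for rw,z in [(315,.032),(298,.038)]: print(rw,plane('wrist',(257.2,rw),z,c2))
```

```text
lid far [0.63401776 0.13854576 0.0825    ]
215 [(40, np.int64(-107)), (41, np.int64(-188)), (42, np.int64(-70)), (71, np.int64(143)), (72, np.int64(163)), (73, np.int64(40)), (74, np.int64(-51)), (76, np.int64(44)), (81, np.int64(-53)), (82, np.int64(-150)), (83, np.int64(-94)), (87, np.int64(34))]
250 [(27, np.int64(-42)), (28, np.int64(-107)), (29, np.int64(54)), (30, np.int64(128)), (41, np.int64(-171)), (42, np.int64(-191)), (70, np.int64(53)), (71, np.int64(190)), (72, np.int64(133)), (81, np.int64(-31)), (82, np.int64(-151)), (83, np.int64(-103)), (84, np.int64(84)), (85, np.int64(113)), (86, np.int64(59))]
300 [(41, np.int64(-119)), (42, np.int64(-202)), (43, np.int64(-70)), (71, np.int64(109)), (72, np.int64(188)), (73, np.int64(82)), (74, np.int64(-98)), (76, np.int64(91)), (82, np.int64(-162)), (83, np.int64(-160))]
41.8 [0.6329696  0.13771816 0.032     ]
72 [0.63224691 0.11456042 0.038     ]
82 [0.63201309 0.10700799 0.038     ]
315 [ 0.6248555  -0.12437055  0.032     ]
298 [ 0.62564105 -0.09881116  0.038     ]
```

Call:
{"method": "arm_command", "body": {"increments": [[1.3,-1.2,15,0,0,0,-1],[0,0,16,0,0,0,-1],[0,0,0,0,0,0,-1],[0,0,3,0,0,0,-1],[0,0,3,0,0,0,-1],[0,0,0,0,0,0,-1],[0,0,0,0,0,0,-1]]}}

```text
clock: 24.8
eef_pos: [0.6273, 0.0083, 0.093]
orientation: [-0.0, 0.718, 0.696, 0.0]
ft_force: [-0.1, -0.5, -4.1]
opening: 0.0158
```

Call:
{"method": "arm_command", "body": {"increments": [[0,0,2,0,0,0,-1],[0,0,2,0,0,0,-1],[0,0,0,0,0,0,-1],[0,0,0,0,0,0,-1]]}}

```text
clock: 25.3
eef_pos: [0.6271, 0.0083, 0.0887]
orientation: [-0.0, 0.718, 0.696, 0.0]
ft_force: [-0.7, -0.1, -4.0]
opening: 0.0153
```

Call:
{"method": "arm_command", "body": {"increments": [[0,0,2,0,0,0,-1],[0,0,1,0,0,0,-1],[0,0,1,0,0,0,-1],[0,0,0,0,0,0,-1]]}}

```text
clock: 25.8
eef_pos: [0.627, 0.0082, 0.086]
orientation: [-0.0, 0.718, 0.696, -0.0]
ft_force: [-3.5, -0.0, 5.5]
opening: 0.0158
```

Call:
{"method": "arm_command", "body": {"increments": [[0,0,0,0,0,0,1],[0,0,0,0,0,0,1],[0,0,0,0,0,0,1],[0,0,0,0,0,0,1],[0,0,-40,0,0,0,1],[0,0,-50,0,0,0,1],[0,0,0,0,0,0,1]]}}

```text
clock: 26.68
eef_pos: [0.63, 0.009, 0.1793]
orientation: [0.002, 0.718, 0.696, 0.003]
ft_force: [0.1, 0.8, -1.2]
opening: 0.0775
```

Run:
```python
from h import *
p,r,s=pose();m=r.as_matrix();print(p,s['clock'],s['opening'],s['ft_force'],s['torque'])
im,c=snap('wrist','w12'); t,ct=snap('top','t12'); sd,cs=snap('side','s12')
crop(sd,'s12b',160,110,320,270,4);crop(t,'t12b',160,130,345,215,4)
cv2.imwrite('pics/w12.png',cv2.resize(im[:,:,::-1],(780,585)))
```

```text
[0.63002799 0.00900221 0.17926631] 26.675 0.0774704425689707 [ 0.08746126  0.79950505 -1.19314478] [-0.03172093 -0.08931058  0.00664455]
```

View pics/s12b.png

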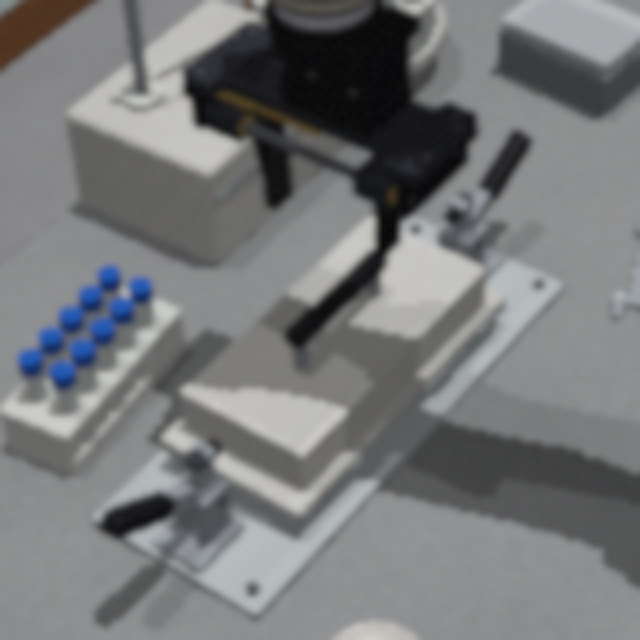

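View pics/w12.png

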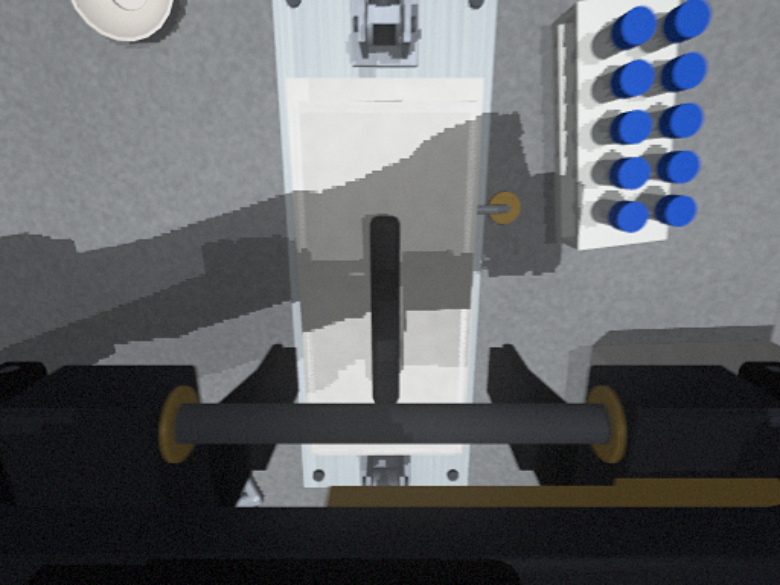

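Run:
```python
from h import *
ct=cam('top');CHc=(.627,.0069);Y=-.031
c1=lambda x,y:np.array([x/4-.375+160,y/4-.375+140])
for sgn,pts in [(1,[(30,105),(108,118)]),(-1,[(713,145),(635,148)])]:
    for q in (1.2,1.25,1.3,1.35,1.4,1.45):
        P=[loc((0,sgn*(.16+d*np.sin(q-.26)),.048+d*np.cos(q-.26)),CHc,Y) for d in (.102,.040)]
        e=proj('top',P,ct)-[c1(*a) for a in pts];print(sgn,q,e.round(1).tolist())
cs=cam('side');s1=lambda x,y:np.array([x/5-.4+170,y/5-.4+130])
for sgn,pts in [(1,[(85,555),(165,530)]),(-1,[(600,70),(565,140)])]:
    for q in (1.2,1.25,1.3,1.35,1.4,1.45):
        P=[loc((0,sgn*(.16+d*np.sin(q-.26)),.048+d*np.cos(q-.26)),CHc,Y) for d in (.102,.040)]
        e=proj('side',P,cs)-[s1(*a) for a in pts];print('side',sgn,q,e.round(1).tolist())
```

```text
1 1.2 [[1.2, -0.3], [1.0, 0.1]]
1 1.25 [[0.5, -0.0], [0.7, 0.3]]
1 1.3 [[-0.1, 0.3], [0.5, 0.4]]
1 1.35 [[-0.6, 0.6], [0.3, 0.5]]
1 1.4 [[-1.1, 0.9], [0.1, 0.6]]
1 1.45 [[-1.4, 1.2], [-0.1, 0.7]]
-1 1.2 [[-2.2, -1.7], [-2.1, -0.8]]
-1 1.25 [[-1.5, -1.4], [-1.8, -0.6]]
-1 1.3 [[-0.9, -1.0], [-1.5, -0.5]]
-1 1.35 [[-0.4, -0.7], [-1.3, -0.3]]
-1 1.4 [[0.0, -0.3], [-1.1, -0.2]]
-1 1.45 [[0.4, 0.1], [-0.9, -0.1]]
side 1 1.2 [[0.2, -4.6], [-1.7, -2.5]]
side 1 1.25 [[-0.4, -2.8], [-2.0, -1.9]]
side 1 1.3 [[-0.9, -1.0], [-2.2, -1.2]]
side 1 1.35 [[-1.3, 0.7], [-2.3, -0.5]]
side 1 1.4 [[-1.7, 2.4], [-2.5, 0.1]]
side 1 1.45 [[-2.0, 4.1], [-2.6, 0.7]]
side -1 1.2 [[-1.6, -3.8], [-3.4, -0.6]]
side -1 1.25 [[-1.1, -3.2], [-3.3, -0.4]]
side -1 1.3 [[-0.8, -2.6], [-3.1, -0.2]]
side -1 1.35 [[-0.4, -1.9], [-2.9, 0.1]]
side -1 1.4 [[-0.1, -1.1], [-2.8, 0.4]]
side -1 1.45 [[0.2, -0.2], [-2.7, 0.7]]
```

Run:
```python
from h import *
g=lambda th,dz=0,s=1,d=.08:(*loc((0,s*(.16+d*np.sin(th)),.048+d*np.cos(th)-.019+dz),(.627,.0069),-.031),1.54)
print(g(1.03))
rows([g(1.03,.10),g(1.03,.03)],1)
```

```text
(np.float64(0.6340849665904653), np.float64(0.23537409335758083), np.float64(0.07018550759759642), 1.54)
[[45.5, 0.1, 0.7, 0.0, 0.0, 0.0, 1], [45.5, 0.1, 0.8, -0.001, 0.0, 0.0, 1], [45.5, 0.1, 0.7, 0.0, 0.0, 0.0, 1], [45.6, 0.2, 0.8, -0.001, 0.0, 0.0, 1], [45.5, 0.1, 0.7, 0.0, 0.0, 0.0, 1], [0.0, 0.0, 35.0, 0.0, 0.0, 0.0, 1], [0.0, 0.0, 35.0, 0.0, 0.0, 0.0, 1]]
```

Call:
{"method": "arm_command", "body": {"increments": [[45.5,0,0.7,0,0,0,1],[45.5,0,0.7,0,0,0,1],[45.5,0,0.7,0,0,0,1],[45.5,0,0.7,0,0,0,1],[45.5,0,0.7,0,0,0,1],[0,0,35,0,0,0,1],[0,0,35,0,0,0,1],[0,0,0,0,0,0,1]]}}

```text
clock: 27.82
eef_pos: [0.6312, 0.2339, 0.0966]
orientation: [-0.002, 0.718, 0.696, -0.004]
ft_force: [-0.2, -0.8, -0.6]
opening: 0.0869
```

Run:
```python
from h import *
p,r,s=pose();print(p,s['clock'],s['opening'],s['ft_force'])
im,c=snap('wrist','w13'); sd,cs=snap('side','s13')
crop(sd,'s13b',160,150,300,280,5)
```

```text
[0.63121606 0.2339432  0.09656993] 27.825 0.08691295662922824 [-0.18005125 -0.79162212 -0.62024404]
```

View pics/w13.png

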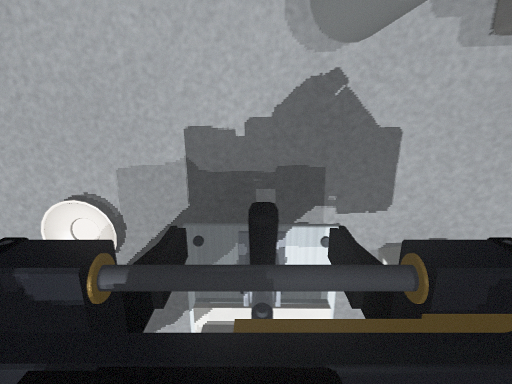

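View pics/s13b.png

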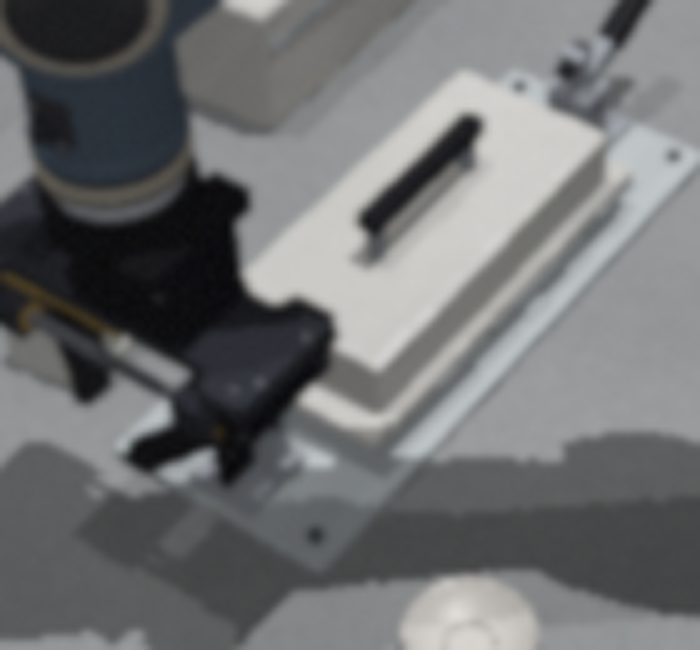

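Run:
```python
from h import *
p,r,s=pose();print(p)
print(plane('wrist',(263,235),.098),plane('wrist',(263,205),.1))
```

```text
[0.63397839 0.23561718 0.1009855 ]
[0.63923307 0.23859437 0.098     ] [0.63970713 0.25893688 0.1       ]
```

Call:
{"method": "arm_command", "body": {"increments": [[0,0,14,0,0,0,1],[0,0,14,0,0,0,1],[0,0,0,0,0,0,1]]}}

```text
clock: 28.3
eef_pos: [0.6332, 0.2349, 0.0719]
orientation: [-0.001, 0.718, 0.696, -0.001]
ft_force: [-0.3, -0.2, 0.7]
opening: 0.0871
```

Call:
{"method": "arm_command", "body": {"increments": [[0,0,0,0,0,0,0],[0,0,0,0,0,0,-0.3],[0,0,0,0,0,0,-0.5],[0,0,0,0,0,0,-0.5],[0,0,0,0,0,0,-0.5],[0,0,0,0,0,0,-0.5]]}}

```text
clock: 29.05
eef_pos: [0.6341, 0.2356, 0.0733]
orientation: [-0.0, 0.718, 0.696, 0.0]
ft_force: [-0.2, -0.3, 0.2]
opening: 0.0346
```

Run:
```python
from h import *
p,r,s=pose();print(p,s['clock'],s['opening'],s['ft_force'])
im,c=snap('wrist','w14');print(proj('wrist',[[*p[:2],.09],[p[0],p[1]+.02,.1]],c))
```

```text
[0.6341215  0.23560538 0.07334367] 29.05 0.03461326426792431 [-0.15765002 -0.28989325  0.23255422]
[[254.49140083 255.01388086]
 [253.00446724 229.20870125]]
```

View pics/w14.png

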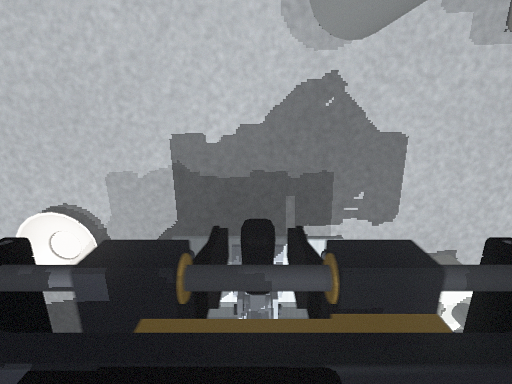

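Run:
```python
from h import *
g=lambda th,dz=0,s=1,d=.08:(*loc((0,s*(.16+d*np.sin(th)),.048+d*np.cos(th)-.019+dz),(.627,.0069),-.031),1.54)
rows([g(t) for t in np.linspace(1.03,-.28,17)[1:]],-1,n=1)
```

```text
[[-3.8, 0.0, -2.3, -0.001, -0.001, 0.0, -1], [-4.1, 0.0, -5.2, 0.0, 0.0, 0.0, -1], [-4.4, 0.0, -4.8, 0.0, 0.0, 0.0, -1], [-4.8, 0.0, -4.4, 0.0, 0.0, 0.0, -1], [-5.2, 0.0, -4.0, 0.0, 0.0, 0.0, -1], [-5.5, 0.0, -3.6, 0.0, 0.0, 0.0, -1], [-5.7, 0.0, -3.1, 0.0, 0.0, 0.0, -1], [-6.0, 0.0, -2.7, 0.0, 0.0, 0.0, -1]]
[[-6.2, 0.0, -2.1, 0.0, 0.0, 0.0, -1], [-6.4, 0.0, -1.7, 0.0, 0.0, 0.0, -1], [-6.4, 0.0, -1.1, 0.0, 0.0, 0.0, -1], [-6.5, 0.0, -0.5, 0.0, 0.0, 0.0, -1], [-6.6, 0.0, -0.1, 0.0, 0.0, 0.0, -1], [-6.5, 0.0, 0.5, 0.0, 0.0, 0.0, -1], [-6.5, 0.0, 1.0, 0.0, 0.0, 0.0, -1], [-6.4, 0.0, 1.6, 0.0, 0.0, 0.0, -1]]
```

Call:
{"method": "arm_command", "body": {"increments": [[0,0,0,0,0,0,-1],[0,0,0,0,0,0,-1],[0,0,0,0,0,0,-1]]}}

```text
clock: 29.48
eef_pos: [0.6342, 0.2357, 0.0733]
orientation: [-0.0, 0.718, 0.696, 0.0]
ft_force: [0.1, -0.1, -0.1]
opening: 0.0178
```

Call:
{"method": "arm_command", "body": {"increments": [[0,0,0,0,0,0,-1],[-3.8,0,-3,0,0,0,-1],[-4.1,0,-5.2,0,0,0,-1],[-4.4,0,-4.8,0,0,0,-1]]}}

```text
clock: 29.98
eef_pos: [0.6338, 0.2257, 0.0863]
orientation: [-0.002, 0.718, 0.696, 0.002]
ft_force: [2.8, 4.8, -6.0]
opening: 0.0175
```

Call:
{"method": "arm_command", "body": {"increments": [[-4.8,0,-4.4,0,0,0,-1],[-5.2,0,-4,0,0,0,-1],[-5.5,0,-3.6,0,0,0,-1],[-5.7,0,-3.1,0,0,0,-1],[-6,0,-2.7,0,0,0,-1]]}}

```text
clock: 30.6
eef_pos: [0.633, 0.1999, 0.1047]
orientation: [-0.002, 0.717, 0.697, 0.003]
ft_force: [2.2, 7.0, -4.1]
opening: 0.0177
```

Call:
{"method": "arm_command", "body": {"increments": [[-6.2,0.0,-2.1,0.0,0.0,0.0,-1],[-6.4,0.0,-1.7,0.0,0.0,0.0,-1],[-6.4,0.0,-1.1,0.0,0.0,0.0,-1],[-6.5,0.0,-0.5,0.0,0.0,0.0,-1],[-6.6,0,0,0,0,0,-1]]}}

```text
clock: 31.22
eef_pos: [0.632, 0.1699, 0.1118]
orientation: [-0.003, 0.717, 0.697, 0.004]
ft_force: [-1.8, 8.3, 3.9]
opening: 0.018
```

Call:
{"method": "arm_command", "body": {"increments": [[-6.5,0,0.5,0,0,0,-1],[-6.5,0,1,0,0,0,-1],[-6.4,0,1.6,0,0,0,-1],[0,0,0,0,0,0,-1],[0,0,0,0,0,0,-1]]}}

```text
clock: 31.85
eef_pos: [0.6313, 0.1488, 0.1097]
orientation: [-0.002, 0.717, 0.697, 0.003]
ft_force: [-4.5, 4.3, 11.9]
opening: 0.0176
```

Run:
```python
from h import *
p,r,s=pose();print(p,s['clock'],s['opening'],s['ft_force'])
im,c=snap('side','s15')
crop(im,'s15b',160,150,300,280,5)
```

```text
[0.63131878 0.14879172 0.1097222 ] 31.85 0.01759733738415824 [-4.45724965  4.25743518 11.89832823]
```

View pics/s15b.png

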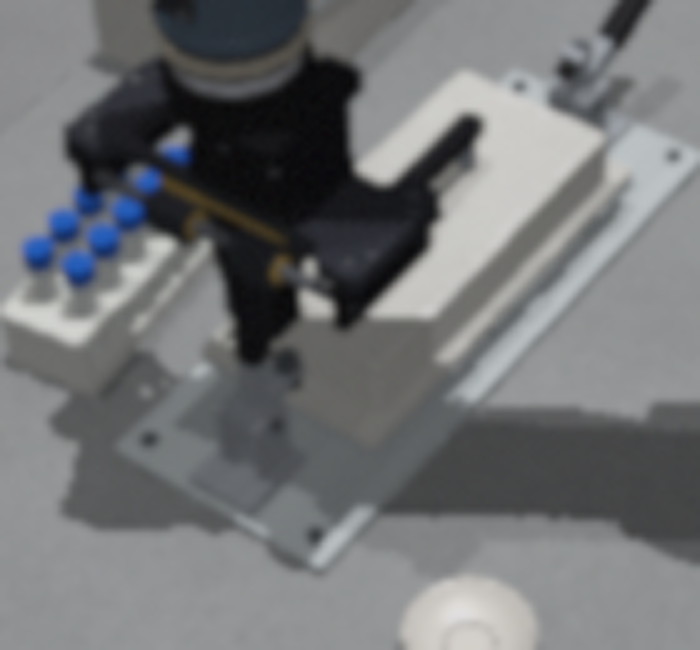

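Call:
{"method": "arm_command", "body": {"increments": [[-3,0,0.5,0,0,0,-1],[-2,0,0.5,0,0,0,-1],[0,0,0,0,0,0,-1]]}}

```text
clock: 32.28
eef_pos: [0.6312, 0.1445, 0.1087]
orientation: [-0.002, 0.717, 0.697, 0.003]
ft_force: [-3.7, 5.8, 10.4]
opening: 0.0178
```

Call:
{"method": "arm_command", "body": {"increments": [[-3,0,0.5,0,0,0,-1],[0,0,0,0,0,0,-1],[0,0,0,0,0,0,-1]]}}

```text
clock: 32.65
eef_pos: [0.6311, 0.1414, 0.1079]
orientation: [-0.002, 0.717, 0.697, 0.003]
ft_force: [-2.6, 4.9, 9.2]
opening: 0.0179
```

Call:
{"method": "arm_command", "body": {"increments": [[-3,0,0.7,0,0,0,-1],[0,0,0,0,0,0,-1],[0,0,0,0,0,0,-1]]}}

```text
clock: 33.02
eef_pos: [0.631, 0.1383, 0.107]
orientation: [-0.002, 0.717, 0.697, 0.003]
ft_force: [-2.7, 4.7, 8.0]
opening: 0.017
```

Run:
```python
from h import *
p,r,s=pose();print(p,s['clock'],s['opening'],s['ft_force'])
im,c=snap('wrist','w16')
```

```text
[0.63098881 0.13828436 0.10695442] 33.025 0.01703983563616984 [-2.69629766  4.6989976   8.03296487]
```

View pics/w16.png

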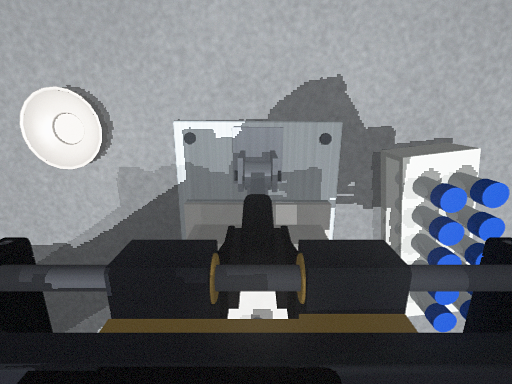

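Run:
```python
from h import *
c=cam('wrist');im=cv2.imread('pics/w16.png')
for th in (-.2,-.26,-.32,-.4):
    P=[loc((0,.16+d*np.sin(th),.048+d*np.cos(th)),(.627,.0069),-.031) for d in (0,.04,.102)]
    print(th,proj('wrist',P,c).round(0).tolist())
print(proj('wrist',[loc(a,(.627,.0069),-.031) for a in [(.075,.2,.008),(-.075,.2,.008),(0,.133,.038)]],c).round(0))
crop(im[:,:,::-1],'w16b',160,110,360,330,3)
```

```text
-0.2 [[255.0, 175.0], [255.0, 200.0], [254.0, 264.0]]
-0.26 [[255.0, 175.0], [255.0, 203.0], [254.0, 273.0]]
-0.32 [[255.0, 175.0], [255.0, 206.0], [254.0, 282.0]]
-0.4 [[255.0, 175.0], [255.0, 210.0], [255.0, 292.0]]
[[341. 121.]
 [170. 120.]
 [255. 204.]]
```

View pics/w16b.png

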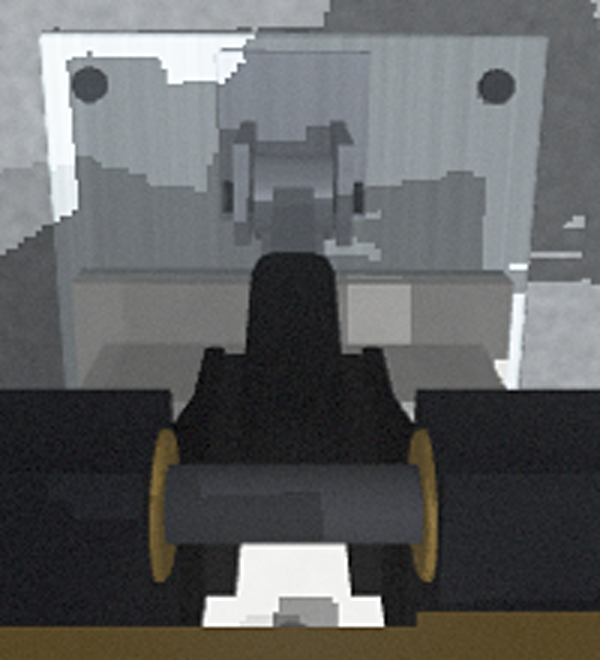

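Run:
```python
from h import *
c=cam('wrist')
for th in (0,-.1,-.2,-.26,-.32,-.4):
    o=np.array([np.cos(th),-np.sin(th)])*.009
    P=[loc((0,.16+d*np.sin(th)+o[0],.048+d*np.cos(th)+o[1]),(.627,.0069),-.031) for d in (.04,.08,.102)]
    print(th,proj('wrist',P,c).round(1).tolist())
    b=[loc((sx*.009,.16+.04*np.sin(th)+o[0],.048+.04*np.cos(th)+o[1]),(.627,.0069),-.031) for sx in(-1,1)]
    print(np.diff(proj('wrist',b,c)[:,0]))
```

```text
0 [[255.0, 175.2], [254.7, 192.4], [254.4, 206.2]]
[28.10649868]
-0.1 [[255.0, 181.6], [254.7, 207.6], [254.4, 228.4]]
[28.03613158]
-0.2 [[255.0, 187.8], [254.7, 222.0], [254.4, 248.6]]
[27.90575405]
-0.26 [[255.0, 191.5], [254.7, 230.0], [254.4, 259.6]]
[27.79989792]
-0.32 [[255.0, 195.1], [254.7, 237.6], [254.4, 269.6]]
[27.67432548]
-0.4 [[255.0, 199.6], [254.7, 246.8], [254.5, 281.5]]
[27.47795252]
```

Call:
{"method": "arm_command", "body": {"increments": [[-3,0,0.8,0,0,0,-1],[0,0,0,0,0,0,-1],[0,0,0,0,0,0,-1]]}}

```text
clock: 33.45
eef_pos: [0.6309, 0.1367, 0.1064]
orientation: [-0.002, 0.717, 0.697, 0.004]
ft_force: [-3.2, 6.9, 9.0]
opening: 0.0178
```

Run:
```python
from h import *
p,r,s=pose();print(p,s['clock'],s['opening'],s['ft_force'],s['torque'])
im,c=snap('wrist','w17')
im,c=snap('side','s17')
crop(im,'s17b',180,170,280,270,7)
```

```text
[0.6309194  0.13673157 0.10643701] 33.45 0.017751291940300094 [-3.15095274  6.90215751  9.02502645] [1.91268505 0.54130146 0.02049523]
```

View pics/s17b.png

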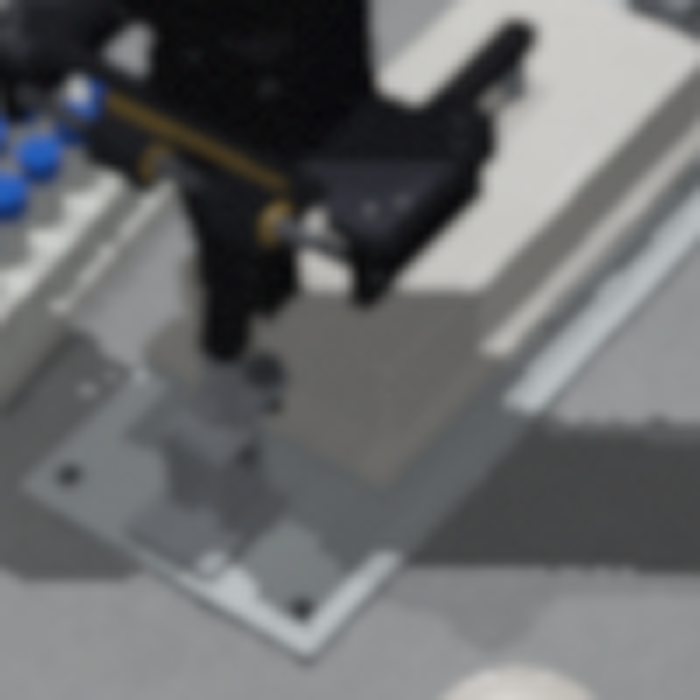

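View pics/w17.png

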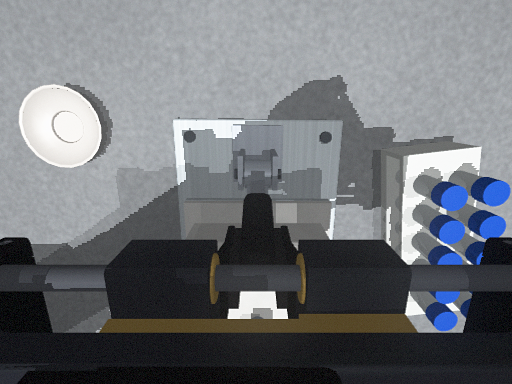

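Call:
{"method": "arm_command", "body": {"increments": [[-4,0,1,0,0,0,-1],[0,0,0,0,0,0,-1],[0,0,0,0,0,0,-1]]}}

```text
clock: 33.92
eef_pos: [0.631, 0.1366, 0.1064]
orientation: [-0.003, 0.716, 0.698, 0.006]
ft_force: [-2.5, 12.0, 9.8]
opening: 0.0177
```

Call:
{"method": "arm_command", "body": {"increments": [[7,0,-5,0,0,0,-1],[0,0,0,0,0,0,1],[0,0,0,0,0,0,1],[0,0,0,0,0,0,1],[0,0,0,0,0,0,1],[0,0,0,0,0,0,1],[0,0,-45,0,0,0,1],[0,0,-50,0,0,0,1]]}}

```text
clock: 34.92
eef_pos: [0.6304, 0.1334, 0.2026]
orientation: [-0.001, 0.718, 0.696, -0.001]
ft_force: [1.3, -1.6, 0.2]
opening: 0.0796
```

Run:
```python
from h import *
p,r,s=pose();print(p,s['clock'],s['opening'],s['ft_force'])
im,c=snap('wrist','w18')
im,c=snap('side','s18')
crop(im,'s18b',180,120,310,270,4)
g=lambda th,dz=0,s=1,d=.08:(*loc((0,s*(.16+d*np.sin(th)),.048+d*np.cos(th)-.019+dz),(.627,.0069),-.031),1.54)
print(g(1.11,0,-1))
x=g(1.11,.13,-1)
rows([x,g(1.11,.0,-1)],1)
```

```text
[0.63037928 0.13335171 0.20259994] 34.925 0.07955698374429264 [ 1.26370972 -1.56897365  0.19730793]
(np.float64(0.6198198174143744), np.float64(-0.2246445931107692), np.float64(0.06457292133933655), 1.54)
[[-45.0, -0.4, 1.6, 0.001, -0.001, 0.0, 1], [-45.1, -0.5, 1.6, 0.002, 0.0, 0.0, 1], [-45.0, -0.4, 1.7, 0.001, -0.001, 0.0, 1], [-45.1, -0.4, 1.7, 0.001, 0.0, 0.0, 1], [-45.0, -0.4, 1.7, 0.002, -0.001, 0.0, 1], [-45.1, -0.4, 1.7, 0.001, 0.0, 0.0, 1], [-45.0, -0.4, 1.7, 0.001, -0.001, 0.0, 1], [-45.0, -0.4, 1.8, 0.001, 0.0, 0.0, 1]]
[[0.0, 0.0, 43.3, 0.0, 0.0, 0.0, 1], [0.0, -0.1, 43.4, 0.0, 0.0, 0.0, 1], [-0.1, 0.0, 43.3, 0.0, 0.0, 0.0, 1]]
```

View pics/s18b.png

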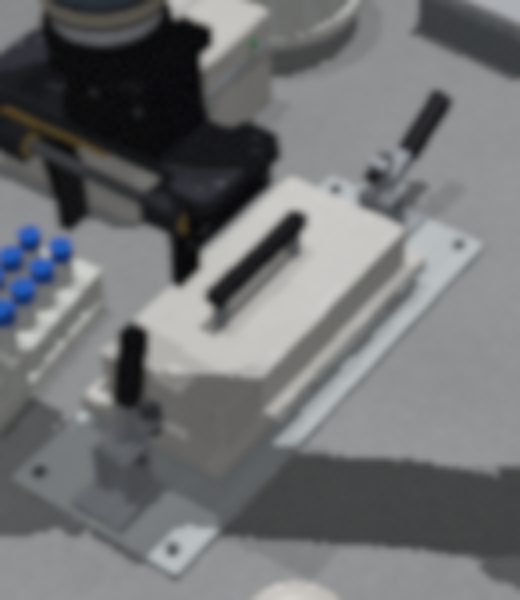

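View pics/w18.png

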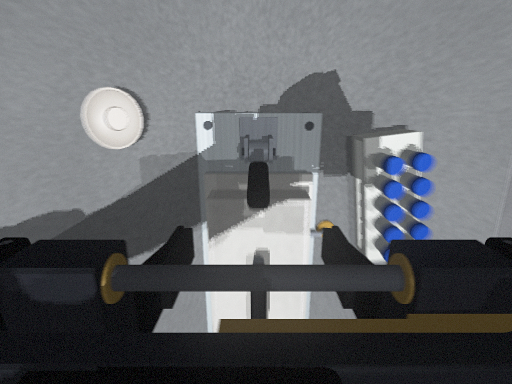

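Call:
{"method": "arm_command", "body": {"increments": [[-45,-0.4,1.7,0,0,0,1],[-45,-0.4,1.7,0,0,0,1],[-45,-0.4,1.7,0,0,0,1],[-45,-0.4,1.7,0,0,0,1],[-45,-0.4,1.7,0,0,0,1],[-45,-0.4,1.7,0,0,0,1],[-45,-0.4,1.7,0,0,0,1],[-45,-0.4,1.7,0,0,0,1]]}}

```text
clock: 36.02
eef_pos: [0.6162, -0.2275, 0.188]
orientation: [-0.001, 0.718, 0.696, -0.0]
ft_force: [0.2, 0.9, 1.1]
opening: 0.0872
```

Call:
{"method": "arm_command", "body": {"increments": [[0,0,43,0,0,0,1],[0,0,43,0,0,0,1],[0,0,0,0,0,0,0.5],[0,0,0,0,0,0,0],[0,0,0,0,0,0,0]]}}

```text
clock: 36.65
eef_pos: [0.6181, -0.2261, 0.1048]
orientation: [0.001, 0.718, 0.696, 0.001]
ft_force: [0.2, 0.3, 0.1]
opening: 0.0649
```

Run:
```python
from h import *
p,r,s=pose();print(p,s['clock'],s['opening'],s['ft_force'])
im,c=snap('wrist','w19')
im,c=snap('side','s19');crop(im,'s19b',230,100,330,200,7)
g=lambda th,dz=0,s=1,d=.08:(*loc((0,s*(.16+d*np.sin(th)),.048+d*np.cos(th)-.019+dz),(.627,.0069),-.031),1.54)
rows([g(1.11,.0,-1)],0)
```

```text
[ 0.61814008 -0.2260628   0.10483439] 36.65 0.06489128221976612 [0.24611186 0.29782011 0.1476976 ]
[[1.6, 2.0, 39.8, 0.002, 0.0, 0.0, 0]]
```

View pics/w19.png

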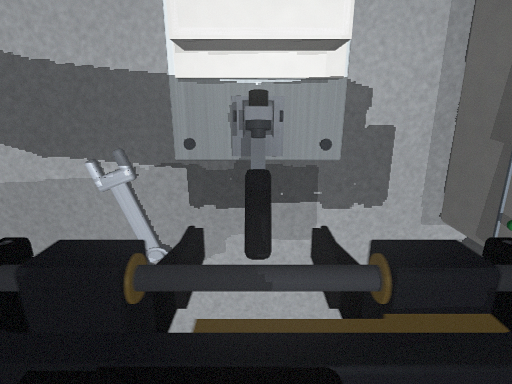

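View pics/s19b.png

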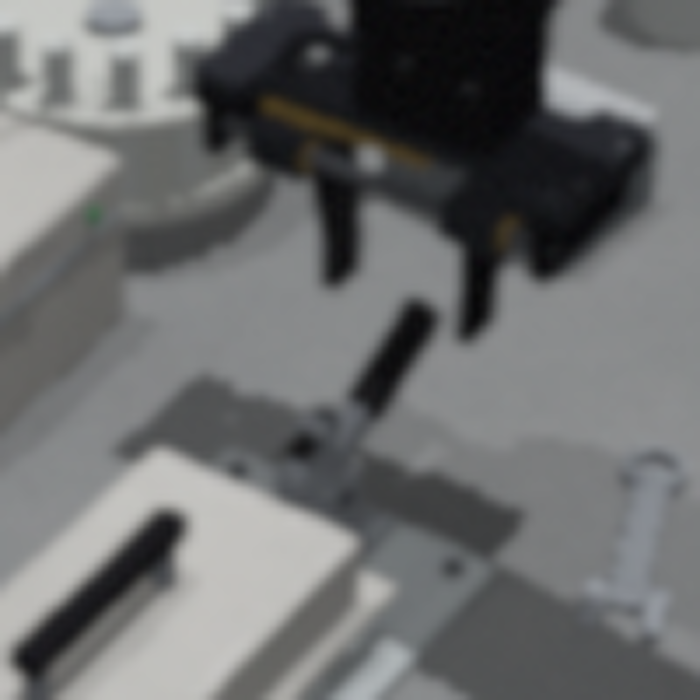

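Run:
```python
from h import *
c=cam('wrist')
for q in (1.25,1.3,1.35,1.4,1.45):
    th=q-.26
    o=np.array([-np.cos(th),np.sin(th)])*.009
    P=[loc((0,-.16-d*np.sin(th)-o[0]*1,.048+d*np.cos(th)+o[1]),(.627,.0069),-.031) for d in (0,.04,.102)]
    P2=[loc((0,-.16-d*np.sin(th)+o[0]*1,.048+d*np.cos(th)-o[1]),(.627,.0069),-.031) for d in (.04,.102)]
    print(q,proj('wrist',P,c).round(1)[:,1],proj('wrist',P2,c).round(1)[:,1])
print(pose()[0])
```

```text
1.25 [108.6 161.7 257.9] [171.6 259.9]
1.3 [109.2 163.5 259. ] [171.9 259.5]
1.35 [109.8 165.1 259.7] [172.1 258.8]
1.4 [110.4 166.5 259.9] [172.2 257.8]
1.45 [111.  167.7 259.8] [172.1 256.4]
[ 0.61767954 -0.22614678  0.10437887]
```

Call:
{"method": "arm_command", "body": {"increments": [[0.5,0,20,0,0,0,0],[0,0,18,0,0,0,0],[0,0,0,0,0,0,-0.5],[0,0,0,0,0,0,-1],[0,0,0,0,0,0,-1],[0,0,0,0,0,0,-1],[0,0,0,0,0,0,-1],[0,0,0,0,0,0,-1]]}}

```text
clock: 37.75
eef_pos: [0.6184, -0.2255, 0.0653]
orientation: [0.001, 0.718, 0.696, 0.001]
ft_force: [5.6, -0.7, -1.4]
opening: 0.0177
```

Run:
```python
from h import *
p,r,s=pose();print(p,s['clock'],s['opening'],s['ft_force'])
h=np.array(loc((0,-.16,.048),(.627,.0069),-.031));dy=h[1]-p[1];dz=p[2]+.019-h[2];d=np.hypot(dy,dz);t0=np.arctan2(dy,dz);print(d,t0)
g=lambda th:(*loc((0,-(.16+d*np.sin(th)),.048+d*np.cos(th)-.019),(.627,.0069),-.031),1.54)
rows([g(t) for t in np.linspace(t0,-.35,18)[1:]],-1,n=1)
```

```text
[ 0.6183868  -0.22549815  0.06528425] 37.75 0.017660822196695042 [ 5.63299789 -0.67933251 -1.37371889]
0.08105044824140974 1.1066329705966487
[[3.5, 1.4, -6.1, 0.003, -0.001, 0.0, -1], [3.8, 0.0, -5.7, 0.0, 0.0, 0.0, -1], [4.4, 0.0, -5.4, 0.0, 0.0, 0.0, -1], [4.8, 0.0, -5.0, 0.0, 0.0, 0.0, -1], [5.2, 0.0, -4.6, 0.0, 0.0, 0.0, -1], [5.6, 0.0, -4.2, 0.0, 0.0, 0.0, -1], [5.9, 0.0, -3.6, 0.0, 0.0, 0.0, -1], [6.2, 0.0, -3.1, 0.0, 0.0, 0.0, -1]]
[[6.5, 0.0, -2.6, 0.0, 0.0, 0.0, -1], [6.6, 0.0, -2.0, 0.0, 0.0, 0.0, -1], [6.8, 0.0, -1.4, 0.0, 0.0, 0.0, -1], [6.9, 0.1, -0.8, 0.0, 0.0, 0.0, -1], [6.9, 0.0, -0.3, 0.0, 0.0, 0.0, -1], [7.0, 0.0, 0.4, 0.0, 0.0, 0.0, -1], [6.8, 0.0, 0.9, 0.0, 0.0, 0.0, -1], [6.8, 0.0, 1.5, 0.0, 0.0, 0.0, -1]]
[[6.6, 0.0, 2.1, 0.0, 0.0, 0.0, -1]]
```

Call:
{"method": "arm_command", "body": {"increments": [[3.5,0,-6.1,0,0,0,-1],[3.8,0,-5.7,0,0,0,-1],[4.4,0,-5.4,0,0,0,-1],[4.8,0,-5,0,0,0,-1]]}}

```text
clock: 38.25
eef_pos: [0.6189, -0.2108, 0.0868]
orientation: [0.002, 0.718, 0.696, 0.001]
ft_force: [7.4, -3.4, -8.0]
opening: 0.0176
```

Call:
{"method": "arm_command", "body": {"increments": [[5.2,0,-4.6,0,0,0,-1],[5.6,0,-4.2,0,0,0,-1],[5.9,0,-3.6,0,0,0,-1],[6.2,0,-3.1,0,0,0,-1],[6.5,0,-2.6,0,0,0,-1],[6.6,0,-2,0,0,0,-1]]}}

```text
clock: 39.0
eef_pos: [0.62, -0.1778, 0.1075]
orientation: [0.003, 0.719, 0.695, -0.0]
ft_force: [6.5, -7.0, -4.0]
opening: 0.0175
```

Call:
{"method": "arm_command", "body": {"increments": [[6.8,0,-1.4,0,0,0,-1],[6.9,0,-0.8,0,0,0,-1],[6.9,0,-0.3,0,0,0,-1],[7,0,0.4,0,0,0,-1],[6.8,0,0.9,0,0,0,-1],[6.8,0,1.5,0,0,0,-1],[0,0,0,0,0,0,-1]]}}

```text
clock: 39.88
eef_pos: [0.6215, -0.1354, 0.1093]
orientation: [0.003, 0.718, 0.696, -0.0]
ft_force: [3.0, -4.7, 6.9]
opening: 0.018
```

Call:
{"method": "arm_command", "body": {"increments": [[6,0,2,0,0,0,-1],[4,0,1,0,0,0,-1],[0,0,0,0,0,0,-1],[0,0,0,0,0,0,-1]]}}

```text
clock: 40.38
eef_pos: [0.6218, -0.1252, 0.1065]
orientation: [0.003, 0.718, 0.696, -0.0]
ft_force: [2.7, -5.1, 8.2]
opening: 0.018
```

Call:
{"method": "arm_command", "body": {"increments": [[4,0,1,0,0,0,-1],[0,0,0,0,0,0,-1],[0,0,0,0,0,0,-1]]}}

```text
clock: 40.75
eef_pos: [0.6219, -0.1248, 0.1063]
orientation: [0.005, 0.719, 0.695, -0.002]
ft_force: [1.0, -8.6, 12.4]
opening: 0.0175
```

Call:
{"method": "arm_command", "body": {"increments": [[4,0,1,0,0,0,-1],[0,0,0,0,0,0,-1],[0,0,0,0,0,0,-1]]}}

```text
clock: 41.12
eef_pos: [0.6219, -0.1247, 0.1062]
orientation: [0.006, 0.72, 0.694, -0.003]
ft_force: [-1.1, -15.1, 17.7]
opening: 0.0173
```

Call:
{"method": "arm_command", "body": {"increments": [[-9,0,-7,0,0,0,-1],[0,0,0,0,0,0,1],[0,0,0,0,0,0,1],[0,0,0,0,0,0,1],[0,0,0,0,0,0,1],[0,0,0,0,0,0,1],[0,0,-45,0,0,0,1],[0,0,-50,0,0,0,1]]}}

```text
clock: 42.12
eef_pos: [0.6191, -0.1228, 0.2039]
orientation: [-0.002, 0.718, 0.696, -0.001]
ft_force: [0.9, -1.1, -0.3]
opening: 0.0795
```

Run:
```python
from h import *
p,r,s=pose();print(p,s['clock'],s['opening'],s['ft_force'])
im,c=snap('wrist','w20')
im,c=snap('side','s20');crop(im,'s20b',170,120,310,270,5)
ct=cam('top')
t,_=snap('top','t20')
# wand pose estimate
tip=np.array([.53293,-.43717]);col=np.array([.46342,-.40383]);rear=np.array([.3467,-.35645])
print(np.arctan2(*(tip-rear)[::-1]),np.arctan2(*(col-rear)[::-1]))
y=np.arctan2(*(tip-rear)[::-1]);print('origin',tip-.145*np.array([np.cos(y),np.sin(y)]))
```

```text
[ 0.61913345 -0.12283042  0.20385288] 42.125 0.07947726349069374 [ 0.94136994 -1.07623019 -0.30453756]
-0.408999748194337 -0.3856068694703397
origin [ 0.39988973 -0.37950469]
```

View pics/s20b.png

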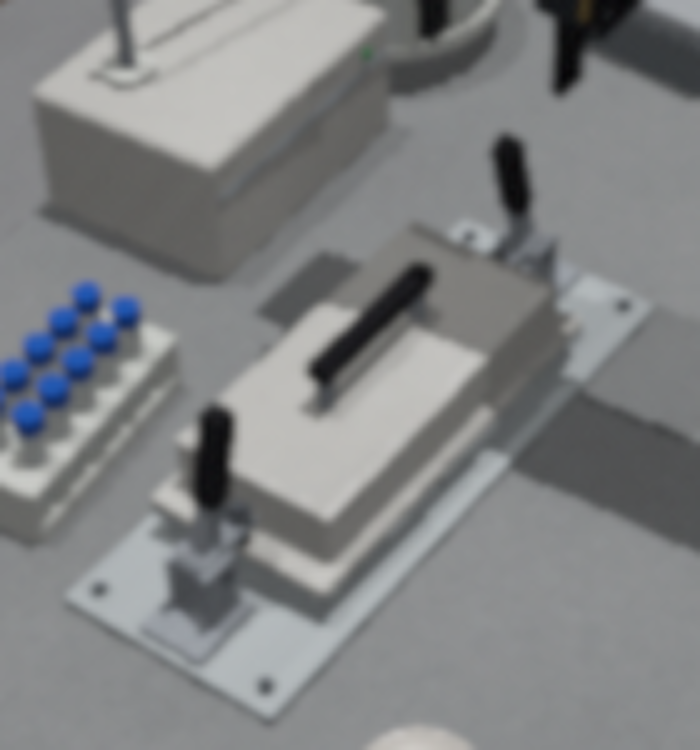

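View pics/w20.png

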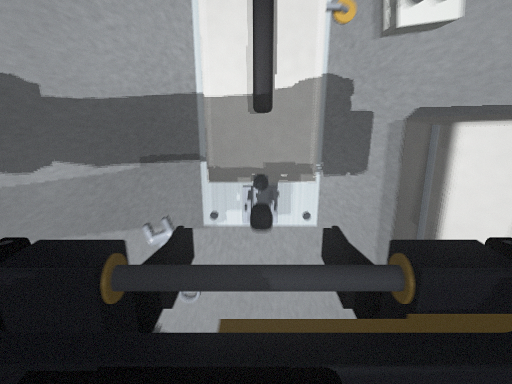

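Run:
```python
from h import *
cs=cam('side');C=(.627,.0069)
s=lambda P:((proj('side',P,cs)-[170,120]+.4)*5).round(0).tolist()
print('plate',s([loc(a,C,-.031) for a in PL]))
for q in (-.05,0,.05,.1,.2):
  th=q-.26
  for sg in (1,-1): print(q,sg,s([loc((0,sg*(.16+d*np.sin(th)),.048+d*np.cos(th)),C,-.031) for d in (.04,.102)]))
```

```text
plate [[57.0, 592.0], [458.0, 214.0], [650.0, 299.0], [265.0, 714.0]]
-0.05 1 [[207.0, 498.0], [220.0, 401.0]]
-0.05 -1 [[509.0, 207.0], [493.0, 148.0]]
0 1 [[204.0, 500.0], [214.0, 405.0]]
0 -1 [[511.0, 205.0], [498.0, 142.0]]
0.05 1 [[202.0, 501.0], [208.0, 409.0]]
0.05 -1 [[513.0, 202.0], [502.0, 136.0]]
0.1 1 [[200.0, 503.0], [202.0, 413.0]]
0.1 -1 [[514.0, 200.0], [507.0, 130.0]]
0.2 1 [[195.0, 507.0], [189.0, 423.0]]
0.2 -1 [[518.0, 196.0], [516.0, 120.0]]
```

Run:
```python
from h import *
rows([(.40,-.38,.17,-.40)],1)
```

```text
[[-22.0, -17.8, 3.0, 0.0, 0.0, 0.162, 1], [-24.6, -14.1, 3.0, 0.001, -0.001, 0.161, 1], [-26.5, -9.9, 3.0, 0.0, 0.0, 0.162, 1], [-27.8, -5.5, 3.0, 0.0, -0.001, 0.162, 1], [-28.3, -1.0, 3.1, 0.001, 0.0, 0.161, 1], [-28.0, 3.6, 3.0, 0.0, -0.001, 0.162, 1], [-27.2, 8.1, 3.1, 0.0, 0.0, 0.162, 1], [-25.4, 12.3, 3.1, 0.001, -0.001, 0.161, 1]]
[[-23.2, 16.3, 3.1, 0.0, 0.0, 0.162, 1], [-20.2, 19.8, 3.1, 0.0, -0.001, 0.162, 1], [-16.8, 22.8, 3.1, 0.001, 0.0, 0.161, 1], [-12.9, 25.2, 3.0, 0.0, 0.0, 0.162, 1]]
```

Call:
{"method": "arm_command", "body": {"increments": [[-22.0,-17.8,3.0,0.0,0.0,0.162,1],[-24.6,-14.1,3.0,0.001,-0.001,0.161,1],[-26.5,-9.9,3.0,0.0,0.0,0.162,1],[-27.8,-5.5,3.0,0.0,-0.001,0.162,1],[-28.3,-1.0,3.1,0.001,0.0,0.161,1],[-28.0,3.6,3.0,0.0,-0.001,0.162,1],[-27.2,8.1,3.1,0.0,0.0,0.162,1],[-25.4,12.3,3.1,0.001,-0.001,0.161,1]]}}

```text
clock: 43.28
eef_pos: [0.4703, -0.2946, 0.1782]
orientation: [-0.001, 0.993, 0.121, -0.004]
ft_force: [0.1, 0.7, 0.1]
opening: 0.0869
```

Call:
{"method": "arm_command", "body": {"increments": [[-23.2,16.3,3.1,0.0,0.0,0.162,1],[-20.2,19.8,3.1,0.0,-0.001,0.162,1],[-16.8,22.8,3.1,0.001,0.0,0.161,1],[-12.9,25.2,3.0,0.0,0.0,0.162,1],[0,0,0,0,0,0,1],[0,0,0,0,0,0,1],[0,0,0,0,0,0,1]]}}

```text
clock: 44.15
eef_pos: [0.3988, -0.3789, 0.1675]
orientation: [-0.0, 0.98, -0.197, -0.003]
ft_force: [0.4, 0.4, 0.3]
opening: 0.087
```

Run:
```python
from h import *
p,r,s=pose();m=r.as_matrix();print(p,m.round(3).tolist(),s['clock'],s['q'].round(2))
im,c=snap('wrist','w21');np.save('c21.npy',np.array([*c[1],*c[2].ravel()]))
cv2.imwrite('pics/w21b.png',cv2.resize(im[:,:,::-1],(780,585),interpolation=cv2.INTER_CUBIC))
```

```text
[ 0.39877348 -0.37893879  0.16752476] [[0.922, -0.387, -0.006], [-0.387, -0.922, 0.002], [-0.006, 0.001, -1.0]] 44.15 [ 0.71  0.33 -0.04  1.89  0.02  0.93 -1.3 ]
```

View pics/w21b.png

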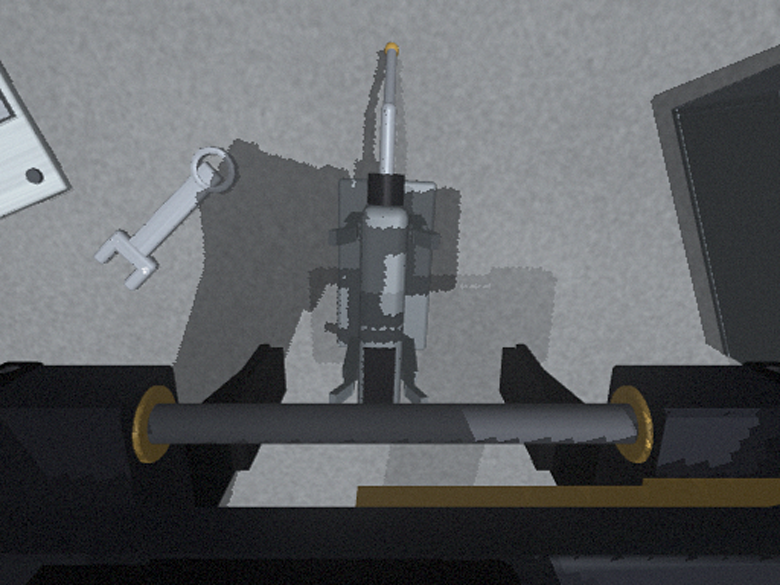

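Run:
```python
from h import *
a=np.load('c21.npy');c=(cam('wrist')[0],a[:3],a[3:].reshape(3,3))
k=512/780
f=lambda u,v,z:plane('wrist',((u+.5)*k-.5,(v+.5)*k-.5),z,c)
tip=f(392,47,.024);a1=f(386.5,215,.095);a2=f(380.5,390,.095);col=f(386,190,.085)
print(tip,a1,a2,col)
b=np.array([.922,-.387,0]);ty=np.array([-.387,-.922,0])
for n,p in (('tip',tip),('a1',a1),('a2',a2)):
    d=p-[.39877,-.37894,0]; print(n,d@b,d@ty)
for u,v in((0,1),):
    print('yaw tip-a2',np.arctan2(*(tip-a2)[1::-1]),'a1-a2',np.arctan2(*(a1-a2)[1::-1]),'tip-a1',np.arctan2(*(tip-a1)[1::-1]))
```

```text
[ 0.53620877 -0.43578072  0.024     ] [ 0.45043459 -0.39678407  0.095     ] [ 0.35719567 -0.3534362   0.095     ] [ 0.46178969 -0.40115883  0.085     ]
tip 0.14871590149307415 -0.00078165718494205
a1 0.05454041208056107 -0.0035419618193671576
a2 -0.04820150316522905 -0.007425234630981941
yaw tip-a2 -0.4311317961423047 a1-a2 -0.4351851000634013 tip-a1 -0.42670853391771335
```

Run:
```python
from h import *
p,r,s=pose();print(p)
rows([(.4049,-.3739,.118,-.430)],0.2,step=30)
```

```text
[ 0.39869656 -0.37914474  0.16760892]
[[2.0, -3.6, 24.8, 0.001, 0.003, 0.016, 0.2], [1.8, -3.7, 24.8, 0.0, 0.003, 0.017, 0.2]]
```

Call:
{"method": "arm_command", "body": {"increments": [[2.0,-3.6,24.8,0.001,0.003,0.016,0.2],[1.8,-3.6,24.8,0,0.003,0.016,0.2],[0,0,0,0,0,0,0.2],[0,0,0,0,0,0,0.2]]}}

```text
clock: 44.7
eef_pos: [0.4047, -0.3753, 0.1189]
orientation: [0.001, 0.977, -0.214, 0.001]
ft_force: [0.6, -0.3, -0.1]
opening: 0.0568
```

Run:
```python
from h import *
p,r,s=pose();m=r.as_matrix();print(p,np.arctan2(m[1,0],m[0,0]),s['clock'],s['opening'])
im,c=snap('wrist','w22');np.save('c22.npy',np.array([*c[1],*c[2].ravel()]))
cv2.imwrite('pics/w22b.png',cv2.resize(im[:,:,::-1],(780,585),interpolation=cv2.INTER_CUBIC))
```

```text
[ 0.40466158 -0.37525403  0.11892495] -0.431289322496761 44.7 0.05679453543774282
```

View pics/w22b.png

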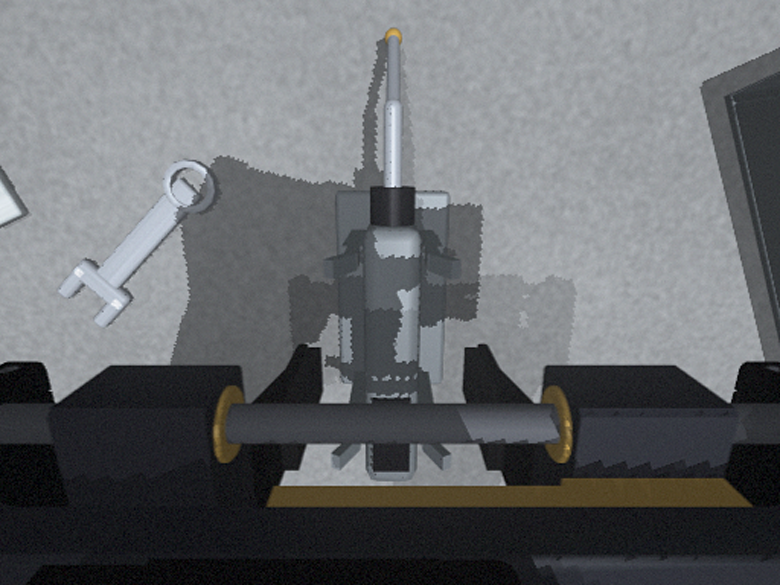

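Call:
{"method": "arm_command", "body": {"increments": [[0,0,29,0,0,0,0.2],[0,0,29,0,0,0,0.2],[0,0,0,0,0,0,-0.3],[0,0,0,0,0,0,-0.3],[0,0,0,0,0,0,-1],[0,0,0,0,0,0,-1],[0,0,0,0,0,0,-1],[0,0,0,0,0,0,-1]]}}

```text
clock: 45.75
eef_pos: [0.4048, -0.3757, 0.0615]
orientation: [0.001, 0.977, -0.215, 0.001]
ft_force: [-1.3, 0.4, 6.8]
opening: 0.0256
```

Run:
```python
from h import *
p,r,s=pose();m=r.as_matrix();print(p,np.arctan2(m[1,0],m[0,0]),m[:,2],s['clock'],s['opening'],s['ft_force'],s['torque'])
im,c=snap('wrist','w23');np.save('c23.npy',np.array([*c[1],*c[2].ravel()]))
cv2.imwrite('pics/w23b.png',cv2.resize(im[:,:,::-1],(780,585),interpolation=cv2.INTER_CUBIC))
```

```text
[ 0.40476665 -0.37568882  0.06149851] -0.4324859563983544 [ 0.00177414 -0.00203738 -0.99999635] 45.75 0.025620414491160357 [-1.25622548  0.40005217  6.83893938] [ 0.19092808  0.14572809 -0.02760893]
```

View pics/w23b.png

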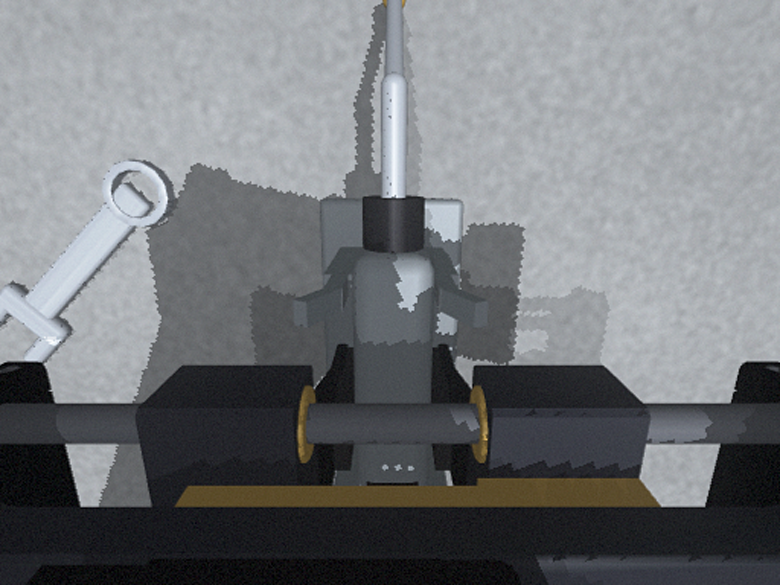

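Run:
```python
from h import *
K=cam('wrist')[0];k=512/780
def ld(n):
    a=np.load(n);return (K,a[:3],a[3:].reshape(3,3))
G=np.array([.40477,-.37569,.0615]);yw=-.4325
bx=np.array([np.cos(yw),np.sin(yw),0]);by=np.array([np.sin(yw),-np.cos(yw),0])
im=cv2.imread('pics/w22.png')[:,:,::-1].astype(int)
for nm in('w21','w22','w23'):
    im=cv2.imread(f'pics/{nm}.png')[:,:,::-1].astype(int)
    m=(im[:,:,0]-im[:,:,2]>60)&(im[:,:,0]>120);m[120:]=0
    ys,xs=np.nonzero(m);print(nm,xs.mean(),ys.mean(),ys.min(),ys.max(),xs.min(),xs.max(),len(xs))
    c=ld('c'+nm[1:]+'.npy');P=plane('wrist',(xs.mean(),ys.mean()),.024,c);d=P-G;print(P,d@bx,d@by)
```

```text
w21 256.5806451612903 30.322580645161292 28 34 253 260 31
[ 0.53668717 -0.43541139  0.024     ] 0.14480207199425987 -0.0010697287534232193
w22 258.06 21.98 19 27 253 263 50
[ 0.53645731 -0.43593856  0.024     ] 0.14481433975698205 -0.0004947566039338455
w23 260.22222222222223 1.1111111111111112 0 3 252 265 9
[ 0.53307785 -0.43620952  0.024     ] 0.14185962608440475 0.0011677235450257418
```

```bash
cat >> h.py <<'E'
C0=(.627,.0069);TF=.1448;PHI=.6
def seam(y,off,z=.032): # chamber-local y, outward offset -> tip world
    return np.array(loc((-.062-off,y,z),C0,-.031))
def tool_for(tip,phi=PHI):
    return (tip[0]-TF*np.cos(phi),tip[1]-TF*np.sin(phi),tip[2]+.0375,phi)
E
python3 - <<'E'
from h import *
t=seam(.105,.015,.075);print(tool_for(t))
p,r,s=pose()
rows([(p[0],p[1],.15,-.4325),(*tool_for(t)[:2],.15,.6),tool_for(t)],-1,step=45,rot=.13)
E
```

```text
(np.float64(0.4337828771807602), np.float64(0.032475939093210435), np.float64(0.11249999999999999), 0.6)
[[0.1, 0.0, -44.3, 0.001, -0.001, 0.0, -1], [0.1, 0.1, -44.2, 0.0, -0.001, 0.0, -1], [-14.5, -38.3, 0.0, 0.0, 0.0, -0.103, -1], [-10.4, -39.5, 0.0, 0.0, 0.0, -0.103, -1], [-6.4, -40.5, 0.0, 0.0, 0.0, -0.104, -1], [-2.1, -40.8, 0.0, 0.0, 0.0, -0.103, -1], [2.1, -40.9, -0.1, 0.0, 0.0, -0.103, -1], [6.3, -40.4, 0.0, 0.0, 0.0, -0.103, -1]]
[[10.5, -39.6, 0.0, 0.0, 0.0, -0.104, -1], [14.4, -38.3, 0.0, 0.0, 0.0, -0.103, -1], [18.4, -36.6, 0.0, 0.0, 0.0, -0.103, -1], [22.0, -34.5, 0.0, 0.0, 0.0, -0.103, -1], [0.0, 0.0, 37.5, 0.0, 0.0, 0.0, -1]]
```

Call:
{"method": "arm_command", "body": {"increments": [[0,0,-22,0,0,0,-1],[0,0,-34,0,0,0,-1],[0,0,-33,0,0,0,-1],[0,0,0,0,0,0,-1],[0,0,0,0,0,0,-1]]}}

```text
clock: 46.42
eef_pos: [0.4032, -0.3744, 0.1482]
orientation: [-0.0, 0.977, -0.214, -0.001]
ft_force: [-0.2, -1.2, -0.9]
opening: 0.0258
```

Run:
```python
from h import *
p,r,s=pose();m=r.as_matrix();print(p,np.arctan2(m[1,0],m[0,0]),s['clock'],s['opening'],s['ft_force'],s['torque'])
im,c=snap('wrist','w24')
cv2.imwrite('pics/w24b.png',cv2.resize(im[:,:,::-1],(780,585),interpolation=cv2.INTER_CUBIC))
```

```text
[ 0.40323936 -0.37444997  0.14818622] -0.43212891499413575 46.425 0.025822578501290237 [-0.18823001 -1.18794566 -0.8776155 ] [ 0.05159758 -0.01101091  0.0371664 ]
```

View pics/w24b.png

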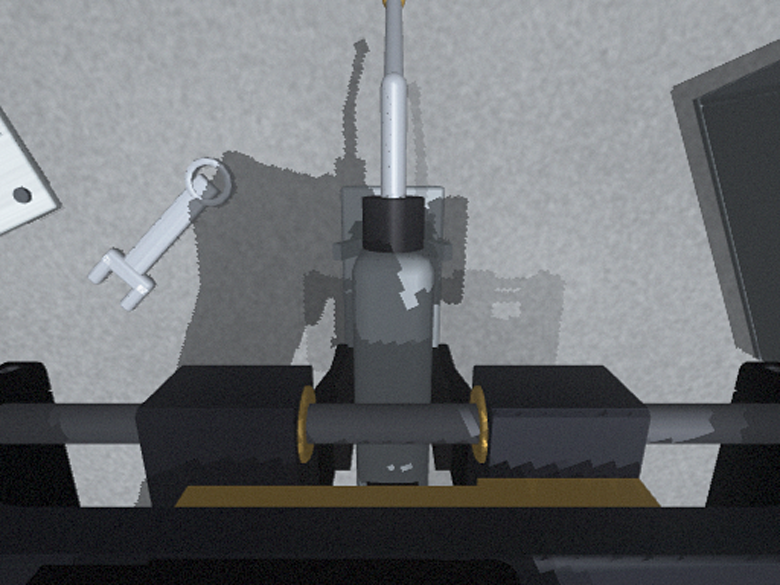

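Call:
{"method": "arm_command", "body": {"increments": [[-14.5,-38.3,0,0,0,-0.103,-1],[-10.4,-39.5,0,0,0,-0.103,-1],[-6.4,-40.5,0,0,0,-0.104,-1],[-2.1,-40.8,0,0,0,-0.103,-1],[2.1,-40.9,0,0,0,-0.103,-1],[6.3,-40.4,0,0,0,-0.103,-1]]}}

```text
clock: 47.22
eef_pos: [0.4203, -0.1286, 0.1477]
orientation: [-0.0, 0.995, 0.095, -0.001]
ft_force: [0.6, 1.2, -1.2]
opening: 0.0259
```

Call:
{"method": "arm_command", "body": {"increments": [[10.5,-39.6,0,0,0,-0.104,-1],[14.4,-38.3,0,0,0,-0.103,-1],[18.4,-36.6,0,0,0,-0.103,-1],[22,-34.5,0,0,0,-0.103,-1],[0,0,0,0,0,0,-1],[0,0,0,0,0,0,-1]]}}

```text
clock: 47.98
eef_pos: [0.4321, 0.0325, 0.1479]
orientation: [0.0, 0.955, 0.295, -0.001]
ft_force: [0.2, 0.2, -1.9]
opening: 0.0255
```

Run:
```python
from h import *
p,r,s=pose();m=r.as_matrix();print(p,np.arctan2(m[1,0],m[0,0]),s['clock'],s['opening'],s['ft_force'])
rows([tool_for(seam(.103,.012,.060))],-1,step=30)
rows([tool_for(seam(.103,.012,.032))],-1,step=30)
```

```text
[0.43212877 0.03253322 0.14789387] 0.5990620612792417 47.975 0.025525649716844984 [ 0.16711976  0.19737687 -1.89222001]
[[1.4, 2.2, 25.2, 0.0, 0.001, 0.0, -1], [1.3, 2.2, 25.2, -0.001, 0.002, -0.001, -1]]
[[0.9, 1.5, 26.1, 0.0, 0.001, 0.0, -1], [0.9, 1.4, 26.2, 0.0, 0.001, -0.001, -1], [0.9, 1.5, 26.1, -0.001, 0.001, 0.0, -1]]
```

Call:
{"method": "arm_command", "body": {"increments": [[0.9,1.5,26.1,0,0.001,0,-1],[0.9,1.5,26.1,0,0.001,0,-1],[0.9,1.5,26.1,0,0.001,0,-1],[0,0,0,0,0,0,-1],[0,0,0,0,0,0,-1]]}}

```text
clock: 48.6
eef_pos: [0.4381, 0.0304, 0.071]
orientation: [-0.0, 0.956, 0.295, 0.001]
ft_force: [-0.1, 1.1, -0.6]
opening: 0.0255
```

Run:
```python
from h import *
p,r,s=pose();m=r.as_matrix();y=np.arctan2(m[1,0],m[0,0]);print(p,y,s['clock'],s['ft_force'])
tip=p+r.apply([TF,0,.0375]);print('tip est',tip, 'seam L',seam(.099,0))
for n in('side','top','wrist'):
    im,c=snap(n,n+'25');
    print(n,proj(n,[tip,seam(.099,0)],c))
    if n=='side': crop(im,'side25b',190,170,310,260,6)
    if n=='top': crop(im,'top25b',180,140,330,230,5)
```

```text
[0.438091   0.03040422 0.07102415] 0.5983487712467576 48.6 [-0.06047008  1.08897447 -0.60913836]
tip est [0.55784079 0.11200118 0.03394027] seam L [0.5680983  0.10777413 0.032     ]
side [[242.89601906 232.97476981]
 [240.75428449 230.94888209]]
top [[217.07378719 196.68151967]
 [218.62993213 193.49662515]]
wrist [[255.78574981  -3.86873018]
 [271.26229929 -14.35814484]]
```

View pics/side25b.png

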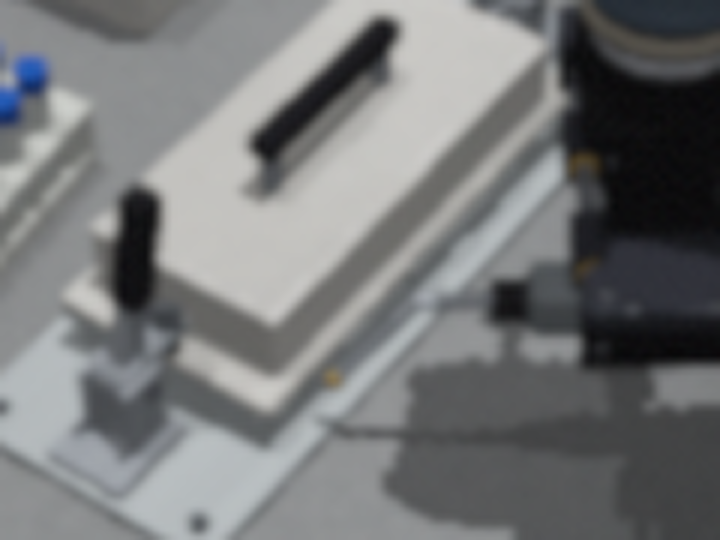

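View pics/top25b.png

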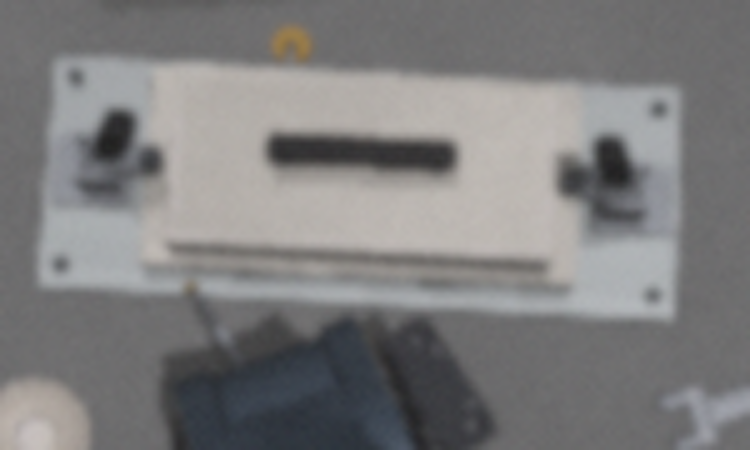

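View pics/wrist25.png

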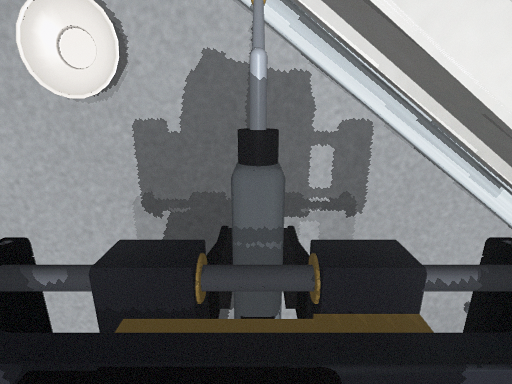

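Run:
```python
from h import *
from scipy.optimize import least_squares
def brass(n,box):
    im=cv2.imread(f'pics/{n}25.png')[:,:,::-1].astype(float);x0,y0,x1,y1=box
    w=np.clip(im[y0:y1,x0:x1,0]-im[y0:y1,x0:x1,2]-15,0,None)
    ys,xs=np.mgrid[y0:y1,x0:x1];print(n,w.max());return np.array([(w*xs).sum()/w.sum(),(w*ys).sum()/w.sum()])
bs=brass('side',(238,226,252,238));bt=brass('top',(212,193,224,201))
print(bs,bt)
p,r,s=pose();tip=p+r.apply([TF,0,.0375]);print(p,tip)
cs,ct=cam('side'),cam('top')
for bias in ((0,0),(.5,1.2),(1.2,1.4)):
    f=lambda X:np.concatenate([proj('side',X,cs)[0]-bs+np.array(bias),proj('top',X,ct)[0]-bt])
    X=least_squares(f,tip).x;print(bias,X,f(X).round(2))
im=cv2.imread('pics/side25.png')[:,:,::-1]; v=cv2.resize(im[170:260,190:310],None,fx=6,fy=6,interpolation=cv2.INTER_CUBIC)
for pts,col in [(FL,(0,255,0)),(PL,(255,0,0)),([(a,b,.038) for a,b,_ in FL],(255,255,0))]:
    q=(proj('side',[loc(a,C0,-.031) for a in pts],cs)-[190,170]+.5)*6-.5
    cv2.polylines(v,[q.round().astype(int).reshape(-1,1,2)],True,col,1)
cv2.imwrite('pics/side25c.png',v[:,:,::-1])
im=cv2.imread('pics/top25.png')[:,:,::-1]; v=cv2.resize(im[140:230,180:330],None,fx=5,fy=5,interpolation=cv2.INTER_CUBIC)
for pts,col in [(FL,(0,255,0)),(PL,(255,0,0)),([(a,b,.038) for a,b,_ in FL],(255,255,0))]:
    q=(proj('top',[loc(a,C0,-.031) for a in pts],ct)-[180,140]+.5)*5-.5
    cv2.polylines(v,[q.round().astype(int).reshape(-1,1,2)],True,col,1)
cv2.imwrite('pics/top25c.png',v[:,:,::-1])
```

```text
side 32.0
top 2.0
[244.92982456 232.55263158] [217.66666667 197.        ]
[0.43848535 0.03084624 0.07151257] [0.55822308 0.11254796 0.0346209 ]
(0, 0) [0.55482542 0.10918129 0.03543719] [-0.58 -0.13  0.26  0.6 ]
(0.5, 1.2) [0.55517725 0.10924353 0.04004615] [-0.25 -0.06  0.11  0.26]
(1.2, 1.4) [0.55613694 0.10967509 0.0404005 ] [ 0.07  0.02 -0.03 -0.08]
```

View pics/side25c.png

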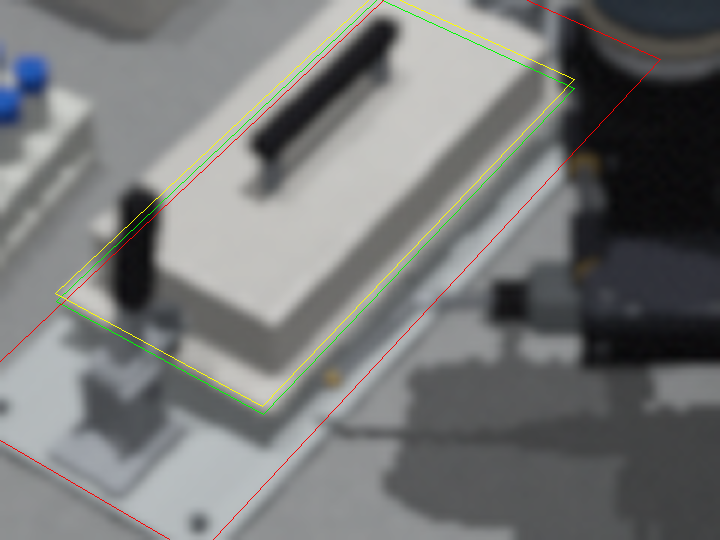

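View pics/top25c.png

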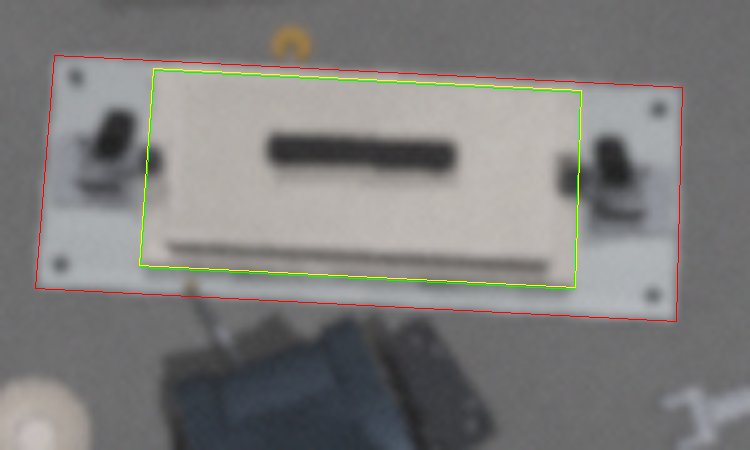

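```bash
python3 - <<'E'
from h import *
K=cam('wrist')[0];k=512/780
a=np.load('c22.npy');c=(K,a[:3],a[3:].reshape(3,3))
G=np.array([.40477,-.37569,.0615]);yw=-.4325
bx=np.array([np.cos(yw),np.sin(yw),0])
for row,z in [(187,.093),(187,.080),(228,.095),(478,.095),(100,.080),(100,.083),(28,.024),(28,.027),(42,.03)]:
    print(row,z,(plane('wrist',((393+.5)*k-.5,(row+.5)*k-.5),z,c)-G)@bx)
# uprights: front upright center row ~262 (left fin), rear ~ 455; x=+38,-58 z=.099
for row in (255,268,445,460): print('up',row,(plane('wrist',((340+.5)*k-.5,(row+.5)*k-.5),.099,c)-G)@bx)
E
python3 - <<'E'
import cv2
im=cv2.imread('pics/w22.png')[5:330,190:330];cv2.imwrite('pics/w22d.png',cv2.resize(im,None,fx=1.8*1.0,fy=1.8,interpolation=cv2.INTER_CUBIC))
im=cv2.imread('pics/w22.png')[10:80,225:290];cv2.imwrite('pics/w22e.png',cv2.resize(im,None,fx=8,fy=8,interpolation=cv2.INTER_CUBIC))
E
```

```text
187 0.093 0.0712694311564996
187 0.08 0.07064725305216506
228 0.095 0.054608819359150705
478 0.095 -0.07046063801638346
100 0.08 0.10613118867420754
100 0.083 0.10574627882949106
28 0.024 0.14743369705837234
28 0.027 0.146651188103582
42 0.03 0.13960599588729036
up 255 0.04384302020419475
up 268 0.03826709407249196
up 445 -0.04848480117114027
up 460 -0.05690888565900433
```

View pics/w22e.png

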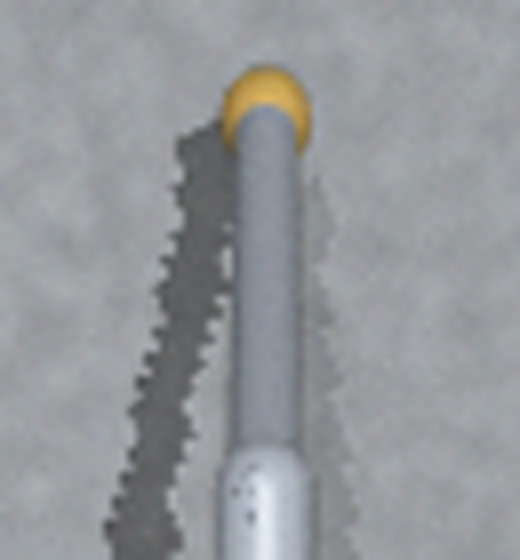

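View pics/w22d.png

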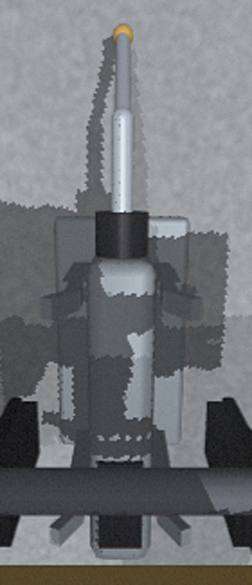

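```bash
cat >> h.py <<'E'
def tiploc(tf=.1425):
    p,r,s=pose();t=p+r.apply([tf,0,.0375]);d=t[:2]-np.array(C0);c,sn=np.cos(-.031),np.sin(-.031)
    m=r.as_matrix()
    print('tip local x %.2f y %.2f z %.2f mm | gap %.2f yaw %.4f tilt %.4f %.4f clk %.2f F %s'%((c*d[0]+sn*d[1])*1e3,(-sn*d[0]+c*d[1])*1e3,t[2]*1e3,(-.062-(c*d[0]+sn*d[1]))*1e3,np.arctan2(m[1,0],m[0,0]),m[0,2],m[1,2],s['clock'],s['ft_force'].round(1)))
E
python3 -c "
from h import *
tiploc()"
```

```text
tip local x -73.88 y 102.11 z 34.61 mm | gap 11.88 yaw 0.5992 tilt 0.0044 0.0010 clk 48.75 F [ 0.3 -0.1 -1. ]
```

Call:
{"method": "arm_command", "body": {"increments": [[1.6,1.2,1,0,0,0,-1],[1.6,1.2,1,0,0,0,-1],[0,0,0,0,0,0,-1],[0,0,0,0,0,0,-1],[0,0,0,0,0,0,-1]]}}

```text
clock: 49.38
eef_pos: [0.4417, 0.0309, 0.0685]
orientation: [-0.0, 0.955, 0.295, 0.001]
ft_force: [-0.1, -0.4, -0.4]
opening: 0.026
```

```bash
python3 -c "
from h import *
tiploc()"
```

```text
tip local x -70.84 y 102.31 z 31.37 mm | gap 8.84 yaw 0.5999 tilt 0.0022 0.0011 clk 49.38 F [-0.1 -0.4 -0.4]
```

Call:
{"method": "arm_command", "body": {"increments": [[1.6,1.2,-0.3,0,0,0,-1],[1.6,1.2,-0.2,0,0,0,-1],[0,0,0,0,0,0,-1],[0,0,0,0,0,0,-1]]}}

```text
clock: 49.88
eef_pos: [0.4457, 0.0307, 0.0691]
orientation: [-0.0, 0.955, 0.295, 0.001]
ft_force: [0.1, -0.2, -1.6]
opening: 0.0256
```

```bash
python3 -c "
from h import *
tiploc()
im,c=snap('side','side26');crop(im,'side26b',215,205,275,255,12)
im,c=snap('top','top26');crop(im,'top26b',195,175,255,215,12)"
```

```text
tip local x -66.82 y 102.25 z 31.90 mm | gap 4.82 yaw 0.5998 tilt 0.0022 0.0011 clk 49.88 F [ 0.1 -0.2 -1.6]
```

View pics/side26b.png

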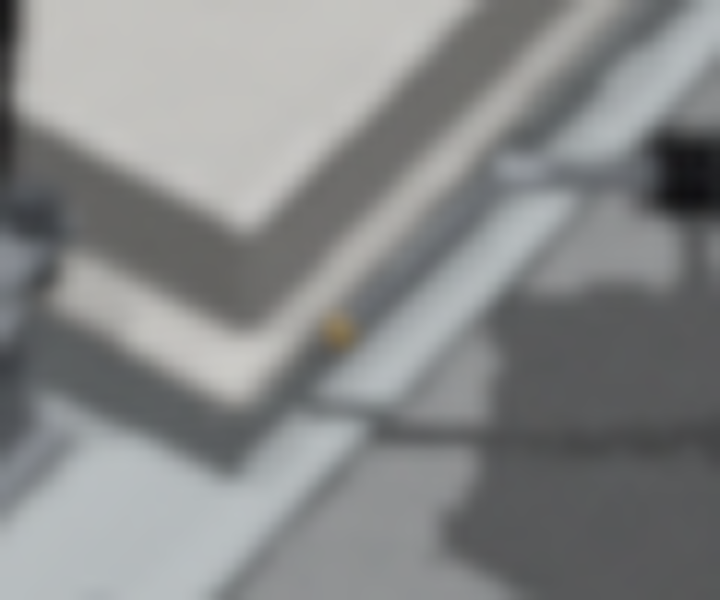

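View pics/top26b.png

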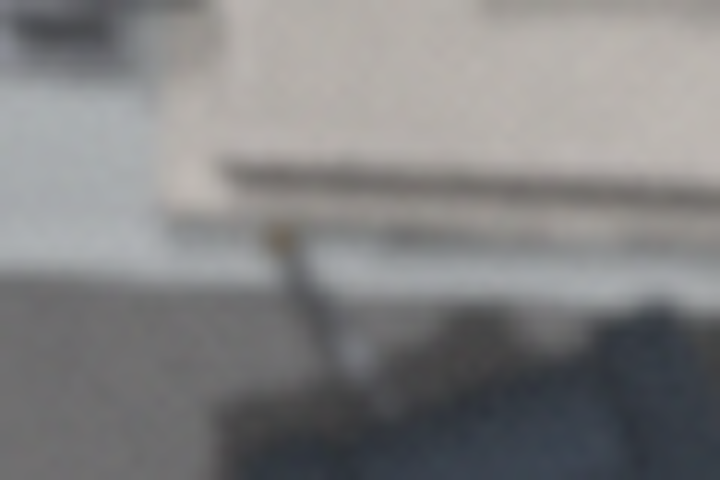

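Call:
{"method": "arm_command", "body": {"increments": [[0.9,0.65,0,0,0,0,-1],[0,0,0,0,0,0,-1],[0,0,0,0,0,0,-1]]}}

```text
clock: 50.35
eef_pos: [0.4469, 0.0307, 0.0691]
orientation: [-0.0, 0.955, 0.295, 0.001]
ft_force: [0.7, 0.1, -0.7]
opening: 0.0257
```

```bash
python3 -c "
from h import *
tiploc()"
```

```text
tip local x -65.64 y 102.25 z 31.95 mm | gap 3.64 yaw 0.5998 tilt 0.0024 0.0011 clk 50.35 F [ 0.7  0.1 -0.7]
```

Call:
{"method": "arm_command", "body": {"increments": [[0.5,0.3,0,0,0,0,-1],[0,0,0,0,0,0,-1],[0,0,0,0,0,0,-1]]}}

```text
clock: 50.72
eef_pos: [0.4472, 0.0306, 0.069]
orientation: [-0.0, 0.955, 0.295, 0.001]
ft_force: [-0.2, 0.3, -0.7]
opening: 0.0257
```

```bash
python3 -c "
from h import *
tiploc()"
```

```text
tip local x -65.29 y 102.24 z 31.83 mm | gap 3.29 yaw 0.5998 tilt 0.0019 0.0009 clk 50.73 F [-0.2  0.3 -0.7]
```

Call:
{"method": "arm_command", "body": {"increments": [[0.8,0.6,0,0,0,0,-1],[0,0,0,0,0,0,-1],[0,0,0,0,0,0,-1]]}}

```text
clock: 51.1
eef_pos: [0.4479, 0.0306, 0.0689]
orientation: [-0.0, 0.955, 0.296, 0.001]
ft_force: [-2.7, -0.9, -1.2]
opening: 0.0256
```

```bash
python3 -c "
from h import *
tiploc()"
```

```text
tip local x -64.70 y 102.31 z 31.62 mm | gap 2.70 yaw 0.6002 tilt 0.0012 0.0009 clk 51.10 F [-2.7 -0.9 -1.2]
```

Call:
{"method": "arm_command", "body": {"increments": [[0.8,0.6,0,0,0,0,-1],[0,0,0,0,0,0,-1],[0,0,0,0,0,0,-1]]}}

```text
clock: 51.48
eef_pos: [0.4485, 0.0304, 0.0688]
orientation: [-0.0, 0.955, 0.296, 0.0]
ft_force: [-5.3, -0.5, -1.4]
opening: 0.0257
```

```bash
python3 -c "
from h import *
tiploc()"
```

```text
tip local x -64.13 y 102.11 z 31.41 mm | gap 2.13 yaw 0.6002 tilt 0.0004 0.0006 clk 51.48 F [-5.3 -0.5 -1.4]
```

Call:
{"method": "arm_command", "body": {"increments": [[-2.2,-1.6,-0.3,0,0,0,-1],[0,0,0,0,0,0,-1],[0,0,0,0,0,0,-1]]}}

```text
clock: 51.85
eef_pos: [0.4477, 0.0308, 0.0698]
orientation: [-0.0, 0.955, 0.295, 0.002]
ft_force: [-0.8, 0.5, -1.2]
opening: 0.026
```

```bash
python3 -c "
from h import *
tiploc()"
```

```text
tip local x -64.72 y 102.40 z 32.92 mm | gap 2.72 yaw 0.5994 tilt 0.0044 0.0015 clk 51.85 F [-0.8  0.5 -1.2]
```

Call:
{"method": "arm_command", "body": {"increments": [[-1.0,1.4,0,0,0,0,-1],[-1.475,2.02,0,0,0,0,-1],[-1.475,2.02,0,0,0,0,-1],[-1.475,2.02,0,0,0,0,-1],[-1.475,2.02,0,0,0,0,-1],[-1.475,2.02,0,0,0,0,-1],[-1.475,2.02,0,0,0,0,-1],[-1.475,2.02,0,0,0,0,-1]]}}

```text
clock: 52.85
eef_pos: [0.4461, 0.0113, 0.0694]
orientation: [-0.0, 0.955, 0.295, 0.001]
ft_force: [0.5, 0.3, -1.4]
opening: 0.0255
```

```bash
python3 -c "
from h import *
tiploc()"
```

```text
tip local x -65.73 y 82.88 z 32.25 mm | gap 3.73 yaw 0.5998 tilt 0.0024 0.0011 clk 52.85 F [ 0.5  0.3 -1.4]
```

Call:
{"method": "arm_command", "body": {"increments": [[-1.475,2.02,0,0,0,0,-1],[-1.475,2.02,0,0,0,0,-1],[-1.475,2.02,0,0,0,0,-1],[-1.475,2.02,0,0,0,0,-1],[-1.475,2.02,0,0,0,0,-1],[-1.475,2.02,0,0,0,0,-1],[-1.475,2.02,0,0,0,0,-1],[-1.475,2.02,0,0,0,0,-1]]}}

```text
clock: 53.85
eef_pos: [0.4455, -0.0087, 0.0693]
orientation: [-0.0, 0.955, 0.295, 0.001]
ft_force: [0.5, 1.0, -1.5]
opening: 0.0261
```

```bash
python3 -c "
from h import *
tiploc()"
```

```text
tip local x -65.77 y 62.85 z 32.19 mm | gap 3.77 yaw 0.5998 tilt 0.0023 0.0011 clk 53.85 F [ 0.5  1.  -1.5]
```

Call:
{"method": "arm_command", "body": {"increments": [[-1.475,2.02,0,0,0,0,-1],[-1.475,2.02,0,0,0,0,-1],[-1.475,2.02,0,0,0,0,-1],[-1.475,2.02,0,0,0,0,-1],[-1.475,2.02,0,0,0,0,-1],[-1.475,2.02,0,0,0,0,-1],[-1.475,2.02,0,0,0,0,-1],[-1.475,2.02,0,0,0,0,-1]]}}

```text
clock: 54.85
eef_pos: [0.4449, -0.0287, 0.0693]
orientation: [-0.0, 0.955, 0.295, 0.001]
ft_force: [0.7, -0.5, -1.5]
opening: 0.0257
```

```bash
python3 -c "
from h import *
tiploc()
im,c=snap('side','side27');crop(im,'side27b',220,185,280,235,12)
im,c=snap('top','top27');crop(im,'top27b',205,175,265,215,12)"
```

```text
tip local x -65.76 y 42.87 z 32.18 mm | gap 3.76 yaw 0.5999 tilt 0.0023 0.0011 clk 54.85 F [ 0.7 -0.5 -1.5]
```

View pics/side27b.png

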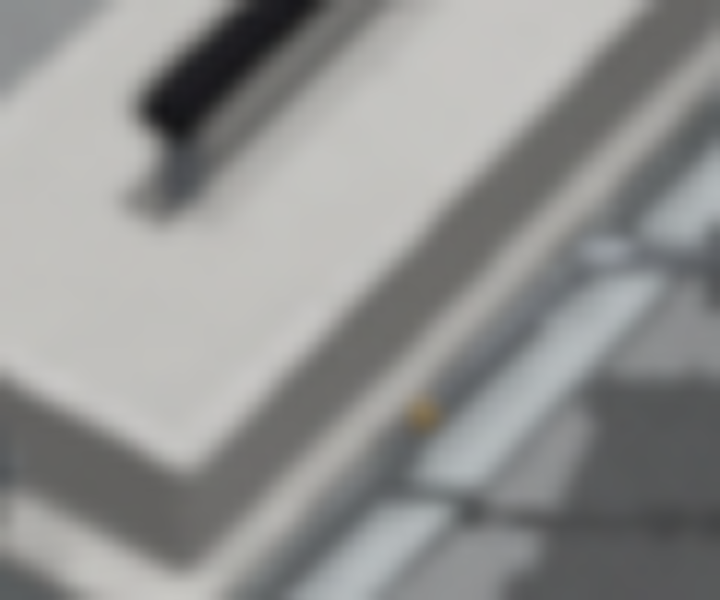

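View pics/top27b.png

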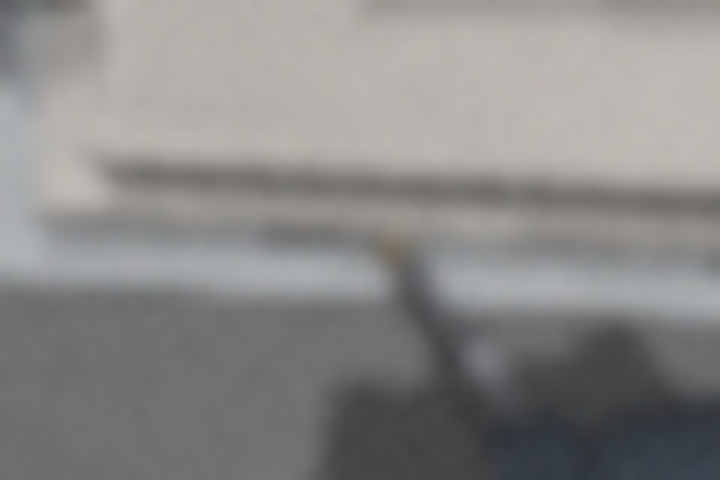

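Call:
{"method": "arm_command", "body": {"increments": [[-1.45,2.04,0,0,0,0,-1],[-1.475,2.02,0,0,0,0,-1],[-1.475,2.02,0,0,0,0,-1],[-1.475,2.02,0,0,0,0,-1],[-1.475,2.02,0,0,0,0,-1],[-1.475,2.02,0,0,0,0,-1],[-1.475,2.02,0,0,0,0,-1],[-1.475,2.02,0,0,0,0,-1]]}}

```text
clock: 55.95
eef_pos: [0.4443, -0.0487, 0.0693]
orientation: [-0.0, 0.955, 0.295, 0.001]
ft_force: [0.6, 0.4, -0.4]
opening: 0.0259
```

Call:
{"method": "arm_command", "body": {"increments": [[-1.475,2.02,0,0,0,0,-1],[-1.475,2.02,0,0,0,0,-1],[-1.475,2.02,0,0,0,0,-1],[-1.475,2.02,0,0,0,0,-1],[-1.475,2.02,0,0,0,0,-1],[-1.475,2.02,0,0,0,0,-1],[-1.475,2.02,0,0,0,0,-1],[-1.475,2.02,0,0,0,0,-1]]}}

```text
clock: 56.95
eef_pos: [0.4437, -0.0687, 0.0693]
orientation: [-0.0, 0.955, 0.295, 0.001]
ft_force: [-1.6, 0.1, -1.0]
opening: 0.0256
```

```bash
python3 -c "
from h import *
tiploc()
im,c=snap('top','top28');crop(im,'top28b',225,175,285,215,12)"
```

```text
tip local x -65.69 y 2.83 z 32.16 mm | gap 3.69 yaw 0.5998 tilt 0.0024 0.0011 clk 56.95 F [-1.6  0.1 -1. ]
```

View pics/top28b.png

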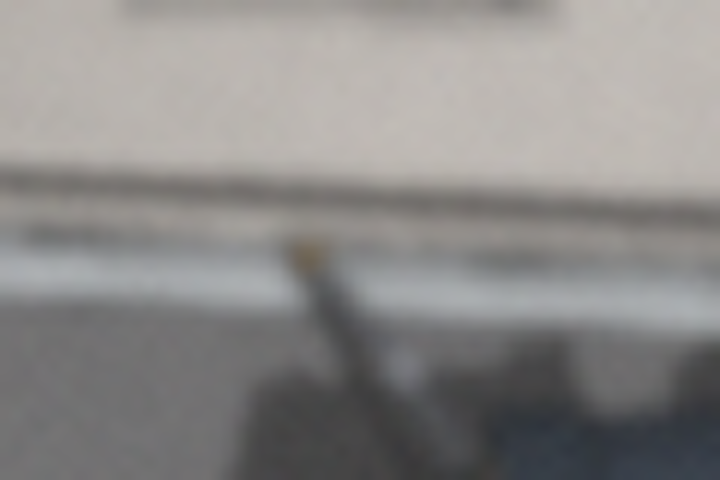

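Call:
{"method": "arm_command", "body": {"increments": [[-1.475,2.02,0,0,0,0,-1],[-1.475,2.02,0,0,0,0,-1],[-1.475,2.02,0,0,0,0,-1],[-1.475,2.02,0,0,0,0,-1],[-1.475,2.02,0,0,0,0,-1],[-1.475,2.02,0,0,0,0,-1],[-1.475,2.02,0,0,0,0,-1],[-1.475,2.02,0,0,0,0,-1]]}}

```text
clock: 58.0
eef_pos: [0.4431, -0.0887, 0.0693]
orientation: [-0.0, 0.955, 0.295, 0.001]
ft_force: [0.8, 0.4, -1.2]
opening: 0.0255
```

Call:
{"method": "arm_command", "body": {"increments": [[-1.475,2.02,0,0,0,0,-1],[-1.475,2.02,0,0,0,0,-1],[-1.475,2.02,0,0,0,0,-1],[-1.475,2.02,0,0,0,0,-1],[-1.475,2.02,0,0,0,0,-1],[-1.475,2.02,0,0,0,0,-1],[-1.475,2.02,0,0,0,0,-1],[-1.475,2.02,0,0,0,0,-1]]}}

```text
clock: 59.0
eef_pos: [0.4425, -0.1087, 0.0692]
orientation: [-0.0, 0.955, 0.295, 0.001]
ft_force: [0.2, -0.4, -1.0]
opening: 0.0257
```

```bash
python3 -c "
from h import *
tiploc()
im,c=snap('top','top29');crop(im,'top29b',235,175,295,215,12)
im,c=snap('side','side29');crop(im,'side29b',240,160,300,210,12)"
```

```text
tip local x -65.70 y -37.19 z 32.10 mm | gap 3.70 yaw 0.5998 tilt 0.0024 0.0011 clk 59.00 F [ 0.2 -0.4 -1. ]
```

View pics/top29b.png

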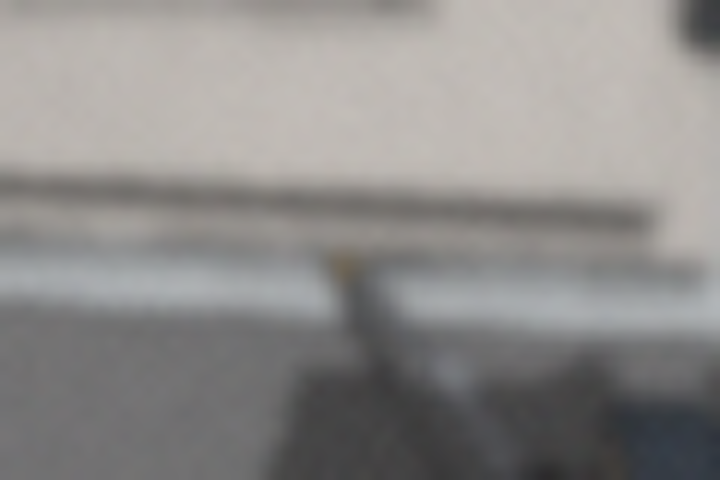

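View pics/side29b.png

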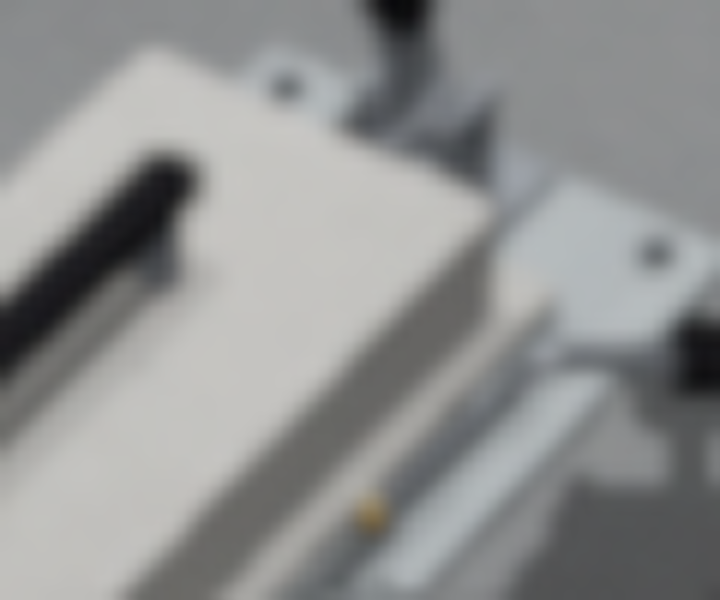

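Call:
{"method": "arm_command", "body": {"increments": [[-1.475,2.02,0,0,0,0,-1],[-1.475,2.02,0,0,0,0,-1],[-1.475,2.02,0,0,0,0,-1],[-1.475,2.02,0,0,0,0,-1],[-1.475,2.02,0,0,0,0,-1],[-1.475,2.02,0,0,0,0,-1],[-1.475,2.02,0,0,0,0,-1],[-1.475,2.02,0,0,0,0,-1]]}}

```text
clock: 60.1
eef_pos: [0.4418, -0.1287, 0.0692]
orientation: [-0.0, 0.955, 0.295, 0.001]
ft_force: [0.5, 1.7, -1.3]
opening: 0.0257
```

Call:
{"method": "arm_command", "body": {"increments": [[-1.475,2.02,0,0,0,0,-1],[-1.475,2.02,0,0,0,0,-1],[-1.475,2.02,0,0,0,0,-1],[-1.475,2.02,0,0,0,0,-1],[-1.475,2.02,0,0,0,0,-1],[-1.475,2.02,0,0,0,0,-1],[-1.475,2.02,0,0,0,0,-1],[-1.475,2.02,0,0,0,0,-1]]}}

```text
clock: 61.1
eef_pos: [0.4412, -0.1487, 0.0692]
orientation: [-0.0, 0.955, 0.295, 0.001]
ft_force: [-0.2, -0.4, -1.9]
opening: 0.0261
```

Call:
{"method": "arm_command", "body": {"increments": [[-1.475,2.02,0,0,0,0,-1],[-1.475,2.02,0,0,0,0,-1],[-1.475,2.02,0,0,0,0,-1],[-1.475,2.02,0,0,0,0,-1],[-1.475,2.02,0,0,0,0,-1],[-1.475,2.02,0,0,0,0,-1],[-1.475,2.02,0,0,0,0,-1],[-1.475,2.02,0,0,0,0,-1]]}}

```text
clock: 62.1
eef_pos: [0.4406, -0.1687, 0.0692]
orientation: [-0.0, 0.955, 0.295, 0.001]
ft_force: [0.5, -0.0, -0.9]
opening: 0.026
```

Call:
{"method": "arm_command", "body": {"increments": [[-1.475,2.02,0,0,0,0,-1],[-1.475,2.02,0,0,0,0,-1],[-0.6,0.8,0,0,0,0,-1],[0,0,0,0,0,0,-1],[0,0,0,0,0,0,-1]]}}

```text
clock: 62.72
eef_pos: [0.4404, -0.1745, 0.0691]
orientation: [-0.0, 0.955, 0.295, 0.001]
ft_force: [-0.3, -0.0, -1.2]
opening: 0.0259
```

```bash
python3 -c "
from h import *
tiploc()
im,c=snap('top','top30');crop(im,'top30b',255,175,315,215,12)
tgt=(.4048,-.3757)
p,r,s=pose();a=p+r.apply([-.04,-.0,-.02])
rows([(p[0]-.03,p[1]-.02,.15,.6),(.4046,-.3755,.15,-.4325)],-1,step=45,rot=.13)"
```

```text
tip local x -65.74 y -103.01 z 32.01 mm | gap 3.74 yaw 0.5998 tilt 0.0023 0.0011 clk 62.73 F [-0.3 -0.  -1.2]
[[-17.9, -0.2, -40.5, 0.0, -0.001, 0.0, -1], [-18.0, -0.2, -40.4, 0.0, -0.002, 0.0, -1], [-13.4, 18.3, 0.0, 0.0, 0.0, 0.129, -1], [-10.9, 19.8, 0.0, 0.0, 0.0, 0.129, -1], [-8.3, 21.1, 0.0, 0.0, 0.0, 0.129, -1], [-5.4, 21.9, 0.1, 0.0, 0.0, 0.129, -1], [-2.7, 22.5, 0.0, 0.0, 0.0, 0.129, -1], [0.3, 22.7, 0.0, 0.0, 0.0, 0.129, -1]]
[[3.2, 22.4, 0.0, 0.001, 0.0, 0.129, -1], [6.1, 21.8, 0.0, 0.0, 0.0, 0.129, -1]]
```

View pics/top30b.png

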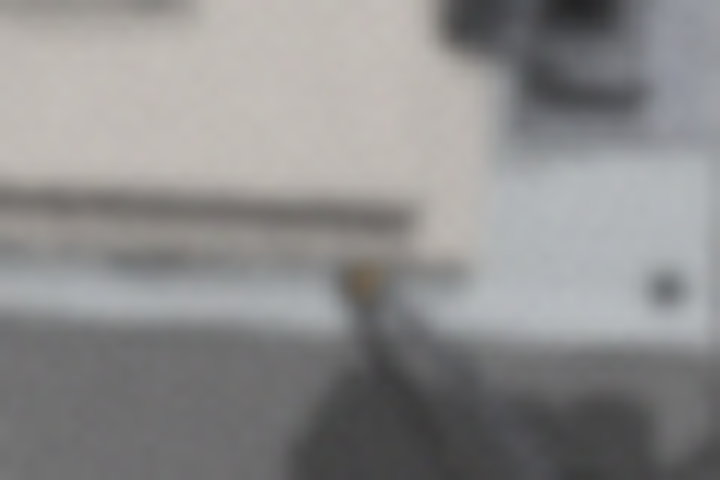

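Call:
{"method": "arm_command", "body": {"increments": [[-17.9,-0.2,-40.5,0,0,0,-1],[-18,-0.2,-40.4,0,0,0,-1],[-13.4,18.3,0,0,0,0.129,-1],[-10.9,19.8,0,0,0,0.129,-1],[-8.3,21.1,0,0,0,0.129,-1],[-5.4,21.9,0,0,0,0.129,-1],[-2.7,22.5,0,0,0,0.129,-1],[0.3,22.7,0,0,0,0.129,-1]]}}

```text
clock: 63.78
eef_pos: [0.4059, -0.3309, 0.1497]
orientation: [-0.001, 0.996, -0.089, 0.001]
ft_force: [0.5, 0.6, -1.4]
opening: 0.0258
```

Call:
{"method": "arm_command", "body": {"increments": [[3.2,22.4,0,0,0,0.129,-1],[6.1,21.8,0,0,0,0.129,-1],[0,0,0,0,0,0,-1],[0,0,0,0,0,0,-1],[0,0,0,0,0,0,-1]]}}

```text
clock: 64.4
eef_pos: [0.4048, -0.3743, 0.1497]
orientation: [-0.001, 0.977, -0.213, 0.001]
ft_force: [0.2, 0.5, -1.2]
opening: 0.0257
```

```bash
python3 -c "
from h import *
p,r,s=pose();m=r.as_matrix();print(p,np.arctan2(m[1,0],m[0,0]),m[:,2],s['clock'],s['opening'])
rows([(.4048,-.3757,.115,-.4325)],-1)
im,c=snap('wrist','w31');cv2.imwrite('pics/w31.png',cv2.resize(im[:,:,::-1],(780,585)))"
```

```text
[ 0.4047843  -0.37432147  0.1496683 ] -0.4296740520426328 [ 0.00223819  0.00187316 -0.99999574] 64.4 0.02574969507335868
[[0.5, 1.3, 34.7, -0.003, -0.001, 0.003, -1]]
```

View pics/w31.png

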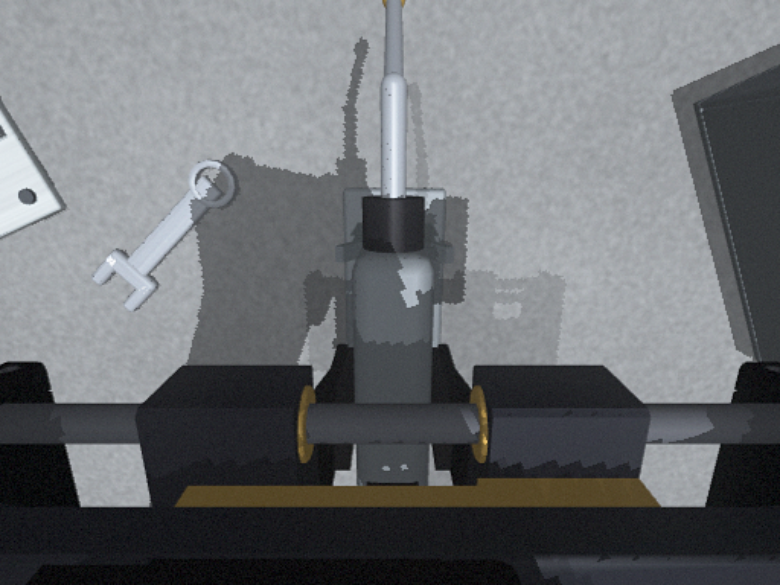

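Wand held as before, above the cradle. Align and lower in stages.

Call:
{"method": "arm_command", "body": {"increments": [[0.5,1.3,25,-0.003,-0.001,0.003,-1],[0,0,12,0,0,0,-1],[0,0,0,0,0,0,-1],[0,0,0,0,0,0,-1],[0,0,0,0,0,0,-1]]}}

```text
clock: 65.08
eef_pos: [0.405, -0.3773, 0.1135]
orientation: [0.001, 0.976, -0.216, 0.001]
ft_force: [-0.1, 0.3, -1.8]
opening: 0.0256
```

```bash
python3 -c "
from h import *
p,r,s=pose();m=r.as_matrix();print(p,np.arctan2(m[1,0],m[0,0]),m[:,2],s['clock'],s['ft_force'])
rows([(.4048,-.3757,.085,-.4325)],-1)"
```

```text
[ 0.40496245 -0.37733242  0.11353511] -0.4351450086479226 [ 0.00136558 -0.00217744 -0.9999967 ] 65.075 [-0.10243035  0.34828811 -1.80063378]
[[-0.9, -1.5, 28.5, 0.001, -0.002, -0.003, -1]]
```

Call:
{"method": "arm_command", "body": {"increments": [[-0.7,-1.4,10,0,-0.001,-0.0025,-1],[0,0,8,0,0,0,-1],[0,0,0,0,0,0,-1],[0,0,0,0,0,0,-1],[0,0,0,0,0,0,-1]]}}

```text
clock: 65.7
eef_pos: [0.4046, -0.3756, 0.0949]
orientation: [0.001, 0.977, -0.215, -0.0]
ft_force: [-0.2, 0.7, -1.8]
opening: 0.0256
```

```bash
python3 -c "
from h import *
p,r,s=pose();m=r.as_matrix();print(p,np.arctan2(m[1,0],m[0,0]),m[:,2],s['clock'],s['ft_force'],s['torque'])
rows([(.4048,-.3757,.0625,-.4325)],-1)"
```

```text
[ 0.40463685 -0.37558884  0.09494704] -0.4327289728747999 [-3.35940587e-04 -1.09780295e-03 -9.99999341e-01] 65.7 [-0.22429794  0.73971047 -1.79069231] [ 0.08670135  0.02331883 -0.01609275]
[[0.2, 0.0, 32.4, 0.001, 0.0, 0.0, -1]]
```

Call:
{"method": "arm_command", "body": {"increments": [[0.2,0,12,0,0,0,-1],[0,0,12,0,0,0,-1],[0,0,6,0,0,0,-1],[0,0,0,0,0,0,-1],[0,0,0,0,0,0,-1]]}}

```text
clock: 66.32
eef_pos: [0.4048, -0.3757, 0.0649]
orientation: [0.001, 0.977, -0.215, -0.0]
ft_force: [-0.8, -0.1, -1.6]
opening: 0.026
```

```bash
python3 -c "
from h import *
p,r,s=pose();m=r.as_matrix();print(p,np.arctan2(m[1,0],m[0,0]),m[:,2],s['clock'],s['ft_force'],s['torque'])"
```

```text
[ 0.40482569 -0.37571387  0.06487257] -0.432735097915371 [-3.85090378e-04 -1.03477222e-03 -9.99999390e-01] 66.325 [-0.79996554 -0.11896324 -1.55109872] [ 0.03486688  0.02396981 -0.00113856]
```

Call:
{"method": "arm_command", "body": {"increments": [[0,0,2,0,0,0,-1],[0,0,1.5,0,0,0,-1],[0,0,0,0,0,0,-1],[0,0,0,0,0,0,-1]]}}

```text
clock: 66.82
eef_pos: [0.4047, -0.3757, 0.0615]
orientation: [0.001, 0.977, -0.215, -0.0]
ft_force: [-0.7, 0.6, 1.1]
opening: 0.0257
```

Call:
{"method": "arm_command", "body": {"increments": [[0,0,0,0,0,0,-0.3],[0,0,0,0,0,0,0],[0,0,0,0,0,0,0.3],[0,0,0,0,0,0,0.3],[0,0,0,0,0,0,0.3],[0,0,0,0,0,0,0.3]]}}

```text
clock: 67.58
eef_pos: [0.4046, -0.3756, 0.0612]
orientation: [0.0, 0.977, -0.215, -0.0]
ft_force: [0.0, 0.5, -0.6]
opening: 0.0558
```

Call:
{"method": "arm_command", "body": {"increments": [[0,0,-30,0,0,0,0.3],[0,0,-40,0,0,0,0.3],[0,0,-40,0,0,0,0.3],[0,0,-40,0,0,0,0.3],[0,0,0,0,0,0,0.3],[0,0,0,0,0,0,0.3]]}}

```text
clock: 68.32
eef_pos: [0.4043, -0.3751, 0.2107]
orientation: [0.0, 0.977, -0.215, -0.001]
ft_force: [-0.3, 0.3, -1.0]
opening: 0.0568
```

```bash
python3 -c "
from h import *
p,r,s=pose();print(p,s['clock'])
im,c=snap('wrist','w32');cv2.imwrite('pics/w32b.png',cv2.resize(im[:,:,::-1],(780,585)))
im,c=snap('top','t32');im,c=snap('side','s32')
crop(im,'s32b',170,100,420,270,3)"
```

```text
[ 0.40429783 -0.37508935  0.21071724] 68.325
```

View pics/w32b.png

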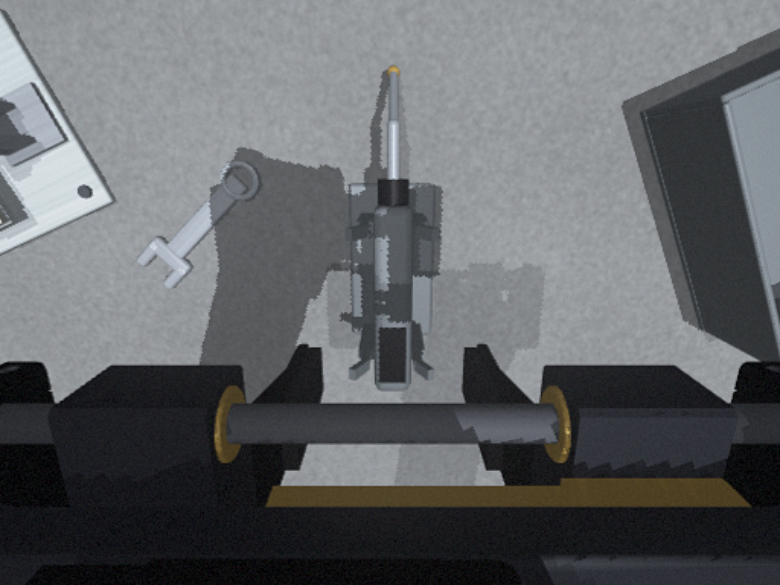

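View pics/s32b.png

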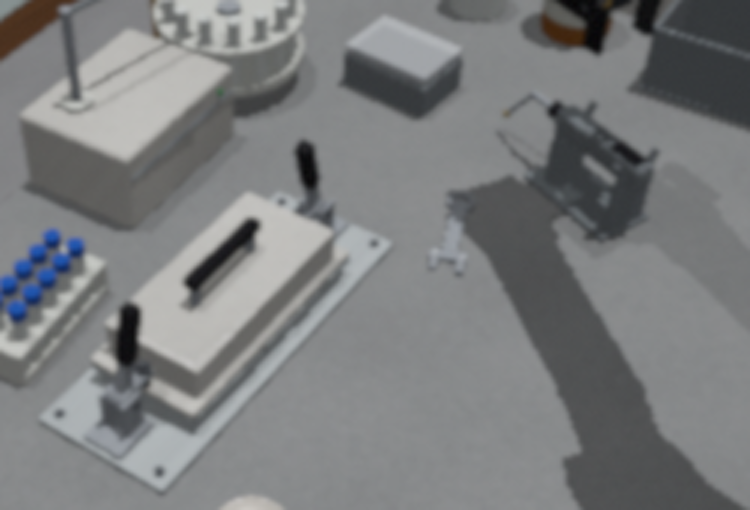

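View pics/t32.png

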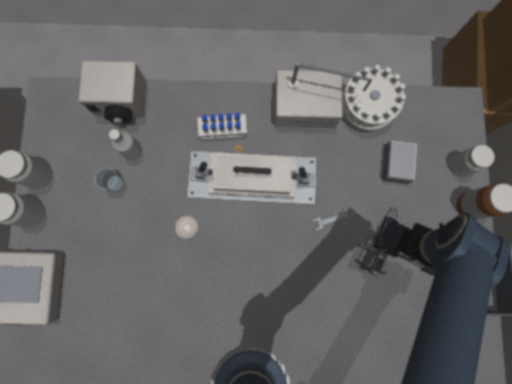

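```bash
python3 -c "
from h import *
rows([(.56,-.26,.27,.8),(.625,-.23,.27,1.54)],0.3)"
```

```text
[[11.7, -21.2, -7.6, 0.0, 0.0, -0.154, 0.3], [14.7, -19.2, -7.5, 0.0, 0.001, -0.154, 0.3], [17.6, -16.7, -7.6, -0.001, 0.0, -0.154, 0.3], [19.9, -13.8, -7.5, 0.0, 0.0, -0.154, 0.3], [21.7, -10.5, -7.6, 0.0, 0.001, -0.154, 0.3], [23.2, -7.1, -7.5, 0.0, 0.0, -0.155, 0.3], [23.9, -3.5, -7.6, 0.0, 0.0, -0.154, 0.3], [24.2, 0.3, -7.5, -0.001, 0.001, -0.154, 0.3]]
[[13.4, 5.1, 0.0, 0.0, 0.0, -0.148, 0.3], [12.4, 7.1, 0.0, 0.0, 0.0, -0.148, 0.3], [11.3, 8.8, 0.0, 0.0, 0.0, -0.148, 0.3], [9.9, 10.4, 0.0, 0.0, 0.0, -0.148, 0.3], [8.2, 11.8, 0.0, 0.0, 0.0, -0.148, 0.3]]
```

Call:
{"method": "arm_command", "body": {"increments": [[11.7,-21.2,-7.6,0.0,0.0,-0.154,0.3],[14.7,-19.2,-7.5,0.0,0.001,-0.154,0.3],[17.6,-16.7,-7.6,-0.001,0.0,-0.154,0.3],[19.9,-13.8,-7.5,0.0,0.0,-0.154,0.3],[21.7,-10.5,-7.6,0.0,0.001,-0.154,0.3],[23.2,-7.1,-7.5,0.0,0.0,-0.155,0.3],[23.9,-3.5,-7.6,0.0,0.0,-0.154,0.3],[24.2,0.3,-7.5,-0.001,0.001,-0.154,0.3]]}}

```text
clock: 69.47
eef_pos: [0.5607, -0.2599, 0.2704]
orientation: [0.0, 0.92, 0.392, 0.0]
ft_force: [0.1, -0.5, 0.4]
opening: 0.0568
```

Call:
{"method": "arm_command", "body": {"increments": [[13.4,5.1,0.0,0.0,0.0,-0.148,0.3],[12.4,7.1,0.0,0.0,0.0,-0.148,0.3],[11.3,8.8,0.0,0.0,0.0,-0.148,0.3],[9.9,10.4,0.0,0.0,0.0,-0.148,0.3],[8.2,11.8,0.0,0.0,0.0,-0.148,0.3],[0,0,0,0,0,0,0.3],[0,0,0,0,0,0,0.3],[0,0,0,0,0,0,0.3]]}}

```text
clock: 70.47
eef_pos: [0.625, -0.231, 0.2715]
orientation: [0.001, 0.718, 0.696, -0.0]
ft_force: [-0.4, 0.2, -0.8]
opening: 0.0564
```

```bash
cat > q.py <<'E'
from h import *
import sys
n=sys.argv[1]
im,c=snap('wrist',n);v=cv2.resize(im,(780,585),interpolation=cv2.INTER_CUBIC)
by=np.array([1.4e-3,0,0]);k=780/512
for q,col in ((0,(0,255,0)),(.15,(255,0,0))):
  th=q-.26
  for sg in (1,-1):
    box=[]
    for d in (.04,.102):
      for o in (-.009,.009):
        box.append(np.array(loc((0,sg*(.16+d*np.sin(th)+o*np.cos(th)),.048+d*np.cos(th)-o*np.sin(th)),C0,-.031))+by)
    qd=proj('wrist',[box[0],box[1],box[3],box[2]],c)*k
    cv2.polylines(v,[qd.round().astype(int).reshape(-1,1,2)+np.array([25,0])],True,col,1)
q=proj('wrist',[np.array(loc(a,C0,-.031))+by for a in PL],c)*k
cv2.polylines(v,[q.round().astype(int).reshape(-1,1,2)],True,(255,255,0),1)
cv2.imwrite(f'pics/{n}b.png',v[:,:,::-1]);print(pose()[0],pose()[2]['clock'])
E
python3 q.py w33
```

```text
[ 0.62510269 -0.23091401  0.27163681] 70.525
```

View pics/w33b.png

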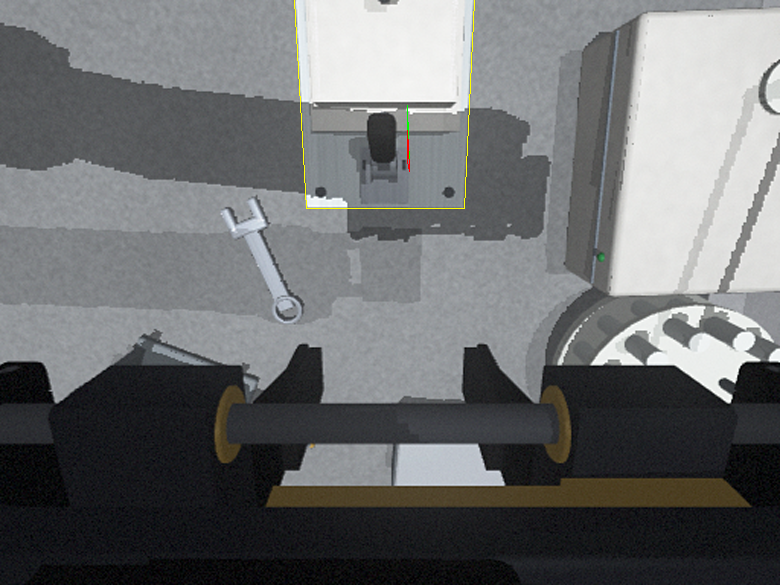

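Run:
```python
from h import *
c=cam('wrist');k=780/512
for q in (-.05,0,.05,.1,.15,.2):
  th=q-.26
  out=[]
  for d in (.04,.102):
    for o in (-.009,.009):
      out.append(proj('wrist',loc((0,-(.16+d*np.sin(th)+o*np.cos(th)),.048+d*np.cos(th)-o*np.sin(th)),C0,-.031),c)[0,1]*k)
  print(q,np.round(out,1))
print(proj('wrist',[loc((0,-.16,.048),C0,-.031),loc((0,-.2,.008),C0,-.031)],c)*k)
im=cv2.imread('pics/w33.png')[60:140,200:310];cv2.imwrite('pics/w33c.png',cv2.resize(im,None,fx=7,fy=7,interpolation=cv2.INTER_CUBIC))
```

```text
-0.05 [135.5 159.5  96.7 126.2]
0 [137.9 162.3 104.8 134.9]
0.05 [140.5 165.2 113.2 143.7]
0.1 [143.1 168.  121.7 152.5]
0.15 [145.8 170.9 130.4 161.3]
0.2 [148.6 173.7 139.1 169.9]
[[382.4178069  164.2842325 ]
 [383.43208341 208.06957935]]
```

View pics/w33c.png

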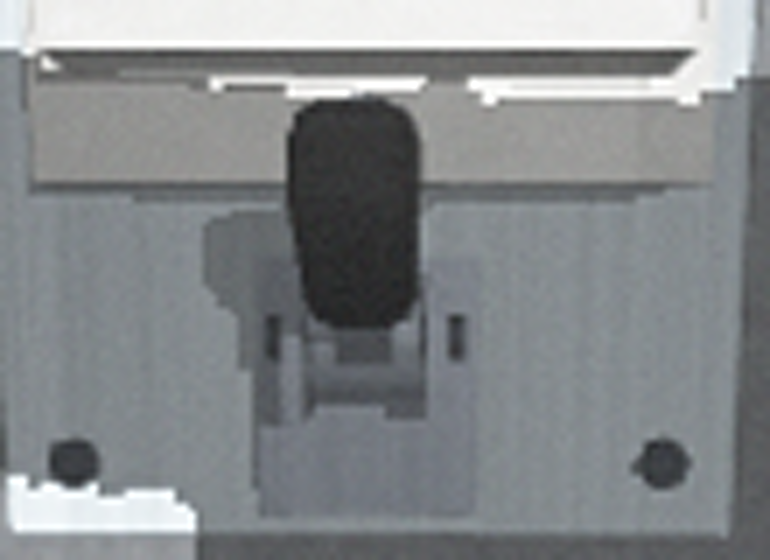

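Call:
{"method": "arm_command", "body": {"increments": [[49,1,0,0,0,0,0.3],[49,1,0,0,0,0,0.3],[49,1,0,0,0,0,0.3],[49,1,0,0,0,0,0.3],[49,1,0,0,0,0,0.3],[0,0,0,0,0,0,0.3],[0,0,0,0,0,0,0.3],[0,0,0,0,0,0,0.3]]}}

```text
clock: 71.53
eef_pos: [0.6382, 0.0122, 0.2711]
orientation: [0.002, 0.719, 0.695, -0.0]
ft_force: [0.1, -0.3, -0.5]
opening: 0.056
```

```bash
python3 q.py w34
python3 - <<'E'
from h import *
c=cam('wrist');k=780/512
for q in (-.05,0,.05,.1,.15,.2):
  th=q-.26
  out=[]
  for d in (.04,.102):
    for o in (-.009,.009):
      out.append(proj('wrist',loc((0,(.16+d*np.sin(th)+o*np.cos(th)),.048+d*np.cos(th)-o*np.sin(th)),C0,-.031),c)[0,1]*k)
  print(q,np.round(out,1))
print(proj('wrist',[loc((0,.16,.048),C0,-.031),loc((0,.2,.008),C0,-.031)],c)*k)
im=cv2.imread('pics/w34.png')[60:170,200:310];cv2.imwrite('pics/w34c.png',cv2.resize(im,None,fx=5,fy=5,interpolation=cv2.INTER_CUBIC))
E
```

```text
[0.63814894 0.01232617 0.2711047 ] 71.575
-0.05 [ 83.9  55.7 101.7  68.6]
0 [81.  52.4 92.7 58.6]
0.05 [77.9 49.1 83.3 48.5]
0.1 [74.8 45.8 73.7 38.2]
0.15 [71.6 42.6 63.8 27.9]
0.2 [68.4 39.4 53.8 17.6]
[[374.35676296  62.49407605]
 [375.31915889  20.10199583]]
```

View pics/w34b.png

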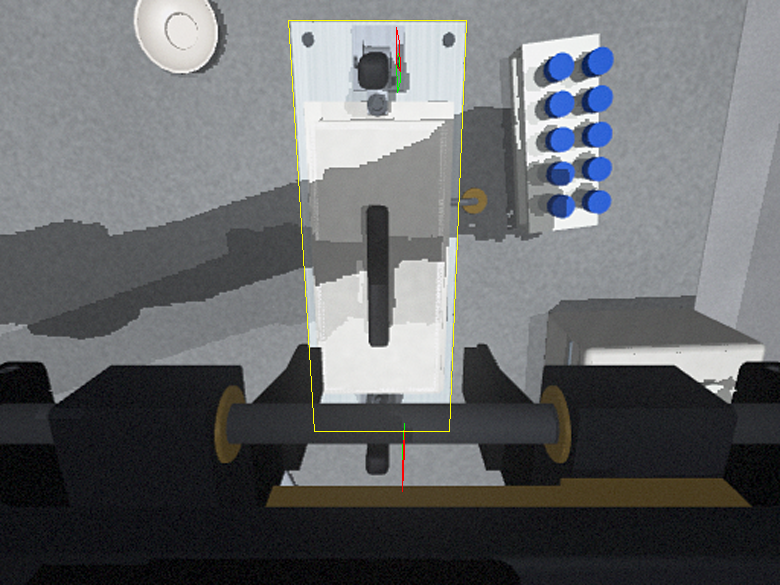

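```bash
python3 -c "
from bench import ctrl
print(ctrl.finish_job())"
```

```text
the job is handed in; nothing more can be done
None
```

I finished every step of the job and handed it in at about 72 s of the 210 s allowed. No verdict was reported.

- **Jars:** All three stand upright in the trough. The pictures taken before the lid went on confirmed this. My first grasp of the second jar lifted before the fingers had closed. The jar stayed upright, and I gripped it again.
- **Lid:** It seated at the expected height with a light contact force, and it looked flat and centred in the side and wrist views. Neither the lid nor the chamber looked shifted in the last pictures.
- **Clamps:** Both were pushed until they stopped moving, at about 12–15 N sideways. Camera model fits put both within about 0.03–0.05 rad of shut.
- **Seam pass:** The tip went left to right past both seam ends at 2 cm/s. The height stayed within about 1 mm of the seam, and the estimated tip-to-seam distance was about 2.7–3.8 mm. I touched the seam lightly (about 5 N) at the left end to calibrate before starting. The pass itself stayed just clear, apart from one brief reading of 1.6 N.
- **Wand:** It was put back in its cradle within about 0.3 mm of where it was gripped, and the last wrist picture shows it lying as before.
- **Bystanders:** None look moved in the last pictures.

**Disagreements:** The side camera read positions about 3 mm off from the top and wrist cameras. Estimates of the tip's forward position ranged from 140.5 to 144.8 mm. I used 142.5 mm, which was consistent with the touch at the seam.

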